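# Pin up a belt drive: castle nut, R-clips and a trial swing of the tensioner

### The job

Finish the belt drive that is laid out on the bench, before its belt goes on: tighten the castle nut on the tensioner's pivot and then turn it on a little further until its slots line up with the hole through the stud, and push one R-clip fully home, lying level, through that nut and one through every spindle that carries a pulley, so that each bow springs round it. With all of them pinned, swing the tensioner arm right over to its stop and let it spring back to rest. Put the clips left over in the grey parts tray and leave the tools where they lie.

Things in the scene. Friction and masses are not known exactly. Their poses are not given: they have to be found in the camera images.
- tensioner_hole (a point): Belt tensioner, screwed down: grey base plate, upright pivot stud 20 mm across with its top at z=66 mm, castle nut on it. Point: centre of the hole across the stud, 56 mm above the bench, on the axis of stud, nut and arm; hole 9.5 mm wide and high along this point's x axis; y points along the arm at rest.
- castle_nut (a joint): Turn of the castle nut on its thread, rad, growing clockwise from above (tightening), against 0.25 N m; starts at 0 to 0.9 and stays where left. At 2.75 it seats on its washer and stops running down; from then on it drags the washer round with it.
- nut_washer (a joint): Turn of the washer under the nut, rad, same sense: 0 until the nut seats, then growing as nut and washer are turned on together against 0.5 N m (to 0.9 at most). The nut's whole turn is castle_nut + nut_washer; a pair of slots is in line with the hole whenever that is a multiple of pi/3: the first past seating is at 3.14, where the nut belongs.
- nut_top (a point): Centre of the castle nut's top face, 63 mm above the bench, turning with the nut. Hexagon 40 mm across flats from z=37 to 51 mm, round crown 32 mm across from there to z=63 with six 9.5 mm slots, one over the middle of each flat, floors level with the hole's floor. This point's x axis lies along one slot (square to a pair of flats).
- tensioner_arm (a joint): Sprung tensioner arm, rad: 0 at rest, 0.7 at its far stop; swings clockwise seen from above, from the tensioner's y axis towards its x axis. The spring pulls back with 3.5 N at the idler at rest, 7 N at the stop.
- idler (a point): Centre of the idler pulley on the arm's end, 120 mm from the pivot, 49 mm above the bench: drum 60 mm across from z=37.5 to 60 mm, bolt head on top to z=68 mm; the arm under it is a flat bar from z=26 to 34 mm. Push the drum from the side to swing the arm.
- stand1_hole (a point): First pulley stand, screwed down: base 92 x 92 x 8 mm, boss, and an upright steel spindle 32 mm across with its top at z=70 mm, with or without a pulley on it. Point: centre of the hole across the spindle, 56 mm above the bench; hole 9.5 mm wide and high along this point's x axis, countersunk to 15 mm width at both mouths.
- stand2_hole (a point): Second pulley stand, same as the first; the point is the centre of its cross hole, x along the hole.
- stand3_hole (a point): Third pulley stand, same as the first; the point is the centre of its cross hole, x along the hole.
- pulley1_pin (a point): Loose V pulley sitting on the first stand's spindle (two or all three of the pulleys are there; an absent one reads None, its spindle is bare and gets no clip): 82 mm across, from z=17 to 45 mm with its hub, 350 g. Point: on its axis, 56 mm above the bench, level with the spindle's hole (within 2 mm of that hole's centre).
- pulley2_pin (a point): The same on the second stand, None if absent.
- pulley3_pin (a point): The same on the third stand, None if absent.
- clip1_seat (a point): First R-clip, 5.5 mm steel wire, 131 mm long, 65 g, flat on the bench. Point: on its straight leg, half-way up the wire (z=2.75 mm when lying), where the spindle's axis comes when home. Own axes: leg along x, free tip at x=+48 mm, loop end at x=-83 mm. The sprung bow leaves the loop at x=-42, y=+20, curves round the spindle on the +y side and flares out to x=+31, y=+23.
- clip2_seat (a point): Second R-clip, same as the first. Its grip loop has two straight parallel flanks, wire centres at y=0 and y=+20 mm from x=-42 to x=-70 mm: grip across them (25.5 mm over the wires) at about x=-56, y=+10 mm.
- clip3_seat (a point): Third R-clip, same as the first. All fit any hole, from either end, bow on either side. Pushing the leg through takes 7 to 15 N until the bow snaps round the spindle; left alone the clip then stays, drooping slightly.
- clip4_seat (a point): Fourth R-clip, same as the first.
- clip5_seat (a point): Fifth R-clip, same as the first. Clips not needed on a spindle belong in the tray.
- tray_in (a point): Grey plastic parts tray, fixed: 150 mm along its x, 180 mm along its y, walls 4 mm thick and 22 mm high. Point: centre of its inner floor, 4 mm above the bench.
Not all that is in view belongs to the job. Leave any purple look-alike of the part that bears clip4_seat alone. Leave any green look-alike of the part that bears pulley3_pin alone.

How it is judged:
On the way, in this order (a step that is already met when the one before it is completed fails the run):
1. the castle nut is tight and a pair of its slots lies in line with the hole through the stud (value of joint castle_nut above 2.6 rad and value of joint nut_washer above 0.2 rad and angle between the x axis of nut_top and the x axis of tensioner_hole, either way round below 0.13 rad), for 0.2 s.
2. the tensioner's stud and every spindle with a pulley on it have an R-clip fully home (((distance between clip1_seat and tensioner_hole below 0.008 m and angle between the z axis of clip1_seat and the z axis of tensioner_hole, either way round below 0.5 rad) or (distance between clip2_seat and tensioner_hole below 0.008 m and angle between the z axis of clip2_seat and the z axis of tensioner_hole, either way round below 0.5 rad) or (distance between clip3_seat and tensioner_hole below 0.008 m and angle between the z axis of clip3_seat and the z axis of tensioner_hole, either way round below 0.5 rad) or (distance between clip4_seat and tensioner_hole below 0.008 m and angle between the z axis of clip4_seat and the z axis of tensioner_hole, either way round below 0.5 rad) or (distance between clip5_seat and tensioner_hole below 0.008 m and angle between the z axis of clip5_seat and the z axis of tensioner_hole, either way round below 0.5 rad)) and ((distance between clip1_seat and pulley1_pin below 0.008 m and angle between the z axis of clip1_seat and the z axis of pulley1_pin, either way round below 0.5 rad) or (distance between clip2_seat and pulley1_pin below 0.008 m and angle between the z axis of clip2_seat and the z axis of pulley1_pin, either way round below 0.5 rad) or (distance between clip3_seat and pulley1_pin below 0.008 m and angle between the z axis of clip3_seat and the z axis of pulley1_pin, either way round below 0.5 rad) or (distance between clip4_seat and pulley1_pin below 0.008 m and angle between the z axis of clip4_seat and the z axis of pulley1_pin, either way round below 0.5 rad) or (distance between clip5_seat and pulley1_pin below 0.008 m and angle between the z axis of clip5_seat and the z axis of pulley1_pin, either way round below 0.5 rad)) and ((distance between clip1_seat and pulley2_pin below 0.008 m and angle between the z axis of clip1_seat and the z axis of pulley2_pin, either way round below 0.5 rad) or (distance between clip2_seat and pulley2_pin below 0.008 m and angle between the z axis of clip2_seat and the z axis of pulley2_pin, either way round below 0.5 rad) or (distance between clip3_seat and pulley2_pin below 0.008 m and angle between the z axis of clip3_seat and the z axis of pulley2_pin, either way round below 0.5 rad) or (distance between clip4_seat and pulley2_pin below 0.008 m and angle between the z axis of clip4_seat and the z axis of pulley2_pin, either way round below 0.5 rad) or (distance between clip5_seat and pulley2_pin below 0.008 m and angle between the z axis of clip5_seat and the z axis of pulley2_pin, either way round below 0.5 rad)) and ((distance between clip1_seat and pulley3_pin below 0.008 m and angle between the z axis of clip1_seat and the z axis of pulley3_pin, either way round below 0.5 rad) or (distance between clip2_seat and pulley3_pin below 0.008 m and angle between the z axis of clip2_seat and the z axis of pulley3_pin, either way round below 0.5 rad) or (distance between clip3_seat and pulley3_pin below 0.008 m and angle between the z axis of clip3_seat and the z axis of pulley3_pin, either way round below 0.5 rad) or (distance between clip4_seat and pulley3_pin below 0.008 m and angle between the z axis of clip4_seat and the z axis of pulley3_pin, either way round below 0.5 rad) or (distance between clip5_seat and pulley3_pin below 0.008 m and angle between the z axis of clip5_seat and the z axis of pulley3_pin, either way round below 0.5 rad))), for 0.3 s.
3. the tensioner arm is swung to its far stop, with every clip still home (all of step 2 and value of joint tensioner_arm above 0.64 rad).
At the end, for the whole second after the job is handed in: Nut seated, its slots within 0.13 rad of the hole; tensioner and every pulley have a clip: seat point within 8 mm of the hole centre, flat within 0.5 rad of level; other clips in the tray; arm within 0.06 rad of rest; clips still (all of step 1 and all of step 2 and value of joint tensioner_arm below 0.06 rad and ((distance between clip1_seat and tensioner_hole below 0.008 m and angle between the z axis of clip1_seat and the z axis of tensioner_hole, either way round below 0.5 rad) or (distance between clip1_seat and pulley1_pin below 0.008 m and angle between the z axis of clip1_seat and the z axis of pulley1_pin, either way round below 0.5 rad) or (distance between clip1_seat and pulley2_pin below 0.008 m and angle between the z axis of clip1_seat and the z axis of pulley2_pin, either way round below 0.5 rad) or (distance between clip1_seat and pulley3_pin below 0.008 m and angle between the z axis of clip1_seat and the z axis of pulley3_pin, either way round below 0.5 rad) or (x of clip1_seat in the frame of tray_in between -0.071 and 0.071 m and y of clip1_seat in the frame of tray_in between -0.086 and 0.086 m and z of clip1_seat in the frame of tray_in between -0.002 and 0.022 m)) and ((distance between clip2_seat and tensioner_hole below 0.008 m and angle between the z axis of clip2_seat and the z axis of tensioner_hole, either way round below 0.5 rad) or (distance between clip2_seat and pulley1_pin below 0.008 m and angle between the z axis of clip2_seat and the z axis of pulley1_pin, either way round below 0.5 rad) or (distance between clip2_seat and pulley2_pin below 0.008 m and angle between the z axis of clip2_seat and the z axis of pulley2_pin, either way round below 0.5 rad) or (distance between clip2_seat and pulley3_pin below 0.008 m and angle between the z axis of clip2_seat and the z axis of pulley3_pin, either way round below 0.5 rad) or (x of clip2_seat in the frame of tray_in between -0.071 and 0.071 m and y of clip2_seat in the frame of tray_in between -0.086 and 0.086 m and z of clip2_seat in the frame of tray_in between -0.002 and 0.022 m)) and ((distance between clip3_seat and tensioner_hole below 0.008 m and angle between the z axis of clip3_seat and the z axis of tensioner_hole, either way round below 0.5 rad) or (distance between clip3_seat and pulley1_pin below 0.008 m and angle between the z axis of clip3_seat and the z axis of pulley1_pin, either way round below 0.5 rad) or (distance between clip3_seat and pulley2_pin below 0.008 m and angle between the z axis of clip3_seat and the z axis of pulley2_pin, either way round below 0.5 rad) or (distance between clip3_seat and pulley3_pin below 0.008 m and angle between the z axis of clip3_seat and the z axis of pulley3_pin, either way round below 0.5 rad) or (x of clip3_seat in the frame of tray_in between -0.071 and 0.071 m and y of clip3_seat in the frame of tray_in between -0.086 and 0.086 m and z of clip3_seat in the frame of tray_in between -0.002 and 0.022 m)) and ((distance between clip4_seat and tensioner_hole below 0.008 m and angle between the z axis of clip4_seat and the z axis of tensioner_hole, either way round below 0.5 rad) or (distance between clip4_seat and pulley1_pin below 0.008 m and angle between the z axis of clip4_seat and the z axis of pulley1_pin, either way round below 0.5 rad) or (distance between clip4_seat and pulley2_pin below 0.008 m and angle between the z axis of clip4_seat and the z axis of pulley2_pin, either way round below 0.5 rad) or (distance between clip4_seat and pulley3_pin below 0.008 m and angle between the z axis of clip4_seat and the z axis of pulley3_pin, either way round below 0.5 rad) or (x of clip4_seat in the frame of tray_in between -0.071 and 0.071 m and y of clip4_seat in the frame of tray_in between -0.086 and 0.086 m and z of clip4_seat in the frame of tray_in between -0.002 and 0.022 m)) and ((distance between clip5_seat and tensioner_hole below 0.008 m and angle between the z axis of clip5_seat and the z axis of tensioner_hole, either way round below 0.5 rad) or (distance between clip5_seat and pulley1_pin below 0.008 m and angle between the z axis of clip5_seat and the z axis of pulley1_pin, either way round below 0.5 rad) or (distance between clip5_seat and pulley2_pin below 0.008 m and angle between the z axis of clip5_seat and the z axis of pulley2_pin, either way round below 0.5 rad) or (distance between clip5_seat and pulley3_pin below 0.008 m and angle between the z axis of clip5_seat and the z axis of pulley3_pin, either way round below 0.5 rad) or (x of clip5_seat in the frame of tray_in between -0.071 and 0.071 m and y of clip5_seat in the frame of tray_in between -0.086 and 0.086 m and z of clip5_seat in the frame of tray_in between -0.002 and 0.022 m)) and linear speed of each of clip1, clip2, clip3, clip4, clip5 below 0.03 m/s); the robot touches nothing.
It fails at once if the pliers, screwdriver, hammer or masking tape is moved more than 40 mm (distance of any of pliers, screwdriver, hammer, masking_tape from where it was at the start of the episode above 0.04 m).
Of pulley1, pulley2, pulley3 only 2 to 3 are there at a start; the rules pass over those that are not, and their reading is None.
At some moment in a run one of clip1, clip2, clip3, clip4, clip5 may be knocked a few centimetres aside while the robot is not near it.
Once in a run the grip may slacken for a moment while it holds something.
It also fails if it takes over 192 s, if anything falls off the work surface, if the arm or the gripper's body presses on something with over 40 N, if the wrist force passes 120 N, or if a joint passes its speed limit or range.

### The arm

A 7-joint arm with a two-finger parallel gripper is mounted at the origin on the work surface; the furniture and walls round the work are solid. World frame = base frame: x ahead of the robot, y to its left, z up, the work surface at z = 0. Lengths are in m, angles in rad, forces in N, time in s.
With the tool pointing down it reaches from about 0.425 to 0.875 m from the base axis. Payload 4.7 kg.
Tool frame: the origin (TCP) lies midway between the tips of the shut fingers; the grasp point (between the pads) lies ctrl.grasp_offset behind it (ctrl.grasp_offset is the distance from the TCP to the grasp point, in m); z points along the fingers, y is the line along which they close (so a half turn about z gives the same grasp; the last joint's range is limited). The gripper opens to 87 mm and grips with 3 to 60 N. Pads are 19 mm wide; open, the fingers measure 117 mm over their backs; the gripper's body (75 mm by 190 mm) begins 51 mm behind the grasp point.
Start: joints at [1.334, 0.321, -0.07, 1.45, 0.023, 1.371, -0.057], TCP at [0.161, -0.63, 0.223] pointing down, gripper open.
Joint ranges: [-2.86, 2.86], [-0.3, 2.09], [-1.38, 1.24], [0.06, 2.45], [-1.56, 4.7], [0.09, 2.05], [-2.69, 2.69]. Speed limits (rad/s): [2.57, 2.57, 3.14, 3.14, 3.14, 3.14, 3.14].

### API

Orientations are given as a rotation vector (axis times angle).
In Python, from bench import ctrl gives the robot as it stands. The module is installed in compiled form; this text tells all that it offers.
- The arm moves only by the tool jog_arm, never from a script. Its argument "moves" is one flat list of numbers, 7 for each row, row after row: the shift along the tool's x, y, z in units of 30 cm (1.0 is 30 cm), then the turn, a rotation vector about the tool's x, y, z in units of 60 degrees (1.0 is 60 degrees), then the gripper's target within -1 to 1 (fully open at 1, half-way at 0, shut at -1). In form: [x, y, z, wx, wy, wz, fingers, x, y, z, wx, wy, wz, fingers, ...]. A call has exactly 8 rows; each row is the pose to reach, as a shift and turn from the pose commanded when the call began, along the tool's axes at that moment; what a row does not reach only later rows make up. A row lasts 1/8 s, in which the tool goes at most 62.5 mm and 10.7 degrees, less where a joint would pass 70% of its speed; a pose out of reach is approached as far as the arm can. A call with a number of a shift or a turn outside -1 to 1 is refused whole. A call with a gripper value outside its range is refused whole. The fingers move at their own pace and stop on an object; "newtons" is the grip in N (left out, the last holds). Time passes only in rows, so rows that repeat a pose let the fingers close, or fill a call up. It gives the time, the measured TCP pose, the force, the opening and the grip force at its end, in the units of the state.
- ctrl.get_state(): the state, without advancing time (a new reading comes with each control period).
- ctrl.get_image(name): name is "scene" or "side" or "wrist"; returns a dict with "pixels" (400x640x3 uint8, red, green, blue), "fx", "fy", "cx", "cy" (pixels), "xyz" and "rotation" of the camera in the world; the wrist camera has in their place "tool_from_camera" (4x4, takes a point from camera to tool coordinates, whose origin is the TCP and whose axes are the flange's). Camera axes: x right, y up, looking along -z (the intrinsics and any distortion apply to the point x, -y, -z); pixel columns grow to the right and rows downward; lengths in m; the calibration is good to about 2 mm. A picture is of the moment at which its call begins: read the wrist's pose just before it. There is no depth.
- ctrl.close_job(): hands the job in; it is judged then, once.
The state is a dict: "time": time; "joint_positions": joint angles; "qd": joint speeds; "joint_torque": joint torques, N m; "position": TCP position; "tool_rot": TCP orientation; "ft_force": force on the tool from outside, world axes, zero at the start; "torque": the same for the moment, N m; "grip_width": opening from 0.0 (shut) to 1.0 (fully open); "grip_force": force on a finger pad.
Only numpy, scipy, OpenCV 4.12 (cv2) and the standard library are available. Lean on these libraries where they do the work, as an engineer would, in place of code of your own. Each camera call takes 0.05 s, during which the arm holds its last target. There are 200 camera calls.

## Working session

There is one attempt and no reset: what is moved stays moved. The work goes in short steps, Python scripts to look and compute and a tool call to move; the robot and the scene stay as the last step left them, time stands still between calls to the robot, and variables do not carry over. Pictures are saved under pics/ and viewed, at most 14 in all, crops included, and the job is handed in when it is done.

Besides the shell and the picture viewer there is one more tool, called after "Request:" by a JSON object that holds its "name" and its "arguments". jog_arm: Moves the arm, as the interface text tells. Its arguments: {"type":"object","properties":{"moves":{"type":"array"},"newtons":{"type":"number"}},"required":["moves"]}

```bash
mkdir -p pics; cat > h.py <<'E'
import numpy as np, cv2
from scipy.spatial.transform import Rotation as R
from bench import ctrl
def grab(n, f=None):
    s=ctrl.get_state(); im=ctrl.get_image(n)
    if n=="wrist":
        T=np.eye(4); T[:3,:3]=R.from_rotvec(s["tool_rot"]).as_matrix(); T[:3,3]=s["position"]
        W=T@np.array(im["tool_from_camera"]); im["xyz"]=W[:3,3]; im["rotation"]=W[:3,:3]
    im["rotation"]=np.array(im["rotation"]); im["xyz"]=np.array(im["xyz"])
    if im["rotation"].shape!=(3,3): im["rotation"]=R.from_rotvec(im["rotation"]).as_matrix()
    if f: cv2.imwrite("pics/"+f, cv2.cvtColor(im["pixels"],cv2.COLOR_RGB2BGR))
    return im
def ray(im,u,v):
    d=np.array([(u-im["cx"])/im["fx"],-(v-im["cy"])/im["fy"],-1.0])
    return im["xyz"], im["rotation"]@d
def onz(im,u,v,z):
    o,d=ray(im,u,v); return o+d*(z-o[2])/d[2]
def proj(im,p):
    c=im["rotation"].T@(np.asarray(p)-im["xyz"])
    return np.array([im["cx"]+im["fx"]*c[0]/-c[2], im["cy"]+im["fy"]*c[1]/c[2]])
E
python3 - <<'E'
from h import *
import pickle
print({k:np.round(v,3) for k,v in ctrl.get_state().items()}, ctrl.grasp_offset)
d={}
for n in("scene","side","wrist"):
    im=grab(n,n+"0.png"); d[n]=im
    print(n,{k:np.round(v,3) if k!="pixels" else 0 for k,v in im.items()})
pickle.dump(d,open("im0.pkl","wb"))
E
```

```text
{'time': np.float64(0.0), 'joint_positions': array([ 1.334,  0.322, -0.07 ,  1.452,  0.023,  1.371, -0.057]), 'qd': array([ 0.001, -0.001,  0.   , -0.   ,  0.001, -0.001, -0.001]), 'joint_torque': array([ 0.0000e+00, -4.9129e+01, -4.0400e-01, -3.1253e+01, -6.4000e-02,
        4.4000e-02,  0.0000e+00]), 'position': array([ 0.161, -0.629,  0.221]), 'tool_rot': array([-3.115, -0.393,  0.   ]), 'ft_force': array([ 0.233,  0.993, -0.394]), 'torque': array([0.045, 0.009, 0.019]), 'grip_force': np.float64(0.0), 'grip_width': np.float64(1.001)} 0.0187
scene {'pixels': 0, 'fx': np.float64(411.871), 'fy': np.float64(411.871), 'cx': np.float64(320.071), 'cy': np.float64(200.213), 'xyz': array([-0.182,  0.469,  0.794]), 'rotation': array([[-0.632,  0.528, -0.568],
       [-0.775, -0.442,  0.452],
       [-0.013,  0.725,  0.688]])}
side {'pixels': 0, 'fx': np.float64(419.873), 'fy': np.float64(419.873), 'cx': np.float64(321.197), 'cy': np.float64(205.319), 'xyz': array([-0.034,  1.004,  0.673]), 'rotation': array([[-0.909,  0.2  , -0.365],
       [-0.417, -0.44 ,  0.796],
       [-0.002,  0.876,  0.483]])}
wrist {'pixels': 0, 'fx': np.float64(282.521), 'fy': np.float64(282.521), 'cx': np.float64(321.8), 'cy': np.float64(197.159), 'tool_from_camera': array([[ 0.   ,  0.955,  0.298,  0.082],
       [ 1.   , -0.   ,  0.001, -0.   ],
       [ 0.001,  0.298, -0.955, -0.163],
       [ 0.   ,  0.   ,  0.   ,  1.   ]]), 'xyz': array([ 0.241, -0.609,  0.384]), 'rotation': array([[ 0.248,  0.925,  0.289],
       [-0.969,  0.238,  0.072],
       [-0.002, -0.298,  0.955]])}
```

View pics/scene0.png

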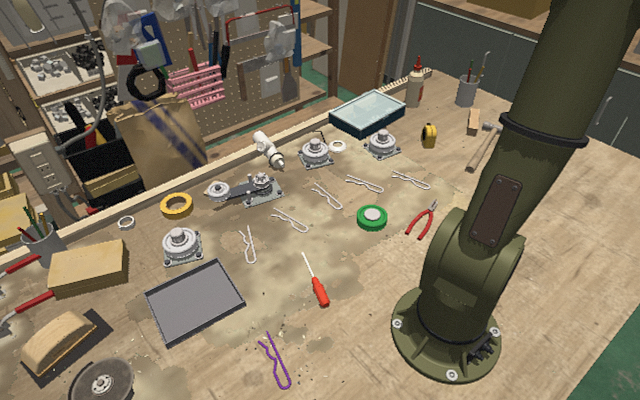

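View pics/side0.png

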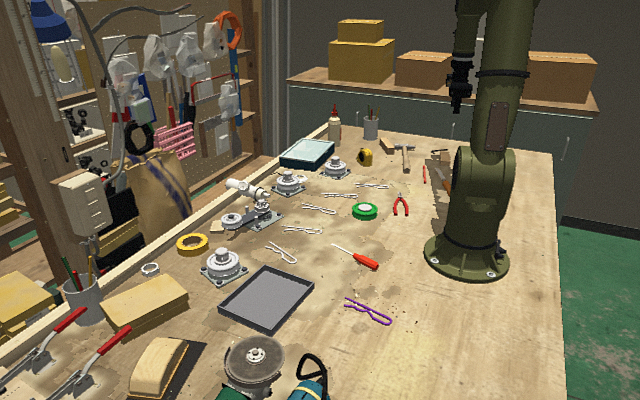

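```bash
python3 - <<'E'
from h import *
import pickle
d=pickle.load(open("im0.pkl","rb")); im=d["scene"]
for n,u,v,z in [("standA",181,235,.07),("standB",315,143,.07),("standC",382,134,.07),("nut",262,178,.063),("idler",217,186,.06),("c1",249,245,0),("c2",290,221,0),("c3",326,195,0),("c4",364,183,0),("c5",411,180,0),("purple",273,360,0),("green",372,217,0),("tray",195,300,0),("screwdr",316,280,0),("pliers",420,222,0),("tape",177,205,0),("hammer",483,147,0),("whiteobj",268,145,0)]:
    p=onz(im,u,v,z); print(n,p.round(3),np.hypot(p[0],p[1]).round(3))
o=[]
for a in[(100,150,330,290),(230,100,440,240)]:
    x0,y0,x1,y1=a; o.append(cv2.resize(im["pixels"][y0:y1,x0:x1],None,fx=800/(x1-x0)*0.85,fy=800/(x1-x0)*.85,interpolation=cv2.INTER_CUBIC)[:300] if 0 else cv2.resize(im["pixels"][y0:y1,x0:x1],(400,int(400*(y1-y0)/(x1-x0))),interpolation=cv2.INTER_CUBIC))
h=min(x.shape[0] for x in o)
cv2.imwrite("pics/crop1.png",cv2.cvtColor(np.hstack([x[:h] for x in o]),cv2.COLOR_RGB2BGR))
E
```

```text
standA [0.533 0.321 0.07 ] 0.623
standB [ 0.618 -0.151  0.07 ] 0.636
standC [ 0.522 -0.337  0.07 ] 0.621
nut [0.592 0.056 0.063] 0.594
idler [0.645 0.166 0.06 ] 0.666
c1 [0.461 0.189 0.   ] 0.498
c2 [0.462 0.061 0.   ] 0.466
c3 [ 0.479 -0.078 -0.   ] 0.485
c4 [ 0.447 -0.196  0.   ] 0.488
c5 [ 0.368 -0.311 -0.   ] 0.482
purple [0.175 0.312 0.   ] 0.358
green [ 0.333 -0.117  0.   ] 0.353
tray [0.401 0.369 0.   ] 0.545
screwdr [0.27  0.126 0.   ] 0.298
pliers [ 0.239 -0.201  0.   ] 0.312
tape [0.714 0.266 0.   ] 0.762
hammer [ 0.329 -0.61   0.   ] 0.693
whiteobj [ 0.785 -0.087  0.   ] 0.79
```

View pics/crop1.png

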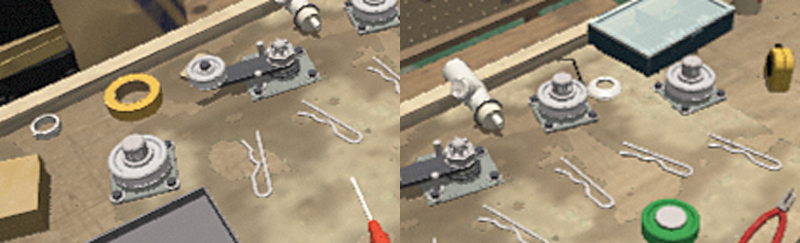

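```bash
cat >> h.py <<'E'
PROF=dict(fast=[.12,.3,.5,.7,.87,.97,1,1],lin=[k/8 for k in range(1,9)],lag=[1/6,2/6,3/6,4/6,5/6,1,1,1])
def plan(p,yaw,grip,prof="fast",state=None,full=True):
    """rows from measured pose to TCP p with tool down at yaw"""
    s=state or ctrl.get_state(); R0=R.from_rotvec(s["tool_rot"])
    Rt=R.from_euler("z",yaw)*R.from_euler("x",np.pi)
    d=R0.inv().apply(np.asarray(p)-s["position"])/.3
    w=(R0.inv()*Rt).as_rotvec()/(np.pi/3)
    v=np.r_[d,w]; 
    if abs(v).max()>1: print("TOO FAR, scale",abs(v).max())
    v/=max(1,abs(v).max())
    print("delta",v.round(3))
    out=[]
    for f in PROF[prof]: out+= [round(float(x),3)+0.0 for x in v*f]+[grip]
    if full: print(out)
def pose():
    s=ctrl.get_state(); r=R.from_rotvec(s["tool_rot"]).as_matrix()
    print("t%.2f"%s["time"],"p",np.round(s["position"],4),"yaw %.3f tilt %.3f"%(np.arctan2(r[1,0],r[0,0]),np.arccos(-r[2,2])),"F",np.round(s["ft_force"],1),"w %.3f g %.1f"%(s["grip_width"],s["grip_force"]),"q",np.round(s["joint_positions"],2))
E
python3 - <<'E'
from h import *
pose();pose()
plan((.5,-.33,.26),.99,1)
E
```

```text
t0.15 p [ 0.1611 -0.6293  0.2217] yaw 0.251 tilt 0.002 F [ 0.5  0.5 -0.9] w 1.003 g 0.0 q [ 1.33  0.32 -0.07  1.45  0.02  1.37 -0.06]
t0.15 p [ 0.1611 -0.6293  0.2217] yaw 0.251 tilt 0.002 F [ 0.5  0.5 -0.9] w 1.003 g 0.0 q [ 1.33  0.32 -0.07  1.45  0.02  1.37 -0.06]
TOO FAR, scale 1.3417307218029826
delta [ 1.    -0.511 -0.094 -0.001 -0.    -0.526]
[0.12, -0.061, -0.011, 0.0, 0.0, -0.063, 1, 0.3, -0.153, -0.028, 0.0, 0.0, -0.158, 1, 0.5, -0.256, -0.047, -0.001, 0.0, -0.263, 1, 0.7, -0.358, -0.066, -0.001, 0.0, -0.368, 1, 0.87, -0.445, -0.082, -0.001, 0.0, -0.458, 1, 0.97, -0.496, -0.092, -0.001, 0.0, -0.51, 1, 1.0, -0.511, -0.094, -0.001, 0.0, -0.526, 1, 1.0, -0.511, -0.094, -0.001, 0.0, -0.526, 1]
```

Request:
{"name": "jog_arm", "arguments": {"moves": [0.12,-0.06,-0.01,0,0,-0.06,1,0.3,-0.15,-0.03,0,0,-0.16,1,0.5,-0.26,-0.05,0,0,-0.26,1,0.7,-0.36,-0.07,0,0,-0.37,1,0.87,-0.45,-0.08,0,0,-0.46,1,1.0,-0.5,-0.09,0,0,-0.53,1,1.0,-0.51,-0.1,0,0,-0.53,1,1.0,-0.51,-0.1,0,0,-0.53,1]}}

```text
time: 1.15
position: [0.4133, -0.4075, 0.2525]
tool_rot: [2.89, 1.231, -0.002]
ft_force: [-0.4, 0.1, -0.8]
grip_width: 1.001
grip_force: 0.0
```

```bash
python3 - <<'E'
from h import *
pose()
plan((.5,-.30,.27),.99,1)
E
```

```text
t1.15 p [ 0.4133 -0.4075  0.2525] yaw 0.805 tilt 0.001 F [-0.4  0.1 -0.8] w 1.001 g 0.0 q [ 1.02  0.18 -0.33  1.58  0.06  1.4  -0.08]
delta [ 0.458 -0.04  -0.059 -0.     0.001 -0.176]
[0.055, -0.005, -0.007, 0.0, 0.0, -0.021, 1, 0.138, -0.012, -0.018, 0.0, 0.0, -0.053, 1, 0.229, -0.02, -0.029, 0.0, 0.0, -0.088, 1, 0.321, -0.028, -0.041, 0.0, 0.001, -0.123, 1, 0.399, -0.035, -0.051, 0.0, 0.001, -0.153, 1, 0.445, -0.039, -0.057, 0.0, 0.001, -0.171, 1, 0.458, -0.04, -0.059, 0.0, 0.001, -0.176, 1, 0.458, -0.04, -0.059, 0.0, 0.001, -0.176, 1]
```

Request:
{"name": "jog_arm", "arguments": {"moves": [0.06,0,-0.01,0,0,-0.02,1,0.14,-0.01,-0.02,0,0,-0.05,1,0.23,-0.02,-0.03,0,0,-0.09,1,0.32,-0.03,-0.04,0,0,-0.12,1,0.4,-0.04,-0.05,0,0,-0.15,1,0.45,-0.04,-0.06,0,0,-0.17,1,0.46,-0.04,-0.06,0,0,-0.18,1,0.46,-0.04,-0.06,0,0,-0.18,1]}}

```text
time: 2.15
position: [0.5005, -0.2999, 0.2703]
tool_rot: [-2.762, -1.497, 0.001]
ft_force: [-0.1, 0.1, 0.0]
grip_width: 0.994
grip_force: 0.0
```

```bash
python3 - <<'E'
from h import *
import pickle
im=grab("wrist","w1.png"); pickle.dump(im,open("w1.pkl","wb"))
pose()
plan((.52,-.03,.27),1.5,1)
E
```

```text
t2.20 p [ 0.5002 -0.3003  0.2703] yaw 0.993 tilt 0.001 F [ 0.3 -0.4  0.4] w 0.999 g 0.0 q [ 0.88  0.19 -0.44  1.54  0.08  1.44 -0.15]
delta [ 0.791 -0.437  0.    -0.001  0.001 -0.485]
[0.095, -0.052, 0.0, 0.0, 0.0, -0.058, 1, 0.237, -0.131, 0.0, 0.0, 0.0, -0.145, 1, 0.395, -0.218, 0.0, 0.0, 0.0, -0.242, 1, 0.553, -0.306, 0.0, 0.0, 0.0, -0.339, 1, 0.688, -0.38, 0.0, -0.001, 0.001, -0.422, 1, 0.767, -0.424, 0.0, -0.001, 0.001, -0.47, 1, 0.791, -0.437, 0.0, -0.001, 0.001, -0.485, 1, 0.791, -0.437, 0.0, -0.001, 0.001, -0.485, 1]
```

View pics/w1.png

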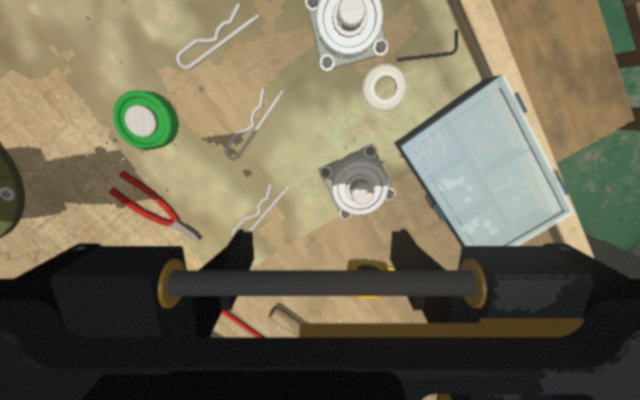

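Request:
{"name": "jog_arm", "arguments": {"moves": [0.1,-0.05,0,0,0,-0.06,1,0.24,-0.13,0,0,0,-0.15,1,0.4,-0.22,0,0,0,-0.24,1,0.55,-0.31,0,0,0,-0.34,1,0.69,-0.38,0,0,0,-0.42,1,0.77,-0.42,0,0,0,-0.47,1,0.79,-0.44,0,0,0,-0.49,1,0.79,-0.44,0,0,0,-0.49,1]}}

```text
time: 3.2
position: [0.5192, -0.0297, 0.2704]
tool_rot: [2.292, 2.148, -0.001]
ft_force: [0.3, -0.9, -0.4]
grip_width: 0.999
grip_force: 0.0
```

```bash
python3 - <<'E'
from h import *
import pickle
im=grab("wrist","w2.png"); pickle.dump(im,open("w2.pkl","wb"))
pose()
plan((.56,.06,.21),1.6,1)
E
```

```text
t3.25 p [ 0.5192 -0.0305  0.2703] yaw 1.504 tilt 0.001 F [ 0.4 -0.2 -1.1] w 1.001 g 0.0 q [ 0.66  0.06 -0.67  1.68  0.04  1.42 -0.09]
delta [ 0.31   0.116  0.201 -0.     0.001 -0.091]
[0.037, 0.014, 0.024, 0.0, 0.0, -0.011, 1, 0.093, 0.035, 0.06, 0.0, 0.0, -0.027, 1, 0.155, 0.058, 0.1, 0.0, 0.0, -0.046, 1, 0.217, 0.081, 0.141, 0.0, 0.001, -0.064, 1, 0.27, 0.101, 0.175, 0.0, 0.001, -0.079, 1, 0.301, 0.112, 0.195, 0.0, 0.001, -0.089, 1, 0.31, 0.116, 0.201, 0.0, 0.001, -0.091, 1, 0.31, 0.116, 0.201, 0.0, 0.001, -0.091, 1]
```

View pics/w2.png

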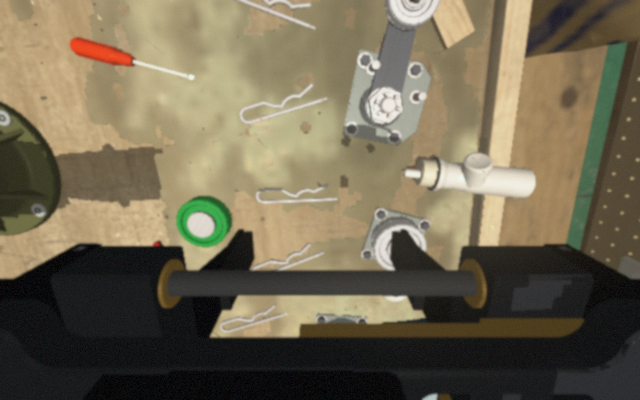

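```bash
python3 - <<'E'
from h import *
plan((.585,-.03,.16),1.55,1)
E
```

```text
delta [ 0.017  0.219  0.368 -0.     0.001 -0.044]
[0.002, 0.026, 0.044, 0.0, 0.0, -0.005, 1, 0.005, 0.066, 0.11, 0.0, 0.0, -0.013, 1, 0.008, 0.109, 0.184, 0.0, 0.0, -0.022, 1, 0.012, 0.153, 0.257, 0.0, 0.001, -0.03, 1, 0.014, 0.19, 0.32, 0.0, 0.001, -0.038, 1, 0.016, 0.212, 0.357, 0.0, 0.001, -0.042, 1, 0.017, 0.219, 0.368, 0.0, 0.001, -0.044, 1, 0.017, 0.219, 0.368, 0.0, 0.001, -0.044, 1]
```

Request:
{"name": "jog_arm", "arguments": {"moves": [0,0.03,0.04,0,0,0,1,0,0.07,0.11,0,0,-0.01,1,0.01,0.11,0.18,0,0,-0.02,1,0.01,0.15,0.26,0,0,-0.03,1,0.01,0.19,0.32,0,0,-0.04,1,0.02,0.21,0.36,0,0,-0.04,1,0.02,0.22,0.37,0,0,-0.04,1,0.02,0.22,0.37,0,0,-0.04,1]}}

```text
time: 4.25
position: [0.5858, -0.0268, 0.1596]
tool_rot: [2.245, 2.197, 0.0]
ft_force: [-0.1, -0.5, 0.5]
grip_width: 1.0
grip_force: 0.0
```

```bash
python3 - <<'E'
from h import *
import pickle
im=grab("wrist","w3.png"); pickle.dump(im,open("w3.pkl","wb"))
pose()
c=cv2.resize(im["pixels"][0:200,220:460],None,fx=3,fy=3,interpolation=cv2.INTER_CUBIC)
cv2.imwrite("pics/w3c.png",cv2.cvtColor(c,cv2.COLOR_RGB2BGR))
E
```

```text
t4.30 p [ 0.5858 -0.0268  0.1601] yaw 1.549 tilt 0.001 F [-0.9 -0.2 -0.8] w 1.000 g 0.0 q [ 0.57  0.29 -0.68  1.68  0.19  1.24 -0.17]
```

View pics/w3c.png

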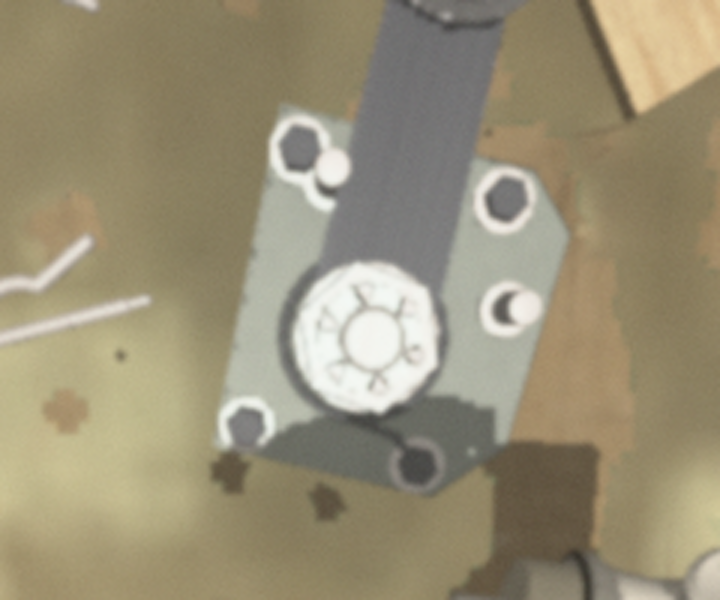

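```bash
python3 - <<'E'
from h import *
import pickle
w3=pickle.load(open("w3.pkl","rb"));w2=pickle.load(open("w2.pkl","rb"))
n3=onz(w3,344,113.3,.066); n2=onz(w2,384.5,103,.066); print(n3,n2, onz(w2,411,4,.068))
# arm edges on z=.034
a=onz(w3,220+325/3,265/3,.034);b=onz(w3,220+388/3,10/3,.034);c=onz(w3,220+440/3,290/3,.034);d=onz(w3,220+503/3,40/3,.034)
for p,q in((a,b),(c,d)): print(np.degrees(np.arctan2(*(q-p)[1::-1])))
for z,u,v in((.066,365,292),(.063,405,305),(.063,417,352),(.063,378,383),(.063,337,370),(.063,327,322)):
    p=onz(w3,220+u/3,v/3,.065)-n3; print(np.degrees(np.arctan2(p[1],p[0]))%60)
# unwrap ring at crown: angular profile of brightness
g=cv2.cvtColor(w3["pixels"],cv2.COLOR_RGB2GRAY).astype(np.float32)
for r in(.011,.012,.013,.014):
    best=[]
    for th in range(0,60,4):
        v=0
        for k in range(6):
            a=np.radians(th+60*k); u=proj(w3,[n3[0]+r*np.cos(a),n3[1]+r*np.sin(a),.063])
            v+=cv2.getRectSubPix(g,(1,1),(float(u[0]),float(u[1])))[0,0]
        best.append(int(v/6))
    print(r,best)
s=ctrl.get_state()
plan((n3[0],n3[1],.12),np.radians(140),.15)
E
```

```text
[0.60663269 0.05203901 0.066     ] [0.6018253  0.05493604 0.066     ] [0.63075374 0.15798779 0.068     ]
74.3330784823148
76.3515846380627
38.42250935267489
44.57404370556486
44.41467523430473
38.66353233973537
39.07198811175334
37.99715401299537
0.011 [238, 239, 240, 240, 240, 239, 234, 224, 213, 210, 207, 202, 209, 224, 233]
0.012 [243, 244, 244, 244, 244, 242, 234, 221, 215, 220, 220, 211, 208, 223, 237]
0.013 [243, 244, 244, 245, 244, 241, 233, 221, 219, 228, 230, 220, 209, 219, 236]
0.014 [242, 244, 243, 244, 244, 241, 234, 224, 225, 231, 233, 225, 215, 221, 236]
delta [ 0.264  0.063  0.134  0.001  0.001 -0.854]
[0.032, 0.008, 0.016, 0.0, 0.0, -0.102, 0.15, 0.079, 0.019, 0.04, 0.0, 0.0, -0.256, 0.15, 0.132, 0.032, 0.067, 0.0, 0.0, -0.427, 0.15, 0.185, 0.044, 0.093, 0.0, 0.0, -0.598, 0.15, 0.23, 0.055, 0.116, 0.0, 0.0, -0.743, 0.15, 0.256, 0.062, 0.13, 0.001, 0.001, -0.828, 0.15, 0.264, 0.063, 0.134, 0.001, 0.001, -0.854, 0.15, 0.264, 0.063, 0.134, 0.001, 0.001, -0.854, 0.15]
```

```bash
python3 - <<'E'
from h import *
import pickle
for n,c,r in(("w3.pkl",(344,113),26),("w2.pkl",(384,103),19)):
    im=pickle.load(open(n,"rb")); g=cv2.cvtColor(im["pixels"],cv2.COLOR_RGB2GRAY)
    m=((g>185)*255).astype(np.uint8); k=np.zeros_like(m); cv2.circle(k,c,r+3,255,-1); m&=k
    m=cv2.morphologyEx(m,cv2.MORPH_CLOSE,np.ones((7,7)))
    ct=max(cv2.findContours(m,0,1)[0],key=cv2.contourArea)
    (x,y),rr=cv2.minEnclosingCircle(ct); M=cv2.moments(ct); cx,cy=M["m10"]/M["m00"],M["m01"]/M["m00"]
    a=cv2.contourArea(ct); p=onz(im,cx,cy,.051); q=onz(im,cx+np.sqrt(a/np.pi),cy,.051)
    print(n,(x,y,rr),(cx,cy),p,"eqr",np.linalg.norm(q-p))
E
```

```text
w3.pkl (341.63555908203125, 111.71111297607422, 25.14330291748047) (341.68548759110615, 111.78152966140787) [0.60563037 0.05320151 0.051     ] eqr 0.022037389986480582
w2.pkl (384.3823547363281, 104.61764526367188, 18.88515281677246) (384.35633423180593, 104.82048517520215) [0.60480899 0.05280616 0.051     ] eqr 0.02207680478885508
```

Request:
{"name": "jog_arm", "arguments": {"moves": [0.03,0.01,0.02,0,0,-0.1,0.15,0.08,0.02,0.04,0,0,-0.26,0.15,0.13,0.03,0.07,0,0,-0.43,0.15,0.19,0.04,0.09,0,0,-0.6,0.15,0.23,0.06,0.12,0,0,-0.74,0.15,0.27,0.06,0.13,0,0,-0.83,0.15,0.27,0.06,0.13,0,0,-0.85,0.15,0.27,0.06,0.13,0,0,-0.85,0.15]}}

```text
time: 5.3
position: [0.6057, 0.053, 0.1212]
tool_rot: [1.083, 2.948, -0.001]
ft_force: [-0.6, -0.4, -0.6]
grip_width: 0.58
grip_force: 0.0
```

```bash
python3 - <<'E'
from h import *
pose()
plan((.6052,.053,.085),np.radians(190.5),.15)
E
```

```text
t5.30 p [0.6057 0.053  0.1212] yaw 2.437 tilt 0.001 F [-0.6 -0.4 -0.6] w 0.580 g 0.0 q [ 0.53  0.42 -0.83  1.66  0.33  1.2   0.5 ]
delta [ 0.001 -0.001  0.121 -0.001  0.001 -0.847]
[0.0, 0.0, 0.014, 0.0, 0.0, -0.102, 0.15, 0.0, 0.0, 0.036, 0.0, 0.0, -0.254, 0.15, 0.001, -0.001, 0.06, 0.0, 0.001, -0.424, 0.15, 0.001, -0.001, 0.084, 0.0, 0.001, -0.593, 0.15, 0.001, -0.001, 0.105, -0.001, 0.001, -0.737, 0.15, 0.001, -0.001, 0.117, -0.001, 0.001, -0.822, 0.15, 0.001, -0.001, 0.121, -0.001, 0.001, -0.847, 0.15, 0.001, -0.001, 0.121, -0.001, 0.001, -0.847, 0.15]
```

Request:
{"name": "jog_arm", "arguments": {"moves": [0,0,0.01,0,0,-0.1,0.15,0,0,0.04,0,0,-0.25,0.15,0,0,0.06,0,0,-0.42,0.15,0,0,0.08,0,0,-0.6,0.15,0,0,0.11,0,0,-0.74,0.15,0,0,0.12,0,0,-0.82,0.15,0,0,0.12,0,0,-0.85,0.15,0,0,0.12,0,0,-0.85,0.15]}}

```text
time: 6.3
position: [0.6056, 0.0533, 0.0849]
tool_rot: [-0.291, 3.128, -0.001]
ft_force: [0.2, -0.0, -0.1]
grip_width: 0.58
grip_force: 0.0
```

```bash
python3 - <<'E'
from h import *
im=grab("wrist","w4.png")
pose()
plan((.6052,.053,.042),np.radians(190.5),.15)
E
```

```text
t6.35 p [0.6056 0.0535 0.085 ] yaw -2.956 tilt 0.001 F [-0.6  0.8 -0.2] w 0.576 g 0.0 q [ 0.63  0.52 -0.98  1.69  0.47  1.18  1.29]
delta [ 0.002 -0.001  0.143 -0.001  0.001  0.003]
[0.0, 0.0, 0.017, 0.0, 0.0, 0.0, 0.15, 0.001, 0.0, 0.043, 0.0, 0.0, 0.001, 0.15, 0.001, -0.001, 0.072, 0.0, 0.0, 0.001, 0.15, 0.001, -0.001, 0.1, 0.0, 0.0, 0.002, 0.15, 0.002, -0.001, 0.125, 0.0, 0.0, 0.002, 0.15, 0.002, -0.001, 0.139, -0.001, 0.001, 0.003, 0.15, 0.002, -0.001, 0.143, -0.001, 0.001, 0.003, 0.15, 0.002, -0.001, 0.143, -0.001, 0.001, 0.003, 0.15]
```

View pics/w4.png

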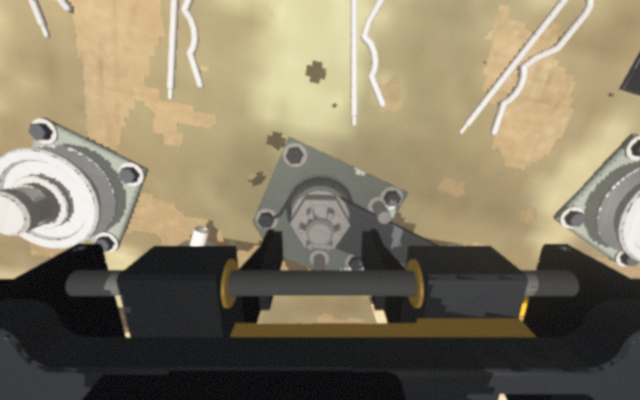

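Request:
{"name": "jog_arm", "arguments": {"moves": [0,0,0.02,0,0,0,0.15,0,0,0.05,0,0,0,0.15,0,0,0.08,0,0,0,0.15,0,0,0.11,0,0,0,0.15,0,0,0.135,0,0,0,0.15,0,0,0.143,0,0,0,0.15,0,0,0.143,0,0,0,-0.2,0,0,0.143,0,0,0,-0.4], "newtons": 30}}

```text
time: 7.35
position: [0.6054, 0.052, 0.0412]
tool_rot: [0.293, -3.127, 0.003]
ft_force: [1.0, -4.5, -3.9]
grip_width: 0.506
grip_force: 30.0
```

Request:
{"name": "jog_arm", "arguments": {"moves": [0,0,0,0,0,0,-0.5,0,0,0,0,0,0,-0.5,0,0,0,0,0,0,-0.5,0,0,0,0,0,0.03,-0.5,0,0,0,0,0,0.1,-0.5,0,0,0,0,0,0.2,-0.5,0,0,0,0,0,0.3,-0.5,0,0,0,0,0,0.35,-0.5]}}

```text
time: 8.35
position: [0.6054, 0.0526, 0.0412]
tool_rot: [0.284, 3.129, -0.003]
ft_force: [1.5, -4.7, -6.0]
grip_width: 0.504
grip_force: 30.0
```

```bash
python3 - <<'E'
from h import *
pose(); print(ctrl.get_state()["torque"])
E
```

```text
t8.35 p [0.6054 0.0526 0.0412] yaw 2.961 tilt 0.002 F [ 1.5 -4.7 -6. ] w 0.504 g 30.0 q [ 0.55  0.54 -0.87  1.73  0.46  1.09  0.93]
[-0.86640027 -0.56835426  0.29411502]
```

Request:
{"name": "jog_arm", "arguments": {"moves": [0,0,0,0,0,0,-0.5,0,0,0,0,0,0,-0.5,0,0,0,0,0,0.05,-0.5,0,0,0,0,0,0.15,-0.5,0,0,0,0,0,0.25,-0.5,0,0,0,0,0,0.35,-0.5,0,0,0,0,0,0.4,-0.5,0,0,0,0,0,0.4,-0.5], "newtons": 60}}

```text
time: 9.35
position: [0.6056, 0.0531, 0.0412]
tool_rot: [0.924, 3.002, -0.001]
ft_force: [2.9, -4.6, -6.8]
grip_width: 0.497
grip_force: 60.0
```

```bash
python3 - <<'E'
from h import *
pose(); print(ctrl.get_state()["torque"])
im=grab("wrist")
c=cv2.resize(im["pixels"][150:330,220:460],None,fx=3,fy=3,interpolation=cv2.INTER_CUBIC)
cv2.imwrite("pics/w5c.png",cv2.cvtColor(c,cv2.COLOR_RGB2BGR))
E
```

```text
t9.35 p [0.6056 0.0531 0.0412] yaw 2.545 tilt 0.001 F [ 2.9 -4.6 -6.8] w 0.497 g 60.0 q [ 0.5   0.51 -0.79  1.73  0.4   1.07  0.55]
[-0.81302369 -0.90810975  0.05005599]
```

View pics/w5c.png

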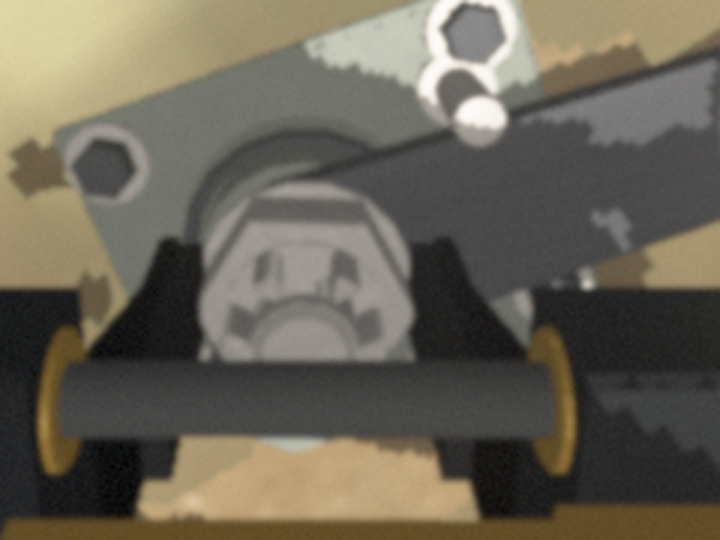

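Request:
{"name": "jog_arm", "arguments": {"moves": [0,0,0,0,0,0,0.25,0,0,0,0,0,0,0.25,0,0,0,0,0,-0.1,0.25,0,0,0,0,0,-0.25,0.25,0,0,0,0,0,-0.4,0.25,0,0,0,0,0,-0.5,0.25,0,0,0,0,0,-0.5,0.25,0,0,0,0,0,-0.5,-0.1], "newtons": 60}}

```text
time: 10.4
position: [0.6054, 0.0547, 0.042]
tool_rot: [0.117, 3.139, 0.001]
ft_force: [0.2, 0.1, 0.6]
grip_width: 0.579
grip_force: 0.0
```

Request:
{"name": "jog_arm", "arguments": {"moves": [0,0,0,0,0,0,-0.5,0,0,0,0,0,0,-0.5,0,0,0,0,0,0,-0.5,0,0,0,0,0,0,-0.5,0,0,0,0,0,0,-0.5,0,0,0,0,0,0.03,-0.5,0,0,0,0,0,0.1,-0.5,0,0,0,0,0,0.2,-0.5]}}

```text
time: 11.4
position: [0.6054, 0.0526, 0.0418]
tool_rot: [0.448, 3.109, -0.003]
ft_force: [-1.5, -5.0, 3.3]
grip_width: 0.452
grip_force: 59.9
```

```bash
python3 - <<'E'
from h import *
pose(); print(ctrl.get_state()["torque"])
E
```

```text
t11.40 p [0.6054 0.0526 0.0418] yaw 2.855 tilt 0.002 F [-1.5 -5.   3.3] w 0.452 g 59.9 q [ 0.54  0.53 -0.85  1.73  0.44  1.09  0.83]
[-1.04582339  0.21050974  0.23759428]
```

Request:
{"name": "jog_arm", "arguments": {"moves": [0,-0.006,0,0,0,0.1,-0.5,0,-0.006,0,0,0,0.2,-0.5,0,-0.006,0,0,0,0.3,-0.5,0,-0.006,0,0,0,0.42,-0.5,0,-0.006,0,0,0,0.55,-0.5,0,-0.006,0,0,0,0.66,-0.5,0,-0.006,0,0,0,0.75,-0.5,0,-0.006,0,0,0,0.75,-0.5]}}

```text
time: 12.4
position: [0.606, 0.0533, 0.0419]
tool_rot: [1.598, 2.703, 0.004]
ft_force: [4.2, -0.2, -0.6]
grip_width: 0.45
grip_force: 60.0
```

Request:
{"name": "jog_arm", "arguments": {"moves": [0,0,0,0,0,0.1,-0.5,0,0,0,0,0,0.2,-0.5,0,0,0,0,0,0.3,-0.5,0,0,0,0,0,0.4,-0.5,0,0,0,0,0,0.5,-0.5,0,0,0,0,0,0.6,-0.5,0,0,0,0,0,0.6,-0.5,0,0,0,0,0,0.6,-0.5]}}

```text
time: 13.4
position: [0.6069, 0.0534, 0.0419]
tool_rot: [2.353, 2.079, 0.008]
ft_force: [5.5, 0.3, -1.6]
grip_width: 0.451
grip_force: 59.9
```

```bash
python3 - <<'E'
from h import *
pose(); print(ctrl.get_state()["torque"])
im=grab("wrist")
cv2.imwrite("pics/w6.png",cv2.cvtColor(im["pixels"],cv2.COLOR_RGB2BGR))
import pickle; pickle.dump(im,open("w6.pkl","wb"))
E
```

```text
t13.40 p [0.6069 0.0534 0.0419] yaw 1.447 tilt 0.005 F [ 5.5  0.3 -1.6] w 0.451 g 59.9 q [ 0.34  0.44 -0.58  1.74  0.27  1.04 -0.46]
[ 0.0082893  -1.37425498 -0.0567119 ]
```

```bash
python3 - <<'E'
from h import *
import pickle
im=pickle.load(open("w6.pkl","rb"))
N=np.array([.6062,.053,0])
a=np.radians(75.3)
for z in(.0375,.06,.068): print(z,proj(im,N+[.12*np.cos(a),.12*np.sin(a),z]))
cv2.imwrite("pics/w6c.png",cv2.cvtColor(cv2.resize(im["pixels"][0:240,200:440],None,fx=2.4,fy=2.4,interpolation=cv2.INTER_CUBIC),cv2.COLOR_RGB2BGR))
E
```

```text
0.0375 [351.08285434  38.27964058]
0.06 [356.22701643  26.19355401]
0.068 [358.50009736  20.85300439]
```

View pics/w6c.png

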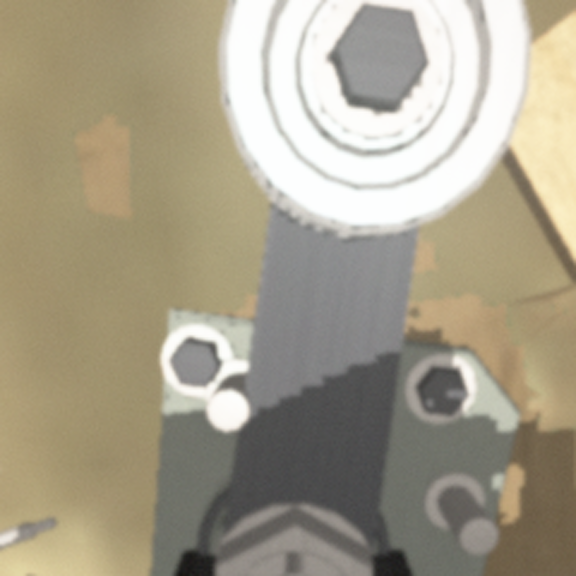

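Request:
{"name": "jog_arm", "arguments": {"moves": [0,0,0,0,0,0.05,-0.5,0,0,0,0,0,0.1,-0.5,0,0,0,0,0,0.13,-0.5,0,0,0,0,0,0.13,-0.5,0,0,0,0,0,0.13,-0.5,0,0,0,0,0,0.13,-0.5,0,0,0,0,0,0.13,-0.5,0,0,0,0,0,0.13,-0.5]}}

```text
time: 14.45
position: [0.6071, 0.0534, 0.0419]
tool_rot: [2.488, 1.915, 0.008]
ft_force: [5.8, 1.2, -2.2]
grip_width: 0.458
grip_force: 59.9
```

```bash
python3 - <<'E'
from h import *
pose(); print(ctrl.get_state()["torque"],75.3/57.2958)
E
```

```text
t14.45 p [0.6071 0.0534 0.0419] yaw 1.312 tilt 0.005 F [ 5.8  1.2 -2.2] w 0.458 g 59.9 q [ 0.32  0.44 -0.55  1.74  0.26  1.03 -0.58]
[ 0.02018966 -1.44767851  0.28351334] 1.3142324568292962
```

Request:
{"name": "jog_arm", "arguments": {"moves": [0,0,0,0,0,0.03,-0.5,0,0,0,0,0,0.03,-0.5,0,0,0,0,0,0.03,0.2,0,0,0,0,0,0.03,0.2,0,0,0,0,0,0.03,0.2,0,0,-0.1,0,0,0.03,0.2,0,0,-0.25,0,0,0,0.2,0,0,-0.35,0,0,0,0.2]}}

```text
time: 15.45
position: [0.6051, 0.0525, 0.1485]
tool_rot: [2.492, 1.912, 0.002]
ft_force: [0.1, -0.8, 0.0]
grip_width: 0.602
grip_force: 0.0
```

```bash
python3 - <<'E'
from h import *
import pickle
pose()
plan((.54,-.03,.2),np.radians(10),0.2)
plan((.54,-.03,.2),np.radians(165),0.2,full=False)
E
```

```text
t15.45 p [0.6051 0.0525 0.1485] yaw 1.309 tilt 0.001 F [ 0.1 -0.8  0. ] w 0.602 g 0.0 q [ 0.35  0.33 -0.58  1.64  0.19  1.23 -0.53]
TOO FAR, scale 1.0835715939268356
delta [-0.297 -0.128 -0.159  0.001 -0.001  1.   ]
[-0.036, -0.015, -0.019, 0.0, 0.0, 0.12, 0.2, -0.089, -0.038, -0.048, 0.0, 0.0, 0.3, 0.2, -0.148, -0.064, -0.079, 0.0, 0.0, 0.5, 0.2, -0.208, -0.089, -0.111, 0.0, -0.001, 0.7, 0.2, -0.258, -0.111, -0.138, 0.001, -0.001, 0.87, 0.2, -0.288, -0.124, -0.154, 0.001, -0.001, 0.97, 0.2, -0.297, -0.128, -0.159, 0.001, -0.001, 1.0, 0.2, -0.297, -0.128, -0.159, 0.001, -0.001, 1.0, 0.2]
TOO FAR, scale 1.4997614131454826
delta [-0.214 -0.092 -0.115  0.001  0.    -1.   ]
```

```bash
python3 - <<'E'
from h import *
w4=cv2.imread("pics/w4.png");w1=cv2.imread("pics/w1.png")
c=lambda im,x,y,s=100:cv2.resize(im[y:y+s,x:x+s],(400,400),interpolation=cv2.INTER_CUBIC)[:300]
sc=cv2.imread("pics/scene0.png");sd=cv2.imread("pics/side0.png")
top=np.hstack([c(w4,0,140),c(w4,540,150)]);bot=np.hstack([c(w1,300,0),c(w1,310,130)])
cv2.imwrite("pics/st.png",np.vstack([top,bot]))
E
```

```text
(no output)
```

View pics/st.png

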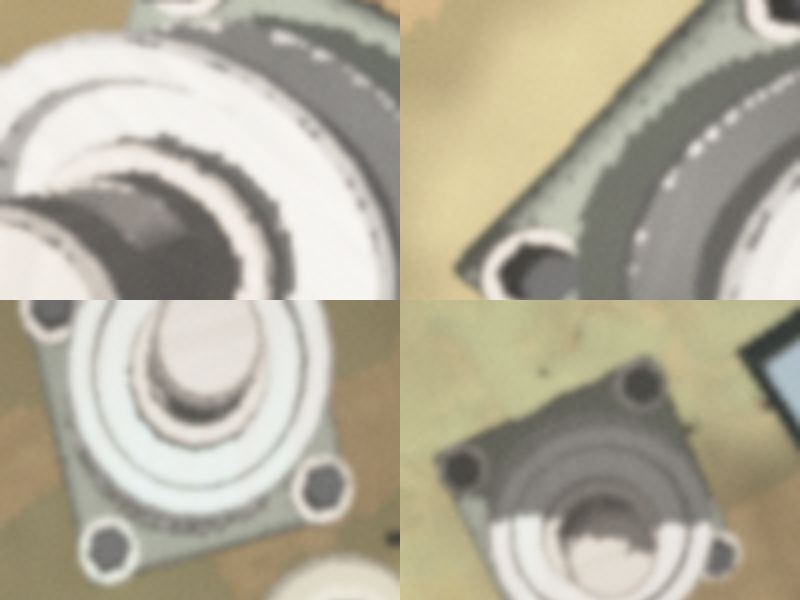

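```bash
python3 - <<'E'
from h import *
import pickle
w1=pickle.load(open("w1.pkl","rb"))
def f(im,name,pts):
    P=[onz(im,u,v,.012) for u,v in pts]
    for i in range(len(P)-1):
        d=P[i+1]-P[i]; print(name,P[i].round(3),P[i+1].round(3),np.linalg.norm(d).round(4),"ang mod90",np.degrees(np.arctan2(d[1],d[0]))%90)
    if len(P)==3: print("centre",((P[0]+P[2])/2).round(4))
f(w1,"B",[(312.5,2.5),(327,61.8),(380.5,46.8)])
f(w1,"C",[(325.5,172),(370.3,150.8),(390,193.3)])
d=pickle.load(open("im0.pkl","rb"))["scene"]
# scene-cam A bolts unknown; spindle tops via two views
E
```

```text
B [ 0.606 -0.114  0.012] [ 0.584 -0.183  0.012] 0.072 ang mod90 72.24262559668922
B [ 0.584 -0.183  0.012] [ 0.654 -0.207  0.012] 0.0738 ang mod90 71.27721431411513
centre [ 0.6302 -0.1605  0.012 ]
C [ 0.5   -0.31   0.012] [ 0.573 -0.319  0.012] 0.0737 ang mod90 82.7299016140615
C [ 0.573 -0.319  0.012] [ 0.566 -0.393  0.012] 0.074 ang mod90 84.2357133492421
centre [ 0.5327 -0.3514  0.012 ]
```

```bash
python3 - <<'E'
from h import *
import pickle
d=pickle.load(open("im0.pkl","rb"))
rows=[]
for n in("scene","side"):
    im=d[n]; r=[]
    for p in((.542,.325,.056),(.631,-.160,.056),(.534,-.351,.056)):
        u,v=proj(im,p); u,v=int(u),int(v); s=16
        r.append(cv2.resize(im["pixels"][v-s:v+s,u-s:u+s],(264,264),interpolation=cv2.INTER_CUBIC))
    rows.append(np.hstack(r))
cv2.imwrite("pics/st2.png",cv2.cvtColor(np.vstack(rows),cv2.COLOR_RGB2BGR))
E
```

```text
(no output)
```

View pics/st2.png

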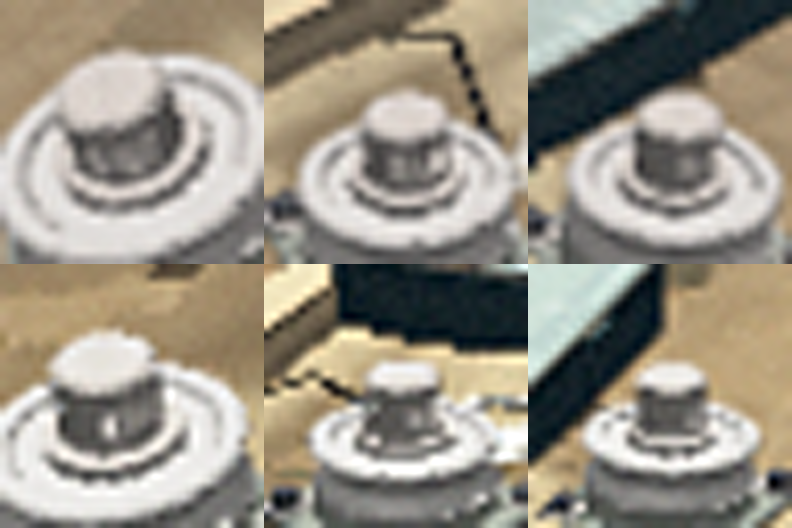

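```bash
cat >> h.py <<'E'
def clips(im,z=.003,rows=(0,232),thr=28,amin=60):
    """find clips: bright wire blobs; returns seat xy, leg angle, bow side per blob"""
    hsv=cv2.cvtColor(im["pixels"],cv2.COLOR_RGB2HSV); g=cv2.cvtColor(im["pixels"],cv2.COLOR_RGB2GRAY)
    loc=cv2.subtract(g,cv2.medianBlur(g,31))
    m=((loc>thr)&(hsv[...,1]<70)).astype(np.uint8); m[:rows[0]]=0; m[rows[1]:]=0
    m=cv2.morphologyEx(m,cv2.MORPH_CLOSE,np.ones((3,3)))
    n,l,st,_=cv2.connectedComponentsWithStats(m,connectivity=8); out=[]
    for i in range(1,n):
        if st[i,4]<amin: continue
        v,u=np.nonzero(l==i); P=np.array([onz(im,a,b,z)[:2] for a,b in zip(u,v)])
        (c,(w,h),a)=cv2.minAreaRect(P.astype(np.float32)*1000)
        L,W=max(w,h),min(w,h)
        if not(60<L<150 and 12<W<60): continue
        # leg: line with most inliers
        best=None
        rng=np.random.default_rng(0)
        for _ in range(400):
            p,q=P[rng.choice(len(P),2,False)]
            d=q-p; D=np.linalg.norm(d)
            if D<.05: continue
            d/=D; e=abs((P-p)@np.array([-d[1],d[0]])); k=(e<.0025).sum()
            if best is None or k>best[0]: best=(k,p,d)
        k,p,d=best; nrm=np.array([-d[1],d[0]])
        inl=P[abs((P-p)@nrm)<.003]; c0=inl.mean(0); d=np.linalg.svd(inl-c0)[2][0]; nrm=np.array([-d[1],d[0]])
        off=(P-c0)@nrm; t=(P-c0)@d
        side=np.sign(off[abs(off)>.006].sum())
        # bow's free end flares short of the tip; loop end: material all through at |off|~10mm
        cap=t[(side*off>.006)&(side*off<.014)]
        if abs(cap.max()-t.max())<abs(cap.min()-t.min()): d=-d; t=-t
        tip=t.max()+0.0; le=t.min()
        nrm=np.array([-d[1],d[0]]); side=np.sign(((P-c0)@nrm)[abs((P-c0)@nrm)>.006].sum())
        seat=c0+d*(tip-.048); seat2=c0+d*(le+.083+.00275)
        g0=seat2-.056*d+side*.010*nrm
        out.append(dict(px=(u.mean().round(),v.mean().round()),seat=seat,seat2=seat2,ang=np.degrees(np.arctan2(d[1],d[0])),side=side,L=tip-le,W=W,grasp=g0))
    return out
def show(o):
    for c in o: print(c["px"],"seat",c["seat"].round(4),c["seat2"].round(4),"ang %.1f side %d L %.4f W %.1f"%(c["ang"],c["side"],c["L"],c["W"]),"grasp",c["grasp"].round(4))
E
python3 - <<'E'
from h import *
import pickle
for n in("w1.pkl","w2.pkl"):
    print(n); show(clips(pickle.load(open(n,"rb"))))
E
```

```text
w1.pkl
(np.float64(351.0), np.float64(32.0)) seat [ 0.6091 -0.1648] [ 0.6363 -0.2081] ang -58.0 side 1 L 0.0826 W 58.3 grasp [ 0.615  -0.1554]
(np.float64(217.0), np.float64(36.0)) seat [ 0.4899 -0.0827] [ 0.4964 -0.0829] ang -1.5 side 1 L 0.1273 W 26.3 grasp [ 0.4407 -0.0714]
(np.float64(361.0), np.float64(196.0)) seat [ 0.5357 -0.365 ] [ 0.5076 -0.3443] ang 143.8 side 1 L 0.0989 W 49.3 grasp [ 0.5468 -0.3855]
(np.float64(568.0), np.float64(202.0)) seat [ 0.7977 -0.5707] [ 0.7922 -0.5052] ang 94.8 side 1 L 0.0680 W 13.9 grasp [ 0.787  -0.5618]
w2.pkl
(np.float64(406.0), np.float64(14.0)) seat [0.6316 0.1782] [0.7025 0.1568] ang -16.8 side -1 L 0.0597 W 26.0 grasp [0.646  0.1634]
(np.float64(403.0), np.float64(228.0)) seat [ 0.6274 -0.1442] [ 0.6985 -0.1418] ang 2.0 side 1 L 0.0626 W 12.5 grasp [ 0.6422 -0.1337]
```

```bash
sed -i 's/le+.083+.00275/le+.083/' h.py; python3 - <<'E'
from h import *
import pickle
for n in("w1.pkl","w2.pkl","w3.pkl"):
    im=pickle.load(open(n,"rb"))
    for t in(18,12): print(n,t); show([c for c in clips(im,thr=t,amin=40) if 100<c["px"][0]<330])
im=pickle.load(open("w2.pkl","rb")); print(im["pixels"][107:125:2,250:256].reshape(9,-1)); 
for u,v in((327,99),(241,118),(338,199),(257,195)): print(onz(im,u,v,.003).round(3))
E
```

```text
w1.pkl 18
(np.float64(216.0), np.float64(37.0)) seat [ 0.491  -0.0827] [ 0.4932 -0.0827] ang -1.4 side 1 L 0.1289 W 27.5 grasp [ 0.4374 -0.0714]
(np.float64(261.0), np.float64(111.0)) seat [ 0.4653 -0.1941] [ 0.5083 -0.1794] ang 18.9 side 1 L 0.0856 W 27.6 grasp [ 0.452  -0.1881]
w1.pkl 12
(np.float64(215.0), np.float64(37.0)) seat [ 0.491  -0.0826] [ 0.4928 -0.0827] ang -1.5 side 1 L 0.1292 W 28.6 grasp [ 0.4371 -0.0712]
(np.float64(261.0), np.float64(112.0)) seat [ 0.4664 -0.1939] [ 0.5058 -0.1801] ang 19.3 side 1 L 0.0893 W 27.4 grasp [ 0.4496 -0.1892]
(np.float64(261.0), np.float64(208.0)) seat [ 0.3671 -0.3181] [ 0.3552 -0.3215] ang -164.1 side -1 L 0.1186 W 26.6 grasp [ 0.4063 -0.2965]
w2.pkl 18
(np.float64(276.0), np.float64(102.0)) seat [0.4678 0.0708] [0.4841 0.0735] ang 9.7 side -1 L 0.1145 W 23.3 grasp [0.4305 0.0543]
(np.float64(297.0), np.float64(197.0)) seat [ 0.4917 -0.0843] [ 0.4935 -0.0844] ang -1.1 side 1 L 0.1291 W 23.2 grasp [ 0.4377 -0.0733]
w2.pkl 12
(np.float64(281.0), np.float64(106.0)) seat [0.4862 0.057 ] [0.4868 0.0572] ang 12.7 side 1 L 0.1304 W 31.9 grasp
[... 625 characters left out ...]
 177 167 147]
 [171 160 132 170 161 130 170 161 128 166 157 121 165 155 120 161 150 115]
 [168 158 120 166 156 117 167 156 116 167 155 118 167 156 118 162 151 114]
 [164 154 116 168 157 120 167 154 117 165 155 116 166 154 117 165 154 117]
 [167 155 116 163 152 114 167 154 118 167 154 117 168 154 117 167 156 119]
 [169 156 118 173 157 119 174 158 121 174 159 123 173 158 122 176 162 127]
 [177 165 135 180 168 141 186 174 151 191 180 157 195 184 166 197 188 173]
 [210 201 188 212 203 191 215 206 194 217 208 194 216 209 195 210 202 188]
 [204 194 175 204 196 172 199 190 165 204 195 165 207 197 162 208 197 160]]
[0.533 0.066 0.003]
[0.405 0.048 0.003]
[ 0.541 -0.086  0.003]
[ 0.413 -0.071  0.003]
```

```bash
python3 - <<'E'
from h import *
plan((.432,.055,.15),np.radians(15.5),0.2)
E
```

```text
delta [-0.141 -0.559 -0.006  0.001 -0.001  0.992]
[-0.017, -0.067, -0.001, 0.0, 0.0, 0.119, 0.2, -0.042, -0.168, -0.002, 0.0, 0.0, 0.298, 0.2, -0.071, -0.28, -0.003, 0.0, 0.0, 0.496, 0.2, -0.099, -0.392, -0.004, 0.0, -0.001, 0.694, 0.2, -0.123, -0.487, -0.005, 0.001, -0.001, 0.863, 0.2, -0.137, -0.543, -0.005, 0.001, -0.001, 0.962, 0.2, -0.141, -0.559, -0.006, 0.001, -0.001, 0.992, 0.2, -0.141, -0.559, -0.006, 0.001, -0.001, 0.992, 0.2]
```

```bash
python3 - <<'E'
from h import *
import pickle
im=grab("wrist"); pickle.dump(im,open("w7.pkl","wb")); g=cv2.cvtColor(im["pixels"],cv2.COLOR_RGB2GRAY).astype(np.float32)
print(proj(im,(.606,.053,.066)))
def prof(n3,z):
  for r in(.012,.0135):
    best=[]
    for th in range(0,60,4):
        v=0
        for k in range(6):
            a=np.radians(th+60*k); u=proj(im,[n3[0]+r*np.cos(a),n3[1]+r*np.sin(a),z])
            v+=cv2.getRectSubPix(g,(1,1),(float(u[0]),float(u[1])))[0,0]
        best.append(int(v/6))
    print(r,best)
prof((.6055,.0533),.063)
u,v=map(int,proj(im,(.606,.053,.06)))
cv2.imwrite("pics/w7c.png",cv2.cvtColor(cv2.resize(im["pixels"][v-35:v+35,u-40:u+40],None,fx=7,fy=7,interpolation=cv2.INTER_CUBIC),cv2.COLOR_RGB2BGR))
E
```

```text
[322.8559053  203.00738253]
0.012 [124, 125, 125, 125, 123, 123, 123, 126, 129, 131, 132, 133, 132, 130, 126]
0.0135 [129, 129, 129, 130, 127, 125, 126, 129, 134, 138, 139, 139, 138, 134, 131]
```

View pics/w7c.png

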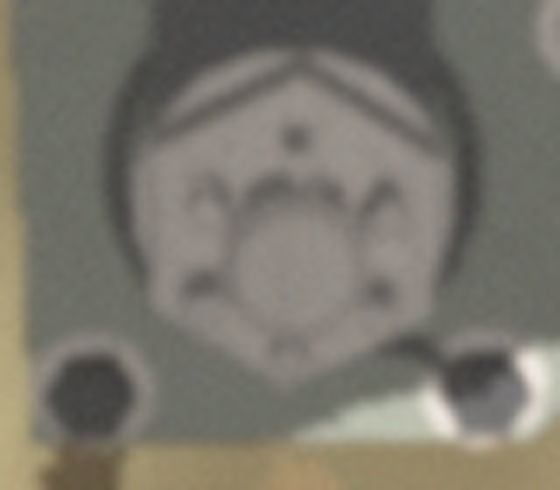

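Request:
{"name": "jog_arm", "arguments": {"moves": [-0.02,-0.07,0,0,0,0.12,0.2,-0.04,-0.17,0,0,0,0.3,0.2,-0.07,-0.28,0,0,0,0.5,0.2,-0.1,-0.39,0,0,0,0.69,0.2,-0.12,-0.49,0,0,0,0.86,0.2,-0.14,-0.54,0,0,0,0.96,0.2,-0.14,-0.56,0,0,0,0.99,0.2,-0.14,-0.56,0,0,0,0.99,0.2]}}

```text
time: 16.5
position: [0.4318, 0.0554, 0.1467]
tool_rot: [3.112, 0.429, 0.001]
ft_force: [-0.2, 1.0, -0.6]
grip_width: 0.601
grip_force: 0.0
```

```bash
python3 - <<'E'
from h import *
import pickle
pose()
im=grab("wrist","w8.png"); pickle.dump(im,open("w8.pkl","wb"))
show(clips(im,thr=12,amin=40,rows=(0,260))); print(proj(im,(.4862,.057,.003)),proj(im,(.43,.0546,.003)))
E
```

```text
t16.50 p [0.4318 0.0554 0.1467] yaw 0.274 tilt 0.000 F [-0.2  1.  -0.6] w 0.601 g 0.0 q [ 0.37 -0.07 -0.53  2.04 -0.04  1.17 -1.44]
(np.float64(47.0), np.float64(12.0)) seat [0.5225 0.359 ] [0.5373 0.3066] ang -74.3 side 1 L 0.0765 W 18.0 grasp [0.5318 0.3632]
(np.float64(101.0), np.float64(32.0)) seat [0.5099 0.3017] [0.5702 0.2781] ang -21.4 side 1 L 0.0662 W 25.7 grasp [0.5217 0.3078]
(np.float64(600.0), np.float64(64.0)) seat [ 0.6121 -0.1983] [ 0.6047 -0.1441] ang 97.7 side -1 L 0.0762 W 42.5 grasp [ 0.6221 -0.1982]
(np.float64(207.0), np.float64(123.0)) seat [0.478  0.1755] [0.478  0.1755] ang -22.7 side 1 L 0.1311 W 28.7 grasp [0.4302 0.2064]
(np.float64(447.0), np.float64(179.0)) seat [ 0.4921 -0.0847] [ 0.493  -0.0847] ang -1.1 side 1 L 0.1301 W 28.4 grasp [ 0.4372 -0.0737]
(np.float64(524.0), np.float64(224.0)) seat [ 0.4499 -0.1887] [ 0.4861 -0.1691] ang 28.5 side 1 L 0.0898 W 17.2 grasp [ 0.4321 -0.187 ]
[334.75385677 137.9789597 ] [322.61532256 187.53605221]
```

Request:
{"name": "jog_arm", "arguments": {"moves": [0,0,0.06,0,0,0.02,0.2,-0.004,0.002,0.16,0,0,0.05,0.2,-0.004,0.002,0.27,0,0,0.05,0.2,-0.004,0.002,0.37,0,0,0.05,0.2,-0.004,0.002,0.44,0,0,0.05,0.2,-0.004,0.002,0.475,0,0,0.05,0.2,-0.004,0.002,0.484,0,0,0.05,0.2,-0.004,0.002,0.484,0,0,0.05,0.1], "newtons": 50}}

```text
time: 17.55
position: [0.4314, 0.0544, 0.0019]
tool_rot: [-3.123, -0.344, -0.001]
ft_force: [-0.2, -0.9, 0.3]
grip_width: 0.573
grip_force: 0.0
```

Request:
{"name": "jog_arm", "arguments": {"moves": [0,0,0,0,0,0,-0.3,0,0,0,0,0,0,-0.8,0,0,0,0,0,0,-0.8,0,0,0,0,0,0,-0.8,0,0,0,0,0,0,-0.8,0,0,0,0,0,0,-0.8,0,0,0,0,0,0,-0.8,0,0,0,0,0,0,-0.8]}}

```text
time: 18.55
position: [0.4309, 0.0542, 0.0017]
tool_rot: [3.122, 0.344, 0.0]
ft_force: [-0.8, -1.1, 5.4]
grip_width: 0.271
grip_force: 50.0
```

```bash
python3 - <<'E'
from h import *
pose()
E
```

```text
t18.55 p [0.4309 0.0542 0.0017] yaw 0.219 tilt 0.000 F [-0.8 -1.1  5.4] w 0.271 g 50.0 q [ 0.34  0.15 -0.55  2.18  0.1   0.84 -1.62]
```

```bash
python3 - <<'E'
from h import *
s=ctrl.get_state()
plan((.4852,.0952,.11),np.radians(-14.7),-.8,full=False)
E
```

```text
delta [ 0.206 -0.094 -0.361  0.    -0.     0.454]
```

Request:
{"name": "jog_arm", "arguments": {"moves": [0,0,-0.05,0,0,0,-0.8,0,0,-0.15,0,0,0,-0.8,0.03,-0.01,-0.25,0,0,0.06,-0.8,0.08,-0.03,-0.34,0,0,0.18,-0.8,0.13,-0.06,-0.36,0,0,0.3,-0.8,0.18,-0.08,-0.36,0,0,0.4,-0.8,0.206,-0.094,-0.36,0,0,0.454,-0.8,0.206,-0.094,-0.36,0,0,0.454,-0.8]}}

```text
time: 19.55
position: [0.4849, 0.0959, 0.1098]
tool_rot: [-3.116, 0.398, 0.0]
ft_force: [0.9, -0.5, -1.0]
grip_width: 0.268
grip_force: 50.0
```

```bash
python3 - <<'E'
from h import *
import pickle
pose()
im=grab("wrist","w9.png"); pickle.dump(im,open("w9.pkl","wb"))
cv2.imwrite("pics/w9c.png",cv2.cvtColor(cv2.resize(im["pixels"][0:240,200:460],None,fx=2.4,fy=2.4,interpolation=cv2.INTER_CUBIC),cv2.COLOR_RGB2BGR))
Ti=np.array(im["tool_from_camera"])
def pt(x,y,z):
    c=np.linalg.inv(Ti)@[x,y,z,1]; return (im["cx"]+im["fx"]*c[0]/-c[2], im["cy"]+im["fy"]*c[1]/c[2])
print(np.round([pt(.104,.01,-.001),pt(.0,.01,-.001),pt(.04,.01,-.001)],1), proj(im,(.6065,.053,.066)),proj(im,(.6065,.053,.056)))
E
```

```text
t19.55 p [0.4849 0.0959 0.1098] yaw -0.254 tilt 0.001 F [ 0.9 -0.5 -1. ] w 0.268 g 50.0 q [ 0.3   0.12 -0.57  1.95  0.07  1.09 -2.13]
[[341.9  64.7]
 [338.4 244.7]
 [339.6 183.4]] [339.50662295  33.71921475] [338.64856278  37.44469185]
```

View pics/w9c.png

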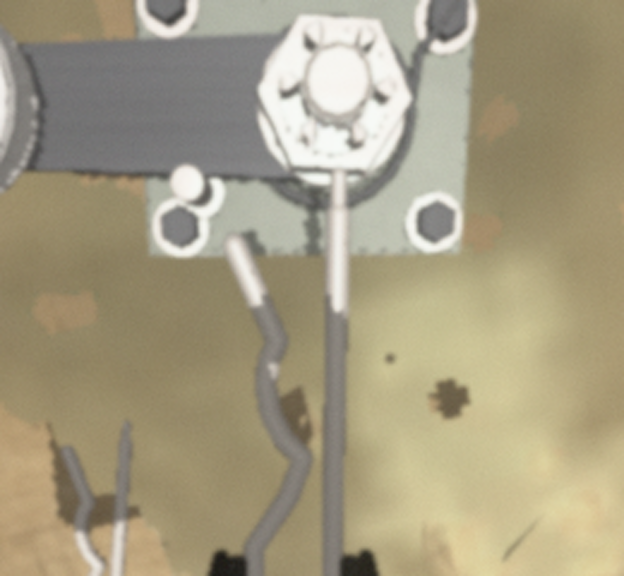

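Request:
{"name": "jog_arm", "arguments": {"moves": [0.002,0.005,0.03,0,0,0,-0.8,0.002,0.005,0.08,0,0,0,-0.8,0.002,0.005,0.13,0,0,0,-0.8,0.002,0.005,0.17,0,0,0,-0.8,0.002,0.005,0.181,0,0,0,-0.8,0.002,0.005,0.181,0,0,0,-0.8,0.002,0.005,0.181,0,0,0,-0.8,0.002,0.005,0.181,0,0,0,-0.8]}}

```text
time: 20.6
position: [0.4855, 0.0937, 0.0556]
tool_rot: [-3.116, 0.401, -0.002]
ft_force: [0.8, 0.1, -0.3]
grip_width: 0.269
grip_force: 50.0
```

```bash
python3 - <<'E'
from h import *
pose()
plan((.4850+.042*.9673,.0945-.042*.2538,.0555),np.radians(-14.7),-.8,full=False)
im=grab("side"); u,v=map(int,proj(im,(.53,.08,.055)));print(u,v)
cv2.imwrite("pics/s1.png",cv2.cvtColor(cv2.resize(im["pixels"][v-40:v+40,u-60:u+60],None,fx=6,fy=6,interpolation=cv2.INTER_CUBIC),cv2.COLOR_RGB2BGR))
E
```

```text
t20.60 p [0.4855 0.0937 0.0556] yaw -0.256 tilt 0.001 F [ 0.8  0.1 -0.3] w 0.269 g 50.0 q [ 0.28  0.19 -0.56  2.    0.12  0.98 -2.17]
delta [ 0.138 -0.002  0.    -0.    -0.001  0.   ]
278 212
```

View pics/s1.png

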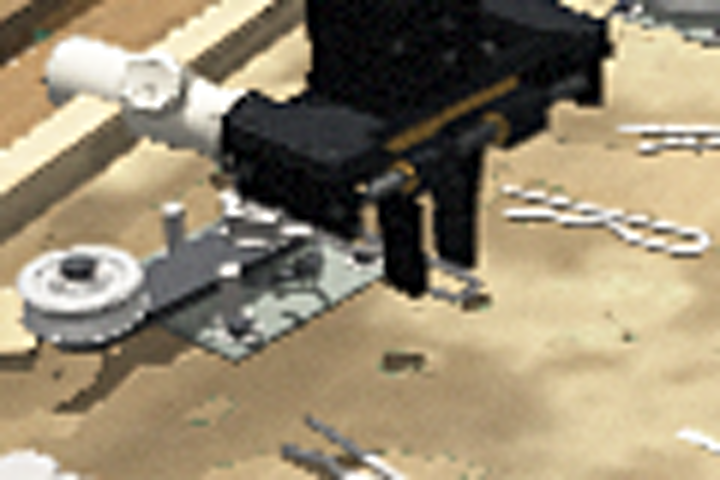

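Request:
{"name": "jog_arm", "arguments": {"moves": [0.01,-0.002,0,0,0,0,-0.8,0.03,-0.002,0,0,0,0,-0.8,0.05,-0.002,0,0,0,0,-0.8,0.07,-0.002,0,0,0,0,-0.8,0.09,-0.002,0,0,0,0,-0.8,0.115,-0.002,0,0,0,0,-0.8,0.138,-0.002,0,0,0,0,-0.8,0.138,-0.002,0,0,0,0,-0.8]}}

```text
time: 21.65
position: [0.5258, 0.0835, 0.0551]
tool_rot: [-3.116, 0.402, -0.0]
ft_force: [-0.5, -0.2, -0.8]
grip_width: 0.271
grip_force: 50.0
```

```bash
python3 - <<'E'
from h import *
pose(); print(ctrl.get_state()["torque"])
plan((.5546,.0762,.0555),np.radians(-14.7),-.8,full=False)
E
```

```text
t21.65 p [0.5258 0.0835 0.0551] yaw -0.257 tilt 0.000 F [-0.5 -0.2 -0.8] w 0.271 g 50.0 q [ 0.28  0.27 -0.54  1.91  0.16  1.   -2.16]
[ 0.04669769 -0.01880661  0.01601116]
delta [ 0.099 -0.001 -0.001 -0.    -0.     0.   ]
```

Request:
{"name": "jog_arm", "arguments": {"moves": [0.01,-0.001,0,0,0,0,-0.8,0.025,-0.001,0,0,0,0,-0.8,0.04,-0.001,0,0,0,0,-0.8,0.055,-0.001,0,0,0,0,-0.8,0.07,-0.001,0,0,0,0,-0.8,0.085,-0.001,0,0,0,0,-0.8,0.1,-0.001,0,0,0,0,-0.8,0.1,-0.001,0,0,0,0,-0.8]}}

```text
time: 22.65
position: [0.5559, 0.0764, 0.0555]
tool_rot: [-3.115, 0.401, -0.004]
ft_force: [2.2, 1.7, -0.6]
grip_width: 0.27
grip_force: 50.0
```

```bash
python3 - <<'E'
from h import *
import pickle
pose(); print(ctrl.get_state()["torque"])
im=grab("wrist","w10.png"); pickle.dump(im,open("w10.pkl","wb"))
E
```

```text
t22.65 p [0.5559 0.0764 0.0555] yaw -0.256 tilt 0.003 F [ 2.2  1.7 -0.6] w 0.270 g 50.0 q [ 0.27  0.32 -0.53  1.85  0.19  1.02 -2.16]
[ 0.43591666 -0.27131582  0.10645032]
```

```bash
cat >> h.py <<'E'
def tpt(im,x,y,z):
    c=np.linalg.inv(np.array(im["tool_from_camera"]))@[x,y,z,1]; return (float(im["cx"]+im["fx"]*c[0]/-c[2]), float(im["cy"]+im["fy"]*c[1]/c[2]))
def tipprof(im,xs,y=.010,z=-.001,ws=(-.006,-.004,-.002,0,.002,.004,.006)):
    g=cv2.cvtColor(im["pixels"],cv2.COLOR_RGB2GRAY).astype(np.float32)
    for x in xs: print("%.3f"%x,np.round(tpt(im,x,y,z)),[int(cv2.getRectSubPix(g,(1,1),tpt(im,x,y+w,z))[0,0]) for w in ws])
E
python3 - <<'E'
from h import *
import pickle
tipprof(pickle.load(open("w10.pkl","rb")),np.arange(.072,.118,.002))
E
```

```text
0.072 [341. 128.] [150, 139, 201, 235, 223, 248, 249]
0.074 [341. 124.] [155, 209, 219, 235, 231, 247, 246]
0.076 [341. 120.] [155, 154, 220, 235, 218, 229, 217]
0.078 [341. 116.] [196, 158, 222, 235, 220, 200, 171]
0.080 [341. 113.] [103, 120, 221, 234, 156, 119, 113]
0.082 [341. 109.] [103, 107, 222, 234, 145, 124, 129]
0.084 [341. 105.] [161, 123, 222, 233, 171, 188, 192]
0.086 [341. 101.] [158, 127, 222, 234, 189, 197, 195]
0.088 [341.  97.] [132, 126, 224, 234, 189, 198, 195]
0.090 [341.  93.] [155, 127, 223, 233, 191, 199, 196]
0.092 [341.  89.] [157, 127, 222, 231, 191, 198, 196]
0.094 [342.  85.] [191, 119, 200, 208, 194, 196, 196]
0.096 [342.  81.] [178, 116, 205, 216, 194, 198, 198]
0.098 [342.  77.] [185, 124, 212, 215, 198, 199, 196]
0.100 [342.  73.] [194, 178, 210, 214, 198, 199, 197]
0.102 [342.  69.] [196, 195, 194, 194, 199, 199, 198]
0.104 [342.  65.] [197, 198, 198, 199, 199, 198, 198]
0.106 [342.  61.] [198, 200, 200, 198, 197, 198, 197]
0.108 [342.  56.] [172, 179, 180, 177, 176, 175, 175]
0.110 [342.  52.] [158, 159, 159, 158, 157, 156, 157]
0.112 [342.  48.] [160, 160, 161, 160, 159, 156, 157]
0.114 [342.  43.] [161, 161, 161, 161, 156, 154, 158]
0.116 [342.  39.] [161, 161, 161, 160, 159, 159, 157]
```

Request:
{"name": "jog_arm", "arguments": {"moves": [0.008,0,0,0,0,0,-0.8,0.01,0,0,0,0,0,-0.8,0.01,0,0,0,0,0,0,0.01,0,0,0,0,0,0,0.01,0,0,0,0,0,0,0.01,0,-0.05,0,0,0,0,0.01,0,-0.15,0,0,0,0,0.01,0,-0.25,0,0,0,0]}}

```text
time: 23.7
position: [0.5575, 0.0756, 0.132]
tool_rot: [3.116, -0.401, 0.001]
ft_force: [-0.8, 0.4, 0.1]
grip_width: 0.499
grip_force: 0.0
```

```bash
python3 - <<'E'
from h import *
import pickle
pose()
im=grab("wrist","w11.png"); pickle.dump(im,open("w11.pkl","wb"))
# leg tip beyond nut: sample along hole line at z=.056
g=cv2.cvtColor(im["pixels"],cv2.COLOR_RGB2GRAY).astype(np.float32)
d=np.array([.9673,-.2538]);n=np.array([.2538,.9673]);H=np.array([.6065,.053])
for t in list(np.arange(-.06,-.016,.006))+list(np.arange(.02,.062,.003)):
    print("%.3f"%t,[int(cv2.getRectSubPix(g,(1,1),tuple(map(float,proj(im,[*(H+t*d+w*n),.056]))))[0,0]) for w in np.arange(-.008,.030,.002)])
E
```

```text
t23.70 p [0.5575 0.0756 0.132 ] yaw -0.256 tilt 0.001 F [-0.8  0.4  0.1] w 0.499 g 0.0 q [ 0.3   0.24 -0.54  1.77  0.13  1.17 -2.11]
-0.060 [169, 165, 162, 159, 153, 134, 130, 128, 150, 147, 146, 145, 145, 145, 129, 129, 132, 140, 144]
-0.054 [173, 169, 165, 162, 141, 131, 129, 138, 144, 142, 139, 140, 138, 138, 126, 128, 131, 138, 138]
-0.048 [171, 167, 164, 157, 144, 132, 130, 134, 138, 138, 136, 135, 135, 134, 127, 130, 129, 136, 137]
-0.042 [157, 149, 148, 145, 139, 133, 126, 131, 141, 138, 136, 134, 134, 133, 123, 131, 130, 136, 135]
-0.036 [148, 147, 143, 139, 125, 133, 124, 128, 137, 136, 136, 134, 129, 129, 134, 127, 130, 135, 135]
-0.030 [116, 115, 114, 113, 122, 131, 123, 110, 110, 111, 116, 130, 132, 119, 107, 111, 109, 108, 111]
-0.024 [109, 108, 108, 106, 121, 133, 120, 109, 108, 121, 132, 122, 106, 105, 105, 104, 105, 105, 104]
-0.018 [130, 126, 124, 123, 126, 132, 120, 115, 123, 134, 126, 109, 106, 107, 107, 106, 105, 103, 102]
0.020 [221, 214, 225, 196, 154, 136, 135, 143, 144, 135, 117, 96, 102, 132, 134, 123, 132, 139, 137]
0.023 [172, 196, 224, 222, 230, 174, 129, 
[... 575 characters left out ...]
98, 200, 201, 230, 165, 140, 196, 198, 198, 234, 249, 197, 188, 214, 232, 249, 227, 198]
0.044 [199, 201, 201, 194, 228, 156, 165, 197, 199, 195, 243, 233, 238, 251, 251, 249, 242, 238, 199]
0.047 [197, 201, 201, 198, 208, 189, 181, 197, 198, 196, 234, 249, 246, 250, 251, 249, 242, 223, 197]
0.050 [199, 203, 203, 202, 200, 199, 197, 199, 198, 197, 200, 230, 242, 243, 245, 238, 217, 199, 199]
0.053 [201, 201, 201, 202, 202, 203, 203, 202, 200, 198, 198, 200, 198, 205, 203, 201, 199, 199, 198]
0.056 [168, 161, 165, 169, 165, 168, 169, 160, 166, 166, 157, 160, 163, 164, 160, 166, 166, 159, 164]
0.059 [160, 155, 159, 159, 159, 160, 159, 160, 160, 160, 161, 161, 160, 161, 161, 162, 162, 161, 161]
```

```bash
python3 - <<'E'
from h import *
plan((.4362,-.0735,.06),np.radians(-1.1),0.1)
E
```

```text
delta [-0.275  0.588  0.252 -0.001 -0.007 -0.226]
[-0.033, 0.071, 0.03, 0.0, -0.001, -0.027, 0.1, -0.083, 0.176, 0.076, 0.0, -0.002, -0.068, 0.1, -0.138, 0.294, 0.126, -0.001, -0.004, -0.113, 0.1, -0.193, 0.412, 0.176, -0.001, -0.005, -0.158, 0.1, -0.24, 0.512, 0.219, -0.001, -0.006, -0.197, 0.1, -0.267, 0.57, 0.244, -0.001, -0.007, -0.219, 0.1, -0.275, 0.588, 0.252, -0.001, -0.007, -0.226, 0.1, -0.275, 0.588, 0.252, -0.001, -0.007, -0.226, 0.1]
```

Request:
{"name": "jog_arm", "arguments": {"moves": [-0.03,0.07,0,0,0,-0.03,0.1,-0.08,0.18,0.01,0,0,-0.07,0.1,-0.14,0.3,0.05,0,-0.002,-0.11,0.1,-0.19,0.41,0.12,0,-0.004,-0.16,0.1,-0.24,0.51,0.19,0,-0.006,-0.2,0.1,-0.27,0.57,0.24,0,-0.007,-0.22,0.1,-0.275,0.588,0.252,0,-0.007,-0.226,0.1,-0.275,0.588,0.252,0,-0.007,-0.226,0.1]}}

```text
time: 24.75
position: [0.4337, -0.074, 0.0554]
tool_rot: [-3.141, 0.031, 0.009]
ft_force: [-0.1, 0.9, 0.4]
grip_width: 0.551
grip_force: 0.0
```

```bash
python3 - <<'E'
from h import *
pose()
plan((.4362,-.0735,.0015),np.radians(-1.1),0.1,full=False)
im=grab("wrist"); tipprof(im,np.arange(.09,.112,.003),z=.057)
E
```

```text
t24.75 p [ 0.4337 -0.074   0.0554] yaw -0.020 tilt 0.006 F [-0.1  0.9  0.4] w 0.551 g 0.0 q [ 0.55  0.06 -0.45  2.12  0.03  0.97 -1.51]
delta [ 0.009 -0.002  0.179 -0.001  0.005 -0.   ]
0.090 [336.  98.] [153, 160, 217, 217, 155, 152, 152]
0.093 [336.  93.] [151, 161, 217, 218, 155, 151, 151]
0.096 [336.  89.] [150, 154, 217, 221, 162, 151, 150]
0.099 [336.  84.] [151, 150, 196, 198, 155, 151, 152]
0.102 [337.  80.] [153, 153, 208, 200, 153, 153, 151]
0.105 [337.  75.] [153, 154, 207, 205, 156, 154, 152]
0.108 [337.  71.] [151, 152, 151, 153, 150, 152, 152]
0.111 [337.  66.] [164, 164, 164, 162, 162, 161, 161]
```

Request:
{"name": "jog_arm", "arguments": {"moves": [0.005,-0.002,0.04,0,0.005,0,0.1,0.009,-0.002,0.09,0,0.005,0,0.1,0.009,-0.002,0.14,0,0.005,0,0.1,0.009,-0.002,0.17,0,0.005,0,0.1,0.009,-0.002,0.179,0,0.005,0,0.1,0.009,-0.002,0.179,0,0.005,0,0.1,0.009,-0.002,0.179,0,0.005,0,-0.4,0.009,-0.002,0.179,0,0.005,0,-0.8], "newtons": 50}}

```text
time: 25.8
position: [0.4353, -0.0736, 0.0009]
tool_rot: [-3.141, 0.031, 0.003]
ft_force: [0.0, 0.1, -0.6]
grip_width: 0.403
grip_force: 0.0
```

Request:
{"name": "jog_arm", "arguments": {"moves": [0,0,0,0,0,0,-0.8,0,0,0,0,0,0,-0.8,0,0,0,0,0,0,-0.8,0,0,0,0,0,0,-0.8,0,0,0,0,0,0,-0.8,0,0,0,0,0,0,-0.8,0,0,0,0,0,0,-0.8,0,0,0,0,0,0,-0.8]}}

```text
time: 26.8
position: [0.4352, -0.0736, 0.0008]
tool_rot: [-3.141, 0.03, 0.003]
ft_force: [0.8, -1.0, 1.5]
grip_width: 0.273
grip_force: 50.0
```

```bash
python3 - <<'E'
from h import *
pose()
B=np.array([.6302,-.1605]); a=np.radians(-18.2); d=np.array([np.cos(a),np.sin(a)]); n=np.array([-d[1],d[0]])
home=B-.055*d+.010*n; pre=home-.072*d; print(home,pre)
plan((*pre,.12),a,-.8,full=False)
E
```

```text
t26.80 p [ 0.4352 -0.0736  0.0008] yaw -0.019 tilt 0.002 F [ 0.8 -1.   1.5] w 0.273 g 50.0 q [ 0.54  0.15 -0.45  2.16  0.09  0.84 -1.56]
[ 0.58107489 -0.13382186] [ 0.5126769  -0.11133374]
delta [ 0.26   0.121 -0.398 -0.     0.002  0.285]
```

Request:
{"name": "jog_arm", "arguments": {"moves": [0,0,-0.05,0,0,0,-0.8,0,0,-0.15,0,0,0,-0.8,0.03,0.01,-0.25,0,0,0.03,-0.8,0.08,0.03,-0.34,0,0,0.08,-0.8,0.14,0.06,-0.39,0,0,0.15,-0.8,0.2,0.09,-0.4,0,0,0.22,-0.8,0.25,0.115,-0.4,0,0,0.28,-0.8,0.26,0.121,-0.4,0,0,0.285,-0.8]}}

```text
time: 27.8
position: [0.5132, -0.1116, 0.1213]
tool_rot: [-3.101, 0.497, 0.003]
ft_force: [0.0, 0.5, -0.7]
grip_width: 0.276
grip_force: 50.0
```

```bash
cat >> h.py <<'E'
def spindle(im,B,z=.07,r=.016,win=34):
    """spindle top centre by Hough circle of the known size about the expected place; world xy"""
    u,v=proj(im,[*B,z]); k=np.linalg.norm(proj(im,[B[0]+r,B[1],z])-[u,v])
    g=cv2.cvtColor(im["pixels"],cv2.COLOR_RGB2GRAY); s=4
    x0,y0=max(0,int(u-win)),max(0,int(v-win)); c=cv2.resize(g[y0:y0+2*win,x0:x0+2*win],None,fx=s,fy=s,interpolation=cv2.INTER_CUBIC)
    h=cv2.HoughCircles(c,cv2.HOUGH_GRADIENT_ALT,1.5,8,param1=150,param2=.5,minRadius=int(k*s*.85),maxRadius=int(k*s*1.12))
    if h is None: h=cv2.HoughCircles(c,cv2.HOUGH_GRADIENT,1,8,param1=90,param2=15,minRadius=int(k*s*.85),maxRadius=int(k*s*1.12))
    for a,b,q in ([] if h is None else h[0][:4,:3]):
        p=onz(im,x0+(a+.5)/s-.5,y0+(b+.5)/s-.5,z); print("circle px",((a/s+x0).round(1),(b/s+y0).round(1)),"r mm",(q/s/k*r*1000).round(1),"->",p[:2].round(4),"expected px",(u.round(1),v.round(1)))
E
python3 - <<'E'
from h import *
import pickle
pose()
im=grab("wrist","w12.png"); pickle.dump(im,open("w12.pkl","wb"))
spindle(im,(.6302,-.1605))
w1=pickle.load(open("w1.pkl","rb")); print("w1"); spindle(w1,(.6302,-.1605)); spindle(w1,(.5327,-.3514))
w4=0; w8=pickle.load(open("w8.pkl","rb")); print("w8"); spindle(w8,(.6302,-.1605)); spindle(w8,(.545,.325))
tipprof(im,np.arange(.03,.112,.006))
E
```

```text
t27.80 p [ 0.5132 -0.1116  0.1213] yaw -0.318 tilt 0.002 F [ 0.   0.5 -0.7] w 0.276 g 50.0 q [ 0.55  0.16 -0.42  1.87  0.07  1.13 -1.78]
circle px (np.float32(333.4), np.float32(40.2)) r mm 15.0 -> [ 0.631  -0.1577] expected px (np.float64(337.3), np.float64(39.7))
circle px (np.float32(338.2), np.float32(41.0)) r mm 15.4 -> [ 0.6295 -0.1607] expected px (np.float64(337.3), np.float64(39.7))
w1
circle px (np.float32(348.9), np.float32(21.4)) r mm 16.9 -> [ 0.6219 -0.1675] expected px (np.float64(351.6), np.float64(10.4))
circle px (np.float32(348.9), np.float32(21.4)) r mm 15.0 -> [ 0.6219 -0.1675] expected px (np.float64(351.6), np.float64(10.4))
circle px (np.float32(361.6), np.float32(201.0)) r mm 16.0 -> [ 0.5252 -0.3584] expected px (np.float64(363.4), np.float64(193.6))
w8
0.030 [339. 199.] [98, 99, 117, 126, 106, 102, 104]
0.036 [339. 190.] [99, 99, 118, 126, 106, 102, 98]
0.042 [340. 180.] [96, 97, 118, 126, 107, 99, 97]
0.048 [340. 170.] [97, 94, 117, 127, 106, 91, 95]
0.054 [340. 160.] [96, 98, 119, 129, 108, 98, 99]
0.060 [340. 149.] [100, 100, 121, 131, 106, 100, 100]
0.066 [340. 139.] [99, 98, 120, 131, 107, 103, 148]
0.072 [341. 128.] [98, 108, 193, 230, 146, 152, 148]
0.078 [341. 116.] [103, 113, 201, 230, 165, 151, 151]
0.084 [341. 105.] [125, 164, 202, 231, 183, 190, 190]
0.090 [341.  93.] [146, 172, 207, 231, 224, 249, 249]
0.096 [342.  81.] [171, 225, 204, 223, 230, 249, 249]
0.102 [342.  69.] [201, 182, 197, 221, 247, 242, 219]
0.108 [342.  56.] [247, 246, 247, 247, 244, 210, 227]
```

```bash
cat >> h.py <<'E'
def rings(im,B,z=.07,r0=.010,r1=.024,n=24):
    g=cv2.GaussianBlur(cv2.cvtColor(im["pixels"],cv2.COLOR_RGB2GRAY),(3,3),0).astype(np.float32)
    rs=np.arange(r0,r1,.001)
    for k in range(n):
        a=2*np.pi*k/n
        v=[]
        for r in rs:
            u=proj(im,[B[0]+r*np.cos(a),B[1]+r*np.sin(a),z])
            v.append(int(cv2.getRectSubPix(g,(1,1),(float(u[0]),float(u[1])))[0,0]) if u[1]>=0 else -1)
        print("%4d"%np.degrees(a),v)
E
python3 - <<'E'
from h import *
import pickle
im=pickle.load(open("w12.pkl","rb")); rings(im,(.630,-.1605))
E
```

```text
0 [243, 243, 243, 242, 233, 217, 230, 245, 248, 248, 248, 247, 233, 193]
  14 [246, 245, 244, 244, 238, 220, 221, 241, 247, 247, 246, 246, 245, 231]
  29 [245, 245, 245, 244, 240, 224, 218, 237, 247, 248, 249, 249, 249, 247]
  45 [245, 245, 245, 245, 237, 218, 213, 228, 235, 244, 248, 248, 249, 249]
  59 [246, 246, 245, 244, 239, 218, 207, 227, 238, 234, 239, 246, 248, 248]
  75 [246, 246, 246, 245, 237, 216, 206, 226, 241, 239, 232, 236, 246, 249]
  90 [246, 247, 246, 244, 231, 201, 186, 191, 205, 233, 241, 231, 231, 244]
 105 [247, 247, 247, 245, 233, 203, 176, 154, 162, 211, 240, 241, 230, 227]
 119 [247, 246, 247, 242, 221, 195, 184, 154, 158, 214, 243, 246, 238, 222]
 135 [247, 247, 247, 241, 214, 186, 171, 150, 155, 198, 238, 246, 239, 216]
 150 [246, 246, 244, 231, 200, 187, 174, 160, 181, 221, 241, 229, 184, 143]
 165 [246, 247, 242, 220, 188, 190, 198, 202, 206, 212, 215, 216, 213, 205]
 180 [247, 246, 241, 217, 186, 179, 190, 217, 237, 244, 243, 231, 226, 241]
 195 [247, 245, 235, 203, 183, 187, 206, 235, 246, 244, 232, 226, 237, 246]
 210 [247, 246, 238, 214, 203, 224, 242, 246, 241, 234, 239, 247, 249, 250]
 224 [247, 245, 232, 208, 214, 237, 243, 237, 234, 243, 248, 249, 249, 249]
 239 [246, 245, 234, 211, 213, 235, 236, 234, 243, 248, 249, 249, 249, 248]
 255 [246, 244, 236, 220, 219, 230, 237, 244, 248, 248, 248, 248, 246, 237]
 270 [246, 245, 239, 220, 210, 228, 242, 246, 247, 247, 248, 248, 241, 210]
 285 [246, 244, 241, 227, 220, 237, 247, 248, 249, 249, 249, 244, 217, 178]
 300 [245, 245, 244, 232, 219, 234, 246, 248, 249, 249, 248, 234, 195, 176]
 315 [246, 245, 244, 237, 223, 230, 245, 248, 248, 248, 244, 226, 178, 173]
 330 [245, 245, 245, 241, 226, 223, 242, 248, 249, 248, 245, 225, 175, 161]
 344 [243, 243, 242, 241, 230, 217, 232, 246, 248, 249, 248, 241, 203, 172]
```

Request:
{"name": "jog_arm", "arguments": {"moves": [0,-0.002,0.04,0,0,0,-0.8,0,-0.002,0.1,0,0,0,-0.8,0,-0.002,0.16,0,0,0,-0.8,0,-0.002,0.21,0,0,0,-0.8,0,-0.002,0.223,0,0,0,-0.8,0,-0.002,0.223,0,0,0,-0.8,0,-0.002,0.223,0,0,0,-0.8,0,-0.002,0.223,0,0,0,-0.8]}}

```text
time: 28.85
position: [0.5132, -0.1109, 0.0543]
tool_rot: [-3.102, 0.497, 0.001]
ft_force: [0.6, 1.4, 0.2]
grip_width: 0.273
grip_force: 50.0
```

```bash
python3 - <<'E'
from h import *
import pickle
pose(); a=np.radians(-18.2); d=np.array([np.cos(a),np.sin(a)])
plan((*(np.array([.5814,-.1335])-.030*d),.0543),a,-.8,full=False)
im=grab("wrist"); pickle.dump(im,open("w13.pkl","wb")); tipprof(im,np.arange(.072,.116,.003))
E
```

```text
t28.85 p [ 0.5132 -0.1109  0.0543] yaw -0.318 tilt 0.001 F [0.6 1.4 0.2] w 0.273 g 50.0 q [ 0.53  0.24 -0.41  1.93  0.11  0.99 -1.82]
delta [ 0.139  0.001  0.    -0.     0.001 -0.   ]
0.072 [341. 128.] [95, 107, 191, 227, 141, 103, 152]
0.075 [341. 122.] [100, 108, 198, 228, 150, 155, 154]
0.078 [341. 116.] [122, 110, 191, 228, 167, 159, 151]
0.081 [341. 111.] [104, 107, 199, 229, 163, 135, 139]
0.084 [341. 105.] [143, 115, 199, 229, 180, 182, 184]
0.087 [341.  99.] [180, 161, 200, 227, 177, 184, 182]
0.090 [341.  93.] [247, 171, 202, 228, 224, 248, 248]
0.093 [341.  87.] [241, 206, 202, 228, 213, 242, 247]
0.096 [342.  81.] [243, 160, 198, 220, 227, 244, 229]
0.099 [342.  75.] [248, 211, 190, 219, 246, 248, 248]
0.102 [342.  69.] [248, 241, 192, 218, 247, 248, 248]
0.105 [342.  63.] [151, 165, 210, 205, 171, 160, 177]
0.108 [342.  56.] [245, 245, 245, 245, 245, 244, 244]
0.111 [342.  50.] [134, 206, 160, 179, 215, 190, 197]
0.114 [342.  43.] [129, 171, 190, 173, 188, 188, 153]
```

Request:
{"name": "jog_arm", "arguments": {"moves": [0.01,0.001,0,0,0,0,-0.8,0.03,0.001,0,0,0,0,-0.8,0.05,0.001,0,0,0,0,-0.8,0.07,0.001,0,0,0,0,-0.8,0.09,0.001,0,0,0,0,-0.8,0.115,0.001,0,0,0,0,-0.8,0.138,0.001,0,0,0,0,-0.8,0.138,0.001,0,0,0,0,-0.8]}}

```text
time: 29.9
position: [0.5524, -0.1241, 0.0536]
tool_rot: [-3.101, 0.497, 0.003]
ft_force: [-0.3, 0.0, -0.3]
grip_width: 0.269
grip_force: 50.0
```

```bash
python3 - <<'E'
from h import *
pose(); print(ctrl.get_state()["torque"]); a=np.radians(-18.2)
plan((.5814,-.1335,.0543),a,-.8,full=False)
im=grab("wrist"); tipprof(im,np.arange(.075,.116,.003))
E
```

```text
t29.90 p [ 0.5524 -0.1241  0.0536] yaw -0.318 tilt 0.002 F [-0.3  0.  -0.3] w 0.269 g 50.0 q [ 0.52  0.32 -0.4   1.84  0.14  1.02 -1.82]
[0.08417474 0.01580567 0.0281433 ]
delta [ 0.101 -0.001 -0.003 -0.     0.002 -0.   ]
0.075 [341. 122.] [240, 240, 237, 238, 238, 240, 239]
0.078 [341. 116.] [241, 241, 238, 238, 239, 240, 240]
0.081 [341. 111.] [241, 241, 238, 239, 238, 240, 240]
0.084 [341. 105.] [241, 241, 238, 239, 239, 241, 240]
0.087 [341.  99.] [241, 241, 238, 239, 239, 241, 240]
0.090 [341.  93.] [241, 241, 238, 238, 239, 241, 240]
0.093 [341.  87.] [241, 241, 238, 239, 239, 241, 240]
0.096 [342.  81.] [240, 240, 237, 238, 238, 240, 240]
0.099 [342.  75.] [237, 240, 237, 237, 237, 240, 240]
0.102 [342.  69.] [224, 197, 178, 179, 182, 198, 221]
0.105 [342.  63.] [233, 222, 194, 195, 225, 236, 240]
0.108 [342.  56.] [242, 242, 242, 242, 242, 242, 242]
0.111 [342.  50.] [242, 242, 242, 241, 242, 242, 241]
0.114 [342.  43.] [161, 167, 163, 164, 159, 145, 139]
```

Request:
{"name": "jog_arm", "arguments": {"moves": [0.01,-0.001,0,0,0,0,-0.8,0.025,-0.001,-0.002,0,0,0,-0.8,0.04,-0.001,-0.002,0,0,0,-0.8,0.055,-0.001,-0.002,0,0,0,-0.8,0.07,-0.001,-0.002,0,0,0,-0.8,0.085,-0.001,-0.002,0,0,0,-0.8,0.1,-0.001,-0.002,0,0,0,-0.8,0.1,-0.001,-0.002,0,0,0,-0.8]}}

```text
time: 30.95
position: [0.5808, -0.1326, 0.0541]
tool_rot: [-3.101, 0.496, 0.003]
ft_force: [-0.5, 4.7, -0.8]
grip_width: 0.273
grip_force: 50.1
```

```bash
python3 - <<'E'
from h import *
pose(); print(ctrl.get_state()["torque"])
im=grab("wrist"); tipprof(im,np.arange(.075,.116,.003))
E
```

```text
t30.95 p [ 0.5808 -0.1326  0.0541] yaw -0.318 tilt 0.003 F [-0.5  4.7 -0.8] w 0.273 g 50.1 q [ 0.51  0.37 -0.39  1.76  0.16  1.04 -1.83]
[1.04907407 0.05305492 0.16834813]
0.075 [341. 122.] [220, 150, 223, 208, 238, 243, 236]
0.078 [341. 116.] [244, 161, 225, 204, 233, 246, 246]
0.081 [341. 111.] [224, 156, 225, 206, 240, 247, 247]
0.084 [341. 105.] [245, 163, 227, 204, 242, 247, 247]
0.087 [341.  99.] [150, 149, 226, 201, 168, 163, 169]
0.090 [341.  93.] [246, 162, 227, 202, 244, 246, 246]
0.093 [341.  87.] [213, 160, 228, 201, 240, 242, 230]
0.096 [342.  81.] [117, 143, 220, 190, 161, 161, 157]
0.099 [342.  75.] [142, 149, 224, 166, 146, 150, 150]
0.102 [342.  69.] [142, 150, 225, 163, 149, 150, 148]
0.105 [342.  63.] [141, 143, 176, 148, 150, 150, 152]
0.108 [342.  56.] [140, 141, 141, 141, 151, 150, 149]
0.111 [342.  50.] [139, 140, 139, 144, 151, 149, 149]
0.114 [342.  43.] [135, 137, 136, 146, 144, 145, 148]
```

Request:
{"name": "jog_arm", "arguments": {"moves": [0,0,0,0,0,0,-0.8,0,0,0,0,0,0,0,0,0,0,0,0,0,0,0,0,0,0,0,0,0,0,0,0,0,0,0,0,0,0,-0.06,0,0,0,0,0,0,-0.18,0,0,0,0,0,0,-0.28,0,0,0,0]}}

```text
time: 32.0
position: [0.5814, -0.1333, 0.1409]
tool_rot: [-3.102, 0.497, -0.0]
ft_force: [0.5, 0.1, -0.8]
grip_width: 0.496
grip_force: 0.0
```

```bash
cat >> h.py <<'E'
def homecheck(im,H,ang,side=1,z=.056):
    g=cv2.cvtColor(im["pixels"],cv2.COLOR_RGB2GRAY).astype(np.float32); a=np.radians(ang)
    d=np.array([np.cos(a),np.sin(a)]); n=np.array([-d[1],d[0]])*side; H=np.array(H)
    for t in list(np.arange(-.066,-.020,.009))+list(np.arange(.023,.056,.003)):
        print("%.3f"%t,[int(cv2.getRectSubPix(g,(1,1),tuple(map(float,proj(im,[*(H+t*d+w*n),z]))))[0,0]) for w in np.arange(-.006,.030,.002)])
E
python3 - <<'E'
from h import *
import pickle
pose()
im=grab("wrist"); pickle.dump(im,open("w14.pkl","wb")); homecheck(im,(.6307,-.1597),-18.2)
show(clips(im,thr=12,amin=40,rows=(0,260)))
E
```

```text
t32.00 p [ 0.5814 -0.1333  0.1409] yaw -0.318 tilt 0.000 F [ 0.5  0.1 -0.8] w 0.496 g 0.0 q [ 0.52  0.29 -0.4   1.68  0.12  1.2  -1.8 ]
-0.066 [97, 96, 100, 102, 117, 122, 107, 99, 99, 101, 113, 139, 150, 129, 125, 126, 149, 152]
-0.057 [99, 96, 98, 103, 121, 119, 99, 94, 97, 113, 144, 153, 150, 123, 123, 127, 147, 152]
-0.048 [98, 96, 96, 108, 125, 120, 103, 96, 98, 116, 148, 151, 147, 122, 124, 129, 147, 149]
-0.039 [98, 95, 99, 106, 124, 121, 98, 97, 97, 99, 109, 137, 142, 120, 126, 132, 144, 145]
-0.030 [137, 136, 135, 126, 126, 123, 129, 139, 139, 134, 125, 127, 127, 124, 112, 110, 123, 95]
-0.021 [146, 144, 144, 131, 127, 123, 137, 137, 123, 127, 128, 137, 134, 126, 136, 145, 144, 140]
0.023 [249, 246, 244, 217, 223, 192, 243, 250, 250, 250, 250, 248, 196, 214, 223, 225, 249, 250]
0.026 [250, 250, 246, 216, 225, 187, 233, 250, 250, 250, 248, 231, 198, 195, 224, 216, 230, 230]
0.029 [245, 249, 245, 218, 225, 191, 239, 241, 231, 211, 217, 241, 249, 244, 210, 227, 201, 229]
0.032 [229, 214, 205, 209, 224, 182, 216, 238, 246, 249, 250, 250, 249, 240, 198, 214, 222, 181]
0.035 [250,
[... 375 characters left out ...]
]
0.047 [159, 161, 159, 190, 212, 157, 152, 152, 150, 150, 150, 152, 152, 155, 158, 161, 165, 171]
0.050 [160, 159, 158, 155, 156, 152, 151, 151, 150, 148, 149, 150, 150, 153, 160, 165, 170, 176]
0.053 [159, 161, 156, 152, 150, 151, 150, 150, 149, 148, 149, 150, 149, 155, 161, 167, 173, 181]
(np.float64(581.0), np.float64(81.0)) seat [ 0.6041 -0.4159] [ 0.6056 -0.4423] ang -86.8 side 1 L 0.1045 W 17.2 grasp [ 0.6125 -0.3859]
(np.float64(362.0), np.float64(116.0)) seat [ 0.6344 -0.1996] [ 0.6864 -0.199 ] ang 0.6 side 1 L 0.0790 W 51.0 grasp [ 0.6303 -0.1896]
(np.float64(557.0), np.float64(180.0)) seat [ 0.4935 -0.3752] [ 0.549  -0.4147] ang -35.4 side 1 L 0.0629 W 41.1 grasp [ 0.5091 -0.3741]
```

```bash
python3 - <<'E'
from h import *
plan((.45,-.14,.21),0,0.1,full=False)
E
```

```text
delta [-0.416  0.159 -0.218  0.001 -0.006 -0.303]
```

Request:
{"name": "jog_arm", "arguments": {"moves": [-0.04,0.02,-0.05,0,0,-0.03,0.1,-0.12,0.05,-0.1,0,0,-0.09,0.1,-0.2,0.08,-0.15,0,0,-0.15,0.1,-0.3,0.11,-0.19,0,0,-0.22,0.1,-0.38,0.14,-0.21,0,0,-0.28,0.1,-0.416,0.159,-0.218,0,0,-0.303,0.1,-0.416,0.159,-0.218,0,0,-0.303,0.1,-0.416,0.159,-0.218,0,0,-0.303,0.1]}}

```text
time: 33.05
position: [0.448, -0.1393, 0.2043]
tool_rot: [-3.141, 0.001, 0.001]
ft_force: [-0.6, -0.5, 0.0]
grip_width: 0.55
grip_force: 0.0
```

```bash
python3 - <<'E'
from h import *
import pickle
pose()
im=grab("wrist","w15.png"); pickle.dump(im,open("w15.pkl","wb"))
for t in(12,20,30): print(t); show([c for c in clips(im,thr=t,amin=40,rows=(0,260)) if c["L"]>.085])
spindle(im,(.5327,-.3514))
E
```

```text
t33.05 p [ 0.448  -0.1393  0.2043] yaw -0.000 tilt 0.001 F [-0.6 -0.5  0. ] w 0.550 g 0.0 q [ 0.66 -0.04 -0.4   1.89 -0.02  1.29 -1.31]
12
(np.float64(112.0), np.float64(54.0)) seat [0.5991 0.0938] [0.6084 0.0916] ang -13.3 side 1 L 0.1215 W 35.8 grasp [0.5562 0.1142]
(np.float64(60.0), np.float64(161.0)) seat [0.4779 0.1833] [0.4766 0.1841] ang -31.6 side 1 L 0.1326 W 28.6 grasp [0.4341 0.222 ]
20
(np.float64(112.0), np.float64(57.0)) seat [0.5956 0.0959] [0.6103 0.0934] ang -9.7 side 1 L 0.1161 W 35.1 grasp [0.5568 0.1127]
(np.float64(61.0), np.float64(161.0)) seat [0.4773 0.1836] [0.4771 0.1837] ang -31.6 side 1 L 0.1312 W 28.2 grasp [0.4347 0.2216]
30
(np.float64(110.0), np.float64(65.0)) seat [0.5991 0.1148] [0.6142 0.1106] ang -15.6 side -1 L 0.1154 W 32.2 grasp [0.5576 0.116 ]
(np.float64(61.0), np.float64(160.0)) seat [0.4763 0.1842] [0.4777 0.1833] ang -31.7 side 1 L 0.1293 W 27.7 grasp [0.4354 0.2213]
circle px (np.float32(519.1), np.float32(108.0)) r mm 14.7 -> [ 0.5312 -0.3357] expected px (np.float64(534.7), np.float64(106.1))
```

```bash
python3 - <<'E'
from h import *
import pickle
im=pickle.load(open("w15.pkl","rb"))
for p in((.45,-.19,0),(.39,-.31,0),(.367,-.318,0)): print(proj(im,p).round())
g=cv2.cvtColor(im["pixels"],cv2.COLOR_RGB2GRAY); s=cv2.cvtColor(im["pixels"],cv2.COLOR_RGB2HSV)[...,1]
for k in(15,31):
  loc=cv2.subtract(g,cv2.medianBlur(g,k)); m=((loc>10)).astype(np.uint8)
  n,l,st,_=cv2.connectedComponentsWithStats(m)
  for i in range(1,n):
    x,y,w,h,a=st[i]
    if a>30 and x>300 and y>90: print(k,st[i], "sat",int(s[l==i].mean()),"g",int(g[l==i].mean()))
E
```

```text
[361. 172.]
[445. 215.]
[449. 230.]
15 [499  91  15  34 141] sat 21 g 200
15 [454 113  22  27 136] sat 21 g 179
15 [483 117  64  27 280] sat 14 g 218
15 [521 125  10   5  35] sat 9 g 226
15 [619 129  15   9  86] sat 168 g 185
15 [339 138   9   8  33] sat 62 g 149
15 [353 141   5  18  50] sat 76 g 162
15 [363 151   6  20  72] sat 29 g 198
15 [361 170   8  16  50] sat 64 g 161
15 [601 178  27  11 109] sat 195 g 149
15 [442 183  14  64 218] sat 33 g 198
15 [336 186  20  10  79] sat 86 g 171
15 [359 190  24  30 260] sat 34 g 200
15 [426 197  20  50 200] sat 32 g 198
15 [547 237  10   5  31] sat 84 g 181
15 [591 253  13   9  41] sat 90 g 143
15 [396 254   9  16  94] sat 76 g 155
15 [327 256  11  15  86] sat 73 g 191
15 [408 260  12  49 221] sat 144 g 83
15 [530 261  10  10  58] sat 86 g 147
15 [353 263  10   9  64] sat 70 g 152
15 [612 265  22  15 151] sat 85 g 141
15 [522 278   7  14  34] sat 14 g 98
15 [531 278   6  16  54] sat 14 g 97
15 [321 294  48  11 256] sat 76 g 151
15 [515 296  14  26 231] sat 88 g 151
15 [362 303  14  12 102] sat 92 g 162
15 [360 312  25  13 133] sat 145 g 116

[... 703 characters left out ...]
18  84] sat 90 g 177
31 [380 233  41  76 882] sat 101 g 137
31 [519 235  39   8 165] sat 84 g 183
31 [344 240  19  32 337] sat 71 g 178
31 [327 246   7   7  31] sat 72 g 180
31 [588 252  21  10 110] sat 90 g 153
31 [508 257  32  14 233] sat 87 g 155
31 [612 265  28  15 307] sat 86 g 143
31 [564 272  16  25 218] sat 22 g 57
31 [514 276  23  46 513] sat 54 g 120
31 [493 280  10  12  50] sat 11 g 57
31 [360 312  25  13 167] sat 152 g 112
31 [377 323  44  14 386] sat 157 g 71
31 [509 324  23  14 182] sat 152 g 64
31 [628 331  12  10  31] sat 16 g 44
31 [393 371  16   6  35] sat 12 g 38
31 [521 374  15  20 159] sat 17 g 49
31 [494 392  14   8  96] sat 75 g 122
31 [440 394  13   6  61] sat 18 g 49
```

```bash
python3 - <<'E'
from h import *
import pickle
im=pickle.load(open("w15.pkl","rb"))
g=cv2.cvtColor(im["pixels"],cv2.COLOR_RGB2GRAY); loc=cv2.subtract(g,cv2.medianBlur(g,15)); m=(loc>10).astype(np.uint8)
n,l,st,_=cv2.connectedComponentsWithStats(m)
for key in((442,183),(426,197),(363,151),(359,190),(353,141)):
    i=[k for k in range(1,n) if tuple(st[k][:2])==key][0]; v,u=np.nonzero(l==i)
    P=np.array([onz(im,a,b,.003)[:2] for a,b in zip(u,v)]); c=P.mean(0); d=np.linalg.svd(P-c)[2][0]; d*=np.sign(d[0]); t=(P-c)@d
    print(key,"ends",(c+d*t.min()).round(4),(c+d*t.max()).round(4),"ang",np.degrees(np.arctan2(d[1],d[0])).round(1),"width",np.abs((P-c)@[-d[1],d[0]]).max().round(4))
E
```

```text
(442, 183) ends [ 0.3435 -0.326 ] [ 0.4363 -0.2991] ang 16.1 width 0.003
(426, 197) ends [ 0.3465 -0.3121] [ 0.4181 -0.2842] ang 21.3 width 0.009
(363, 151) ends [ 0.4537 -0.198 ] [ 0.4782 -0.1918] ang 14.4 width 0.0029
(359, 190) ends [ 0.3861 -0.2149] [ 0.428  -0.1944] ang 26.1 width 0.0144
(353, 141) ends [ 0.4693 -0.183 ] [ 0.4912 -0.1801] ang 7.6 width 0.0036
```

```bash
python3 - <<'E'
from h import *
plan((.3329,-.3181,.065),np.radians(16),0.1,full=False)
E
```

```text
delta [-0.383  0.597  0.464 -0.001  0.001 -0.267]
```

Request:
{"name": "jog_arm", "arguments": {"moves": [-0.04,0.06,0.03,0,0,-0.03,0.1,-0.11,0.17,0.1,0,0,-0.08,0.1,-0.19,0.29,0.2,0,0,-0.13,0.1,-0.27,0.41,0.3,0,0,-0.19,0.1,-0.33,0.52,0.39,0,0,-0.23,0.1,-0.37,0.58,0.45,0,0,-0.26,0.1,-0.383,0.597,0.464,0,0,-0.267,0.1,-0.383,0.597,0.464,0,0,-0.267,0.1]}}

```text
time: 34.1
position: [0.3327, -0.3181, 0.0648]
tool_rot: [-3.109, -0.436, 0.003]
ft_force: [1.0, -0.4, -0.3]
grip_width: 0.55
grip_force: 0.0
```

```bash
python3 - <<'E'
from h import *
import pickle
pose()
im=grab("wrist"); pickle.dump(im,open("w16.pkl","wb"))
p=ctrl.get_state()["position"]; tipprof(im,np.arange(.07,.122,.004),z=p[2]-.003,ws=np.arange(-.012,.0121,.003))
plan((.3329,-.3181,.0015),np.radians(16),0.1,full=False)
E
```

```text
t34.10 p [ 0.3327 -0.3181  0.0648] yaw 0.279 tilt 0.002 F [ 1.  -0.4 -0.3] w 0.550 g 0.0 q [ 0.87  0.08 -0.17  2.08  0.02  0.99 -0.6 ]
0.070 [336. 126.] [137, 158, 158, 118, 125, 145, 157, 157, 156]
0.074 [336. 120.] [155, 158, 160, 122, 128, 148, 157, 157, 156]
0.078 [336. 115.] [157, 160, 160, 137, 127, 147, 154, 153, 153]
0.082 [336. 109.] [159, 161, 160, 135, 129, 149, 155, 153, 154]
0.086 [336. 104.] [164, 164, 162, 155, 207, 155, 159, 160, 160]
0.090 [336.  98.] [169, 169, 168, 167, 223, 168, 168, 168, 168]
0.094 [336.  93.] [174, 174, 175, 171, 222, 179, 177, 176, 175]
0.098 [336.  87.] [152, 151, 152, 155, 204, 159, 163, 166, 171]
0.102 [336.  81.] [182, 181, 183, 185, 210, 186, 184, 185, 181]
0.106 [336.  75.] [183, 181, 183, 184, 192, 187, 186, 185, 183]
0.110 [336.  69.] [183, 181, 180, 183, 185, 189, 187, 181, 181]
0.114 [336.  63.] [185, 184, 185, 184, 188, 190, 190, 189, 189]
0.118 [337.  57.] [188, 188, 188, 190, 190, 192, 193, 190, 190]
delta [-0.001  0.     0.212 -0.001  0.001  0.001]
```

Request:
{"name": "jog_arm", "arguments": {"moves": [0,0,0.04,0,0,0,0.1,0,0,0.1,0,0,0,0.1,0,0,0.16,0,0,0,0.1,0,0,0.2,0,0,0,0.1,0,0,0.211,0,0,0,0.1,0,0,0.211,0,0,0,0.1,0,0,0.211,0,0,0,-0.4,0,0,0.211,0,0,0,-0.8], "newtons": 50}}

```text
time: 35.15
position: [0.3323, -0.3187, 0.0019]
tool_rot: [-3.111, -0.437, 0.002]
ft_force: [0.7, 0.3, -0.1]
grip_width: 0.406
grip_force: 0.0
```

Request:
{"name": "jog_arm", "arguments": {"moves": [0,0,0,0,0,0,-0.8,0,0,0,0,0,0,-0.8,0,0,0,0,0,0,-0.8,0,0,0,0,0,0,-0.8,0,0,0,0,0,0,-0.8,0,0,0,0,0,0,-0.8,0,0,0,0,0,0,-0.8,0,0,0,0,0,0,-0.8]}}

```text
time: 36.15
position: [0.3321, -0.3186, 0.0017]
tool_rot: [-3.11, -0.437, 0.003]
ft_force: [-0.5, -0.0, 5.5]
grip_width: 0.272
grip_force: 50.0
```

```bash
python3 - <<'E'
from h import *
pose()
B=np.array([.5327,-.3514]); a=np.radians(-6.5); d=np.array([np.cos(a),np.sin(a)]); n=np.array([-d[1],d[0]])
home=B-.055*d+.0095*n; pre=home-.072*d; print(home,pre)
plan((*pre,.12),a,-.8,full=False)
E
```

```text
t36.15 p [ 0.3321 -0.3186  0.0017] yaw 0.279 tilt 0.002 F [-0.5 -0.   5.5] w 0.272 g 50.0 q [ 0.86  0.17 -0.17  2.13  0.04  0.85 -0.62]
[ 0.47912898 -0.33573489] [ 0.4075918  -0.32758426]
delta [ 0.233  0.098 -0.395 -0.001  0.002  0.375]
```

Request:
{"name": "jog_arm", "arguments": {"moves": [0,0,-0.05,0,0,0,-0.8,0,0,-0.15,0,0,0,-0.8,0.03,0.01,-0.25,0,0,0.04,-0.8,0.08,0.03,-0.34,0,0,0.12,-0.8,0.13,0.055,-0.39,0,0,0.2,-0.8,0.18,0.075,-0.395,0,0,0.29,-0.8,0.22,0.093,-0.395,0,0,0.36,-0.8,0.233,0.098,-0.395,0,0,0.375,-0.8]}}

```text
time: 37.15
position: [0.408, -0.3271, 0.12]
tool_rot: [-3.136, 0.177, 0.003]
ft_force: [-0.2, 0.2, -0.5]
grip_width: 0.27
grip_force: 50.0
```

```bash
python3 - <<'E'
from h import *
import pickle
pose()
im=grab("wrist","w17.png"); pickle.dump(im,open("w17.pkl","wb"))
spindle(im,(.5327,-.3514)); rings(im,(.5327,-.3514),n=16)
tipprof(im,np.arange(.06,.112,.006))
# base-bolt/edge lines: angles of long edges of base at z=.008
g=cv2.cvtColor(im["pixels"],cv2.COLOR_RGB2GRAY)
ls=cv2.createLineSegmentDetector().detect(g)[0][:,0]
for x0,y0,x1,y1 in ls:
    p,q=onz(im,x0,y0,.008),onz(im,x1,y1,.008); L=np.linalg.norm(q-p); mid=(p+q)/2; r=np.linalg.norm(mid[:2]-[.5327,-.3514])
    if L>.03 and .035<r<.06: print("edge L %.3f ang %.1f mid"%(L,np.degrees(np.arctan2(q[1]-p[1],q[0]-p[0]))%90),mid[:2].round(3))
E
```

```text
t37.15 p [ 0.408  -0.3271  0.12  ] yaw -0.113 tilt 0.002 F [-0.2  0.2 -0.5] w 0.270 g 50.0 q [ 0.8   0.14 -0.19  1.89  0.03  1.12 -1.08]
circle px (np.float32(335.6), np.float32(40.6)) r mm 14.8 -> [ 0.5322 -0.3496] expected px (np.float64(337.9), np.float64(39.0))
   0 [236, 234, 223, 204, 223, 240, 243, 243, 242, 236, 208, 165, 164, -1]
  22 [239, 238, 230, 209, 215, 237, 242, 243, 243, 242, 238, 212, 173, 184]
  45 [238, 238, 234, 213, 194, 214, 237, 243, 244, 243, 243, 242, 235, 205]
  67 [240, 239, 236, 219, 199, 212, 229, 228, 234, 242, 244, 245, 244, 244]
  90 [240, 240, 239, 228, 202, 199, 227, 240, 238, 223, 213, 228, 241, 244]
 112 [241, 241, 241, 238, 221, 191, 175, 180, 211, 237, 240, 228, 219, 231]
 135 [242, 242, 242, 240, 232, 204, 181, 169, 145, 168, 214, 236, 237, 216]
 157 [240, 241, 242, 241, 237, 214, 183, 171, 169, 182, 178, 186, 211, 222]
 180 [240, 235, 217, 206, 214, 219, 220, 221, 221, 220, 220, 216, 205, 203]
 202 [242, 242, 241, 241, 233, 207, 183, 178, 190, 225, 241, 240, 225, 220]
 225 [241, 241, 241, 239, 226, 200, 204, 230, 240, 238, 230, 232, 240, 244]
[... 375 characters left out ...]
 223]
0.060 [340. 149.] [197, 172, 178, 218, 180, 189, 188]
0.066 [341. 139.] [194, 166, 195, 219, 183, 188, 187]
0.072 [341. 128.] [188, 165, 195, 220, 181, 189, 189]
0.078 [341. 117.] [187, 183, 199, 221, 174, 186, 187]
0.084 [341. 105.] [116, 142, 201, 219, 173, 180, 181]
0.090 [341.  93.] [130, 132, 195, 219, 195, 235, 244]
0.096 [342.  81.] [166, 201, 202, 218, 225, 245, 245]
0.102 [342.  69.] [183, 140, 191, 205, 220, 243, 236]
0.108 [342.  56.] [243, 240, 239, 241, 242, 240, 184]
edge L 0.040 ang 19.6 mid [ 0.488 -0.317]
edge L 0.044 ang 15.7 mid [ 0.488 -0.323]
edge L 0.032 ang 2.6 mid [ 0.539 -0.397]
edge L 0.042 ang 84.4 mid [ 0.473 -0.348]
edge L 0.066 ang 84.6 mid [ 0.482 -0.353]
```

```bash
python3 - <<'E'
from h import *
import pickle
d=pickle.load(open("im0.pkl","rb"))
for n in("scene","side"):
    im=d[n]; g=cv2.cvtColor(im["pixels"],cv2.COLOR_RGB2GRAY).astype(np.float32)
    for nm,B in(("A",(.542,.325)),("B",(.6307,-.1597)),("C",(.5315,-.3514))):
        cam=np.degrees(np.arctan2(im["xyz"][1]-B[1],im["xyz"][0]-B[0]))
        az=np.arange(round(cam/10)*10-70,round(cam/10)*10+71,10)
        print(n,nm,"cam az %.0f"%cam,"az",az[0],"..",az[-1])
        for z in(.063,.059,.056,.053,.049):
            print("  ",z,[int(cv2.getRectSubPix(g,(1,1),tuple(map(float,proj(im,(B[0]+.016*np.cos(np.radians(a)),B[1]+.016*np.sin(np.radians(a)),z)))))[0,0]) for a in az])
E
```

```text
scene A cam az 169 az 100 .. 240
   0.063 [100, 120, 125, 112, 110, 128, 133, 112, 100, 75, 89, 105, 154, 181, 191]
   0.059 [96, 115, 117, 83, 82, 103, 119, 100, 111, 114, 156, 179, 189, 210, 219]
   0.056 [113, 110, 127, 121, 134, 153, 163, 163, 178, 192, 195, 218, 202, 223, 220]
   0.053 [141, 180, 174, 178, 190, 193, 208, 201, 198, 189, 182, 184, 179, 180, 197]
   0.049 [201, 210, 195, 166, 146, 142, 141, 100, 126, 104, 112, 111, 123, 117, 118]
scene B cam az 142 az 70 .. 210
   0.063 [127, 100, 88, 76, 78, 86, 93, 90, 85, 85, 80, 96, 95, 101, 119]
   0.059 [119, 106, 94, 72, 74, 104, 130, 120, 104, 101, 99, 150, 151, 133, 124]
   0.056 [142, 116, 94, 72, 73, 102, 127, 122, 112, 114, 116, 174, 180, 170, 159]
   0.053 [143, 109, 81, 71, 74, 101, 123, 120, 111, 116, 126, 170, 176, 185, 171]
   0.049 [115, 82, 87, 78, 88, 92, 94, 97, 98, 102, 113, 112, 122, 149, 159]
scene C cam az 131 az 60 .. 200
   0.063 [126, 75, 75, 77, 78, 80, 82, 87, 94, 94, 86, 85, 93, 114, 142]
   0.059 [104, 83, 80, 79, 83, 82, 81, 87, 109, 120, 100, 93, 111, 139, 135]
   0.056 [124, 99, 82, 77, 79, 80, 82
[... 767 characters left out ...]
 80, 85, 87, 97, 111, 118, 102, 118, 145, 170, 194]
   0.056 [130, 120, 94, 80, 85, 85, 86, 100, 126, 150, 124, 130, 153, 176, 192]
   0.053 [120, 95, 75, 80, 85, 84, 83, 99, 126, 145, 124, 131, 150, 183, 199]
   0.049 [85, 91, 98, 93, 84, 86, 91, 89, 85, 91, 105, 116, 130, 141, 164]
side C cam az 113 az 40 .. 180
   0.063 [102, 94, 84, 75, 80, 83, 82, 84, 85, 84, 82, 83, 86, 101, 109]
   0.059 [114, 107, 96, 79, 85, 88, 85, 89, 89, 91, 99, 105, 112, 130, 138]
   0.056 [136, 119, 98, 75, 84, 89, 87, 87, 87, 93, 111, 116, 120, 136, 157]
   0.053 [131, 114, 93, 72, 76, 79, 86, 85, 86, 95, 121, 129, 130, 131, 135]
   0.049 [121, 100, 94, 84, 93, 101, 106, 109, 107, 105, 111, 125, 138, 150, 152]
```

```bash
python3 - <<'E'
from h import *
plan((.4052,-.3285,.0552),np.radians(-6),-.8,full=False)
E
```

```text
delta [-0.008  0.006  0.216 -0.001  0.002 -0.008]
```

Request:
{"name": "jog_arm", "arguments": {"moves": [-0.008,0.006,0.04,0,0.002,-0.008,-0.8,-0.008,0.006,0.1,0,0.002,-0.008,-0.8,-0.008,0.006,0.16,0,0.002,-0.008,-0.8,-0.008,0.006,0.205,0,0.002,-0.008,-0.8,-0.008,0.006,0.216,0,0.002,-0.008,-0.8,-0.008,0.006,0.216,0,0.002,-0.008,-0.8,-0.008,0.006,0.216,0,0.002,-0.008,-0.8,-0.008,0.006,0.216,0,0.002,-0.008,-0.8]}}

```text
time: 38.2
position: [0.4052, -0.3293, 0.0556]
tool_rot: [3.137, -0.165, 0.002]
ft_force: [0.7, -0.1, -0.5]
grip_width: 0.271
grip_force: 50.0
```

```bash
python3 - <<'E'
from h import *
pose(); a=np.radians(-6); d=np.array([np.cos(a),np.sin(a)])
plan((*(np.array([.4768,-.3360])-.030*d),.0552),a,-.8,full=False)
im=grab("wrist"); tipprof(im,np.arange(.09,.116,.003))
E
```

```text
t38.20 p [ 0.4052 -0.3293  0.0556] yaw -0.105 tilt 0.001 F [ 0.7 -0.1 -0.5] w 0.271 g 50.0 q [ 0.8   0.21 -0.18  1.95  0.04  0.99 -1.08]
delta [ 0.14  -0.003  0.001  0.    -0.001 -0.   ]
0.090 [341.  93.] [231, 143, 189, 216, 228, 242, 239]
0.093 [342.  87.] [242, 193, 199, 215, 221, 243, 243]
0.096 [342.  81.] [224, 162, 198, 215, 199, 214, 182]
0.099 [342.  75.] [243, 168, 178, 194, 238, 244, 243]
0.102 [342.  69.] [240, 181, 179, 205, 242, 244, 243]
0.105 [342.  63.] [154, 152, 184, 198, 170, 219, 231]
0.108 [342.  56.] [241, 241, 239, 239, 240, 239, 231]
0.111 [342.  50.] [142, 131, 177, 181, 155, 202, 236]
0.114 [342.  44.] [116, 135, 144, 146, 147, 146, 200]
```

Request:
{"name": "jog_arm", "arguments": {"moves": [0.01,-0.002,0,0,0,0,-0.8,0.03,-0.002,0,0,0,0,-0.8,0.05,-0.002,0.001,0,0,0,-0.8,0.07,-0.002,0.001,0,0,0,-0.8,0.09,-0.002,0.001,0,0,0,-0.8,0.115,-0.002,0.001,0,0,0,-0.8,0.14,-0.002,0.001,0,0,0,-0.8,0.14,-0.002,0.001,0,0,0,-0.8]}}

```text
time: 39.25
position: [0.4474, -0.3327, 0.0547]
tool_rot: [-3.137, 0.164, -0.001]
ft_force: [-0.1, 0.4, -0.9]
grip_width: 0.269
grip_force: 50.0
```

```bash
python3 - <<'E'
from h import *
pose(); print(ctrl.get_state()["torque"])
plan((.4768,-.3360,.0552),np.radians(-6),-.8,full=False)
im=grab("wrist"); tipprof(im,np.arange(.09,.116,.003))
E
```

```text
t39.25 p [ 0.4474 -0.3327  0.0547] yaw -0.105 tilt 0.001 F [-0.1  0.4 -0.9] w 0.269 g 50.0 q [ 0.76  0.28 -0.19  1.86  0.06  1.   -1.13]
[-0.02683988  0.05178791  0.0350159 ]
delta [ 0.099  0.001 -0.002 -0.001 -0.     0.   ]
0.090 [341.  93.] [239, 241, 239, 239, 238, 240, 240]
0.093 [342.  87.] [239, 241, 238, 238, 238, 241, 240]
0.096 [342.  81.] [240, 240, 238, 238, 237, 240, 240]
0.099 [342.  75.] [225, 239, 238, 237, 237, 240, 237]
0.102 [342.  69.] [233, 210, 187, 177, 180, 204, 224]
0.105 [342.  63.] [239, 187, 187, 199, 227, 235, 241]
0.108 [342.  56.] [242, 242, 240, 240, 242, 242, 241]
0.111 [342.  50.] [241, 242, 242, 242, 241, 240, 240]
0.114 [342.  44.] [147, 143, 152, 154, 154, 161, 158]
```

Tip is through with no load; pushing on to the snap.

Request:
{"name": "jog_arm", "arguments": {"moves": [0.01,0.001,0,0,0,0,-0.8,0.025,0.001,-0.002,0,0,0,-0.8,0.04,0.001,-0.002,0,0,0,-0.8,0.055,0.001,-0.002,0,0,0,-0.8,0.07,0.001,-0.002,0,0,0,-0.8,0.085,0.001,-0.002,0,0,0,-0.8,0.099,0.001,-0.002,0,0,0,-0.8,0.099,0.001,-0.002,0,0,0,-0.8]}}

```text
time: 40.3
position: [0.4752, -0.3353, 0.0547]
tool_rot: [-3.135, 0.165, 0.005]
ft_force: [-3.8, 5.5, 0.4]
grip_width: 0.269
grip_force: 50.1
```

```bash
python3 - <<'E'
from h import *
pose(); print(ctrl.get_state()["torque"])
im=grab("wrist"); tipprof(im,np.arange(.09,.116,.003))
E
```

```text
t40.30 p [ 0.4752 -0.3353  0.0547] yaw -0.105 tilt 0.004 F [-3.8  5.5  0.4] w 0.269 g 50.1 q [ 0.74  0.33 -0.19  1.8   0.07  1.02 -1.16]
[1.15268104 0.81060854 0.24235284]
0.090 [341.  93.] [225, 172, 230, 194, 234, 241, 244]
0.093 [342.  87.] [229, 172, 231, 200, 245, 246, 246]
0.096 [342.  81.] [139, 172, 230, 187, 193, 185, 184]
0.099 [342.  75.] [161, 160, 203, 167, 151, 152, 149]
0.102 [342.  69.] [162, 154, 220, 155, 150, 152, 151]
0.105 [342.  63.] [168, 164, 219, 152, 151, 151, 147]
0.108 [342.  56.] [174, 169, 165, 161, 156, 152, 147]
0.111 [342.  50.] [181, 178, 173, 166, 162, 152, 146]
0.114 [342.  44.] [186, 183, 178, 170, 162, 155, 150]
```

Request:
{"name": "jog_arm", "arguments": {"moves": [0,0,0,0,0,0,-0.8,0,0,0,0,0,0,0,0,0,0,0,0,0,0,0,0,0,0,0,0,0,0,0,0,0,0,0,0,0,0,-0.06,0,0,0,0,0,0,-0.18,0,0,0,0,0,0,-0.28,0,0,0,0]}}

```text
time: 41.35
position: [0.4767, -0.3367, 0.142]
tool_rot: [3.137, -0.165, 0.003]
ft_force: [0.3, 0.0, 0.2]
grip_width: 0.498
grip_force: 0.0
```

```bash
python3 - <<'E'
from h import *
import pickle
pose()
im=grab("wrist"); pickle.dump(im,open("w18.pkl","wb")); homecheck(im,(.5315,-.3514),-6.0)
plan((.43,-.33,.22),np.radians(60),0.1,full=False)
E
```

```text
t41.35 p [ 0.4767 -0.3367  0.142 ] yaw -0.105 tilt 0.002 F [0.3 0.  0.2] w 0.498 g 0.0 q [ 0.74  0.24 -0.2   1.72  0.05  1.18 -1.15]
-0.066 [198, 197, 194, 192, 162, 124, 128, 181, 203, 198, 195, 192, 191, 171, 126, 121, 152, 188]
-0.057 [194, 195, 197, 194, 135, 121, 140, 194, 198, 198, 200, 197, 196, 180, 123, 123, 159, 201]
-0.048 [186, 187, 188, 183, 135, 122, 135, 186, 190, 190, 190, 194, 194, 171, 122, 122, 160, 194]
-0.039 [190, 191, 190, 176, 132, 124, 160, 188, 189, 187, 186, 186, 178, 146, 124, 127, 160, 188]
-0.030 [136, 136, 131, 126, 123, 120, 120, 132, 134, 133, 122, 122, 124, 119, 110, 104, 117, 109]
-0.021 [138, 139, 138, 128, 123, 121, 128, 135, 122, 122, 126, 137, 138, 125, 131, 138, 140, 138]
0.023 [248, 247, 237, 207, 215, 211, 245, 248, 248, 248, 248, 246, 213, 213, 209, 225, 242, 214]
0.026 [248, 248, 238, 208, 214, 183, 242, 248, 247, 247, 242, 221, 187, 193, 221, 197, 234, 219]
0.029 [233, 239, 233, 210, 203, 166, 230, 229, 211, 203, 211, 238, 246, 229, 204, 218, 184, 219]
0.032 [234, 227, 203, 210, 206, 156, 212, 233, 243, 247, 247, 246, 245, 225, 177, 215, 204, 170]
0.035 [247, 247, 228, 216, 209, 203, 240, 247, 247, 244, 232, 215, 181, 173, 157, 175, 186, 131]
0.038 [205, 215, 204, 216, 204, 167, 209, 202, 189, 181, 175, 186, 188, 187, 186, 214, 227, 133]
0.041 [162, 160, 163, 200, 188, 123, 152, 168, 169, 170, 173, 173, 173, 173, 174, 181, 226, 235]
0.044 [155, 158, 163, 207, 192, 165, 171, 170, 158, 161, 182, 190, 196, 197, 199, 198, 200, 209]
0.047 [153, 153, 160, 202, 186, 161, 168, 174, 170, 172, 182, 188, 192, 197, 200, 197, 194, 193]
0.050 [154, 155, 158, 161, 165, 168, 174, 178, 182, 185, 190, 192, 193, 196, 197, 198, 197, 198]
0.053 [154, 159, 164, 168, 173, 177, 179, 184, 186, 189, 189, 189, 190, 189, 189, 193, 196, 198]
TOO FAR, scale 1.1005280256593137
delta [-0.148 -0.008 -0.224  0.007 -0.004 -1.   ]
```

```bash
python3 - <<'E'
from h import *
import pickle
for n,seed in(("scene",(195,300)),("side",(268,300))):
    im=pickle.load(open("im0.pkl","rb"))[n]
    hsv=cv2.cvtColor(im["pixels"],cv2.COLOR_RGB2HSV)
    print(hsv[seed[1],seed[0]])
    m=((hsv[...,1]<60)&(hsv[...,2]<150)).astype(np.uint8); k,l=cv2.connectedComponents(m); 
    mm=(l==l[seed[1],seed[0]]).astype(np.uint8); mm=cv2.morphologyEx(mm,cv2.MORPH_OPEN,np.ones((5,5)))
    ct=max(cv2.findContours(mm,0,1)[0],key=cv2.contourArea); ap=cv2.approxPolyDP(ct,6,True)[:,0]; print(cv2.contourArea(ct),ap.tolist())
    P=np.array([onz(im,u,v,.022)[:2] for u,v in ap]); print(P.round(3).tolist(), P.mean(0).round(3))
    for i in range(len(P)): e=P[(i+1)%len(P)]-P[i]; print(np.linalg.norm(e).round(3),np.degrees(np.arctan2(e[1],e[0])).round(1))
from h import *
plan((.4097,-.2029,.06),np.radians(19.1),0.1,full=False)
E
```

```text
[  0   6 138]
4436.5 [[219, 266], [201, 264], [185, 272], [189, 278], [144, 292], [167, 347], [238, 303]]
[[0.433, 0.285], [0.466, 0.315], [0.468, 0.355], [0.447, 0.355], [0.476, 0.449], [0.322, 0.464], [0.319, 0.303]] [0.419 0.361]
0.044 42.6
0.04 86.0
0.021 178.7
0.099 72.7
0.156 174.5
0.161 -91.1
0.116 -8.7
[174   8 153]
160656.0 [[0, 0], [0, 179], [13, 175], [24, 200], [0, 182], [0, 376], [35, 343], [43, 347], [47, 335], [56, 361], [19, 373], [0, 399], [45, 399], [89, 366], [94, 384], [77, 399], [162, 399], [188, 350], [185, 339], [207, 344], [176, 399], [246, 399], [221, 385], [223, 357], [258, 331], [216, 307], [265, 263], [314, 288], [273, 335], [283, 363], [264, 399], [320, 399], [319, 383], [297, 386], [296, 368], [308, 352], [326, 369], [331, 399], [594, 399], [594, 389], [597, 399], [618, 399], [612, 372], [599, 371], [599, 384], [589, 379], [593, 363], [563, 351], [581, 323], [600, 345], [639, 347], [639, 339], [617, 335], [626, 328], [639, 336], [639, 241], [557, 229], [552, 155], [483, 149], [487, 126], [490, 149], [504, 143], [499, 129], [507, 115], [511, 131], [518, 1
[... 5984 characters left out ...]
3.0
0.401 -44.3
0.121 109.8
0.485 -45.6
0.091 24.2
0.427 131.4
0.099 -66.1
0.63 137.8
0.067 99.5
0.427 132.2
0.112 148.0
0.095 -53.0
0.421 146.7
0.04 -155.6
0.033 50.4
0.089 138.0
0.063 104.8
0.523 -32.9
0.113 -2.8
0.525 141.3
0.139 82.6
0.11 143.5
0.136 -91.0
0.079 146.7
0.115 93.6
0.038 18.2
0.201 142.9
0.036 79.8
0.042 4.2
0.046 -66.4
0.029 66.1
0.061 -28.2
0.024 79.3
0.095 -19.6
0.055 -170.7
0.045 -62.5
0.071 161.2
0.072 -31.7
0.038 -149.5
0.594 -29.5
0.115 -121.1
0.291 -24.6
0.171 -93.7
0.444 -46.0
5.436 -36.5
2.487 142.8
0.803 136.3
1.501 144.3
0.288 104.0
0.175 159.7
0.222 -84.3
0.628 143.0
0.21 98.9
1.038 -30.5
0.064 46.3
13.264 -30.8
delta [-0.279 -0.425  0.284  0.005 -0.007 -0.419]
```

Request:
{"name": "jog_arm", "arguments": {"moves": [-0.03,-0.05,0,0,0,-0.04,0.1,-0.08,-0.13,0.01,0,0,-0.12,0.1,-0.14,-0.21,0.06,0,0,-0.21,0.1,-0.2,-0.3,0.13,0,0,-0.3,0.1,-0.25,-0.38,0.22,0,-0.004,-0.37,0.1,-0.27,-0.42,0.27,0,-0.006,-0.41,0.1,-0.279,-0.425,0.284,0,-0.007,-0.419,0.1,-0.279,-0.425,0.284,0,-0.007,-0.419,0.1]}}

```text
time: 42.4
position: [0.4067, -0.2014, 0.0545]
tool_rot: [-3.098, -0.52, 0.01]
ft_force: [0.2, 0.8, -0.6]
grip_width: 0.55
grip_force: 0.0
```

```bash
python3 - <<'E'
from h import *
import pickle
pose()
im=grab("wrist"); pickle.dump(im,open("w19.pkl","wb"))
p=ctrl.get_state()["position"]; tipprof(im,np.arange(.02,.122,.006),z=p[2]-.003,ws=np.arange(-.032,.0121,.004))
plan((.4097,-.2029,.0015),np.radians(19.1),0.1,full=False)
E
```

```text
t42.40 p [ 0.4067 -0.2014  0.0545] yaw 0.333 tilt 0.007 F [ 0.2  0.8 -0.6] w 0.550 g 0.0 q [ 0.7   0.09 -0.31  2.1   0.04  0.97 -0.87]
0.020 [335. 192.] [101, 101, 105, 104, 122, 112, 156, 168, 149, 125, 166, 167]
0.026 [335. 184.] [107, 107, 105, 107, 105, 120, 131, 166, 149, 127, 168, 169]
0.032 [335. 177.] [108, 105, 106, 105, 107, 105, 125, 155, 146, 127, 167, 169]
0.038 [336. 169.] [106, 105, 105, 101, 105, 106, 108, 126, 144, 126, 166, 170]
0.044 [336. 161.] [104, 102, 103, 104, 103, 104, 129, 129, 139, 127, 165, 168]
0.050 [336. 154.] [105, 106, 104, 105, 103, 127, 122, 162, 150, 130, 163, 166]
0.056 [336. 146.] [107, 106, 105, 108, 108, 125, 108, 159, 152, 129, 164, 165]
0.062 [336. 137.] [103, 105, 107, 106, 109, 123, 112, 160, 152, 130, 165, 166]
0.068 [336. 129.] [108, 108, 105, 106, 109, 130, 105, 163, 151, 131, 165, 167]
0.074 [336. 121.] [131, 107, 107, 105, 109, 130, 130, 168, 160, 219, 166, 167]
0.080 [336. 112.] [175, 179, 110, 107, 130, 106, 107, 167, 166, 220, 165, 164]
0.086 [337. 104.] [173, 170, 174, 187, 155, 163, 167, 166, 163, 219, 165, 162]
0.092 [337.  95.] [178, 175, 172, 206, 163, 165, 165, 163, 160, 219, 161, 161]
0.098 [337.  86.] [174, 173, 171, 167, 160, 162, 162, 160, 152, 211, 158, 157]
0.104 [337.  77.] [170, 168, 166, 164, 155, 156, 158, 157, 151, 201, 154, 154]
0.110 [337.  67.] [168, 167, 167, 166, 158, 155, 157, 155, 154, 151, 150, 150]
0.116 [337.  58.] [162, 168, 167, 168, 163, 153, 155, 154, 151, 146, 143, 144]
delta [ 0.008  0.007  0.178 -0.001  0.006 -0.001]
```

Request:
{"name": "jog_arm", "arguments": {"moves": [0.008,0.012,0.03,0,0.005,0,0.1,0.008,0.012,0.08,0,0.005,0,0.1,0.008,0.012,0.13,0,0.005,0,0.1,0.008,0.012,0.165,0,0.005,0,0.1,0.008,0.012,0.177,0,0.005,0,0.1,0.008,0.012,0.177,0,0.005,0,0.1,0.008,0.012,0.177,0,0.005,0,-0.4,0.008,0.012,0.177,0,0.005,0,-0.8], "newtons": 50}}

```text
time: 43.45
position: [0.4095, -0.2033, 0.0011]
tool_rot: [-3.096, -0.521, 0.003]
ft_force: [-0.3, 1.0, 0.1]
grip_width: 0.403
grip_force: 0.0
```

Request:
{"name": "jog_arm", "arguments": {"moves": [0,0,0,0,0,0,-0.8,0,0,0,0,0,0,-0.8,0,0,0,0,0,0,-0.8,0,0,0,0,0,0,-0.8,0,0,-0.05,0,0,0,-0.8,0,0,-0.15,0,0,0,-0.8,0,0,-0.3,0,0,0,-0.8,0,0,-0.42,0,0,0,-0.8]}}

```text
time: 44.45
position: [0.41, -0.2034, 0.1296]
tool_rot: [-3.097, -0.522, 0.001]
ft_force: [0.3, 1.0, -0.6]
grip_width: 0.273
grip_force: 50.0
```

```bash
python3 - <<'E'
from h import *
pose()
plan((.44,.06,.15),np.radians(50),-.8,full=False)
E
```

```text
t44.45 p [ 0.41   -0.2034  0.1296] yaw 0.334 tilt 0.001 F [ 0.3  1.  -0.6] w 0.273 g 50.0 q [ 0.71 -0.   -0.31  2.02 -0.    1.13 -0.83]
delta [ 0.382 -0.797 -0.067 -0.001  0.    -0.515]
```

Request:
{"name": "jog_arm", "arguments": {"moves": [0.04,-0.08,-0.02,0,0,-0.05,-0.8,0.1,-0.2,-0.05,0,0,-0.13,-0.8,0.17,-0.35,-0.07,0,0,-0.23,-0.8,0.24,-0.5,-0.07,0,0,-0.32,-0.8,0.31,-0.65,-0.07,0,0,-0.42,-0.8,0.36,-0.76,-0.07,0,0,-0.49,-0.8,0.382,-0.797,-0.07,0,0,-0.515,-0.8,0.382,-0.797,-0.07,0,0,-0.515,-0.8]}}

```text
time: 45.45
position: [0.4391, 0.0606, 0.1479]
tool_rot: [-2.844, -1.33, 0.004]
ft_force: [-0.1, -1.0, -0.5]
grip_width: 0.274
grip_force: 50.0
```

```bash
python3 - <<'E'
from h import *
pose()
plan((.395,.3315,.12),np.radians(90),-.8,full=False)
E
```

```text
t45.45 p [0.4391 0.0606 0.1479] yaw 0.875 tilt 0.004 F [-0.1 -1.  -0.5] w 0.274 g 50.0 q [ 0.43 -0.05 -0.61  2.01 -0.03  1.17 -0.86]
delta [ 0.599 -0.691  0.095 -0.003  0.    -0.665]
```

Request:
{"name": "jog_arm", "arguments": {"moves": [0.06,-0.07,0,0,0,-0.07,-0.8,0.16,-0.18,0.01,0,0,-0.17,-0.8,0.28,-0.32,0.02,0,0,-0.3,-0.8,0.4,-0.46,0.04,0,0,-0.43,-0.8,0.5,-0.58,0.06,0,0,-0.55,-0.8,0.57,-0.66,0.08,0,0,-0.63,-0.8,0.6,-0.69,0.095,0,0,-0.665,-0.8,0.6,-0.69,0.095,0,0,-0.665,-0.8]}}

```text
time: 46.45
position: [0.3964, 0.3305, 0.1198]
tool_rot: [-2.221, -2.217, 0.003]
ft_force: [-0.4, 0.6, -1.2]
grip_width: 0.271
grip_force: 50.0
```

```bash
python3 - <<'E'
from h import *
import pickle
pose()
im=grab("wrist","w20.png"); pickle.dump(im,open("w20.pkl","wb"))
# tray floor extents: hue/sat/value along x and y lines through (.397,.37) at floor
hsv=cv2.cvtColor(im["pixels"],cv2.COLOR_RGB2HSV)
for y in(.36,.40,.43):
    print(y,[(round(x,3),*[int(q) for q in hsv[tuple(np.round(proj(im,(x,y,.004))[::-1]).astype(int))][1:]]) for x in np.arange(.31,.49,.01) if 0<=proj(im,(x,y,.004))[1]<399])
for x in(.36,.43): print(x,[(round(y,3),*[int(q) for q in hsv[tuple(np.round(proj(im,(x,y,.004))[::-1]).astype(int))][1:]]) for y in np.arange(.30,.49,.01) if 0<=proj(im,(x,y,.004))[1]<399])
plan((.395,.3315,.012),np.radians(90),-.8,full=False)
E
```

```text
t46.45 p [0.3964 0.3305 0.1198] yaw 1.569 tilt 0.004 F [-0.4  0.6 -1.2] w 0.271 g 50.0 q [ 0.08  0.21 -0.9   1.88  0.18  1.14 -0.89]
0.36 [(np.float64(0.31), 65, 215), (np.float64(0.32), 20, 89), (np.float64(0.33), 19, 96), (np.float64(0.34), 8, 94), (np.float64(0.35), 13, 98), (np.float64(0.36), 16, 98), (np.float64(0.37), 16, 98), (np.float64(0.38), 15, 101), (np.float64(0.39), 24, 177), (np.float64(0.4), 15, 100), (np.float64(0.41), 19, 110), (np.float64(0.42), 15, 103), (np.float64(0.43), 10, 102), (np.float64(0.44), 15, 103), (np.float64(0.45), 17, 103), (np.float64(0.46), 15, 100), (np.float64(0.47), 17, 73), (np.float64(0.48), 75, 163)]
0.4 [(np.float64(0.31), 81, 216), (np.float64(0.32), 79, 190), (np.float64(0.33), 16, 160), (np.float64(0.34), 14, 180), (np.float64(0.35), 17, 184), (np.float64(0.36), 17, 185), (np.float64(0.37), 16, 186), (np.float64(0.38), 20, 180), (np.float64(0.39), 19, 175), (np.float64(0.4), 10, 106), (np.float64(0.41), 19, 175), (np.float64(0.42), 17, 180), (np.float64(0.43), 18, 184), (np.float64(0.44), 14, 180), (np.float64(0.45), 16, 180), (np.float
[... 1047 characters left out ...]
0.45), 17, 182), (np.float64(0.46), 26, 100), (np.float64(0.47), 82, 193), (np.float64(0.48), 83, 196)]
0.43 [(np.float64(0.3), 8, 91), (np.float64(0.31), 11, 93), (np.float64(0.32), 8, 94), (np.float64(0.33), 13, 97), (np.float64(0.34), 11, 97), (np.float64(0.35), 10, 99), (np.float64(0.36), 10, 102), (np.float64(0.37), 15, 104), (np.float64(0.38), 18, 102), (np.float64(0.39), 15, 119), (np.float64(0.4), 18, 184), (np.float64(0.41), 17, 184), (np.float64(0.42), 15, 185), (np.float64(0.43), 15, 185), (np.float64(0.44), 15, 182), (np.float64(0.45), 17, 182), (np.float64(0.46), 38, 141), (np.float64(0.47), 80, 162), (np.float64(0.48), 84, 161)]
delta [ 0.006 -0.006  0.36  -0.003 -0.    -0.003]
```

Request:
{"name": "jog_arm", "arguments": {"moves": [0.005,-0.005,0.06,0,0,0,-0.8,0.005,-0.005,0.15,0,0,0,-0.8,0.005,-0.005,0.24,0,0,0,-0.8,0.005,-0.005,0.32,0,0,0,-0.8,0.005,-0.005,0.36,0,0,0,-0.8,0.005,-0.005,0.363,0,0,0,-0.8,0.005,-0.005,0.363,0,0,0,-0.3,0.005,-0.005,0.363,0,0,0,0]}}

```text
time: 47.5
position: [0.3957, 0.3331, 0.0124]
tool_rot: [-2.222, -2.218, -0.002]
ft_force: [0.0, 0.4, 0.5]
grip_width: 0.39
grip_force: 0.0
```

Request:
{"name": "jog_arm", "arguments": {"moves": [0,0,0,0,0,0,0,0,0,0,0,0,0,0,0,0,-0.05,0,0,0,0,0,0,-0.15,0,0,0,0,0,0,-0.3,0,0,0,0,0,0,-0.45,0,0,0,0,0,0,-0.6,0,0,0,0,0,0,-0.65,0,0,0,0]}}

```text
time: 48.5
position: [0.3963, 0.3337, 0.2102]
tool_rot: [-2.222, -2.22, -0.008]
ft_force: [-0.5, -0.0, -0.0]
grip_width: 0.5
grip_force: 0.0
```

```bash
python3 - <<'E'
from h import *
import pickle
pose()
im=grab("wrist","w21.png"); pickle.dump(im,open("w21.pkl","wb"))
print("tray clip?"); 
for t in (12,25): show([c for c in clips(im,z=.007,thr=t,amin=40,rows=(0,260)) if c["L"]>.07])
plan((.45,.20,.2),np.radians(148),0.1,full=False)
E
```

```text
t48.50 p [0.3963 0.3337 0.2102] yaw 1.570 tilt 0.005 F [-0.5 -0.  -0. ] w 0.500 g 0.0 q [ 0.13  0.11 -0.93  1.77  0.09  1.3  -0.82]
tray clip?
(np.float64(322.0), np.float64(149.0)) seat [0.4057 0.3892] [0.4057 0.3907] ang 89.4 side 1 L 0.1295 W 27.1 grasp [0.3952 0.3348]
delta [-0.446  0.179  0.034  0.005 -0.002 -0.968]
```

```bash
python3 - <<'E'
from h import *
import pickle
for nm in("w21","w8"):
    im=pickle.load(open(nm+".pkl","rb")); print(nm,proj(im,(.545,.322,.07)))
    spindle(im,(.545,.322)); 
    g=cv2.cvtColor(im["pixels"],cv2.COLOR_RGB2GRAY)
    ls=cv2.createLineSegmentDetector().detect(g)[0][:,0]
    for x0,y0,x1,y1 in ls:
        p,q=onz(im,x0,y0,.008),onz(im,x1,y1,.008); L=np.linalg.norm(q-p); mid=(p+q)/2; r=np.linalg.norm(mid[:2]-[.545,.322])
        if L>.02 and .03<r<.075: print("edge L %.3f ang %.1f mid"%(L,np.degrees(np.arctan2(q[1]-p[1],q[0]-p[0]))%180),mid[:2].round(3))
E
```

```text
w21 [453.79634238 197.52994384]
circle px (np.float32(462.9), np.float32(196.8)) r mm 15.3 -> [0.5546 0.3233] expected px (np.float64(453.8), np.float64(197.5))
circle px (np.float32(453.9), np.float32(191.1)) r mm 16.1 -> [0.5436 0.3299] expected px (np.float64(453.8), np.float64(197.5))
circle px (np.float32(448.6), np.float32(187.8)) r mm 16.2 -> [0.5372 0.3338] expected px (np.float64(453.8), np.float64(197.5))
edge L 0.027 ang 75.8 mid [0.522 0.366]
edge L 0.032 ang 17.5 mid [0.583 0.276]
edge L 0.040 ang 21.7 mid [0.554 0.356]
edge L 0.023 ang 140.8 mid [0.589 0.329]
edge L 0.028 ang 83.9 mid [0.612 0.309]
edge L 0.024 ang 23.2 mid [0.538 0.362]
edge L 0.038 ang 70.9 mid [0.504 0.33 ]
edge L 0.024 ang 86.9 mid [0.509 0.325]
edge L 0.028 ang 125.5 mid [0.536 0.29 ]
edge L 0.027 ang 115.5 mid [0.517 0.309]
edge L 0.023 ang 98.4 mid [0.606 0.32 ]
edge L 0.024 ang 99.3 mid [0.601 0.321]
edge L 0.027 ang 159.8 mid [0.584 0.358]
edge L 0.030 ang 63.4 mid [0.519 0.344]
edge L 0.026 ang 179.1 mid [0.568 0.285]
edge L 0.024 ang 160.1 mid [0.556 0.276]
edge L 0.028 ang 14.8 mid [0.579 0.282]
edge L 0.025 ang 166.9 mid [0.575 0.348]
edge L 0.022 ang 156.6 mid [0.554 0.283]
edge L 0.031 ang 158.0 mid [0.522 0.288]
edge L 0.021 ang 161.9 mid [0.559 0.371]
edge L 0.027 ang 69.4 mid [0.515 0.36 ]
w8 [  2.0182705  -37.88878097]
edge L 0.066 ang 158.5 mid [0.525 0.284]
edge L 0.121 ang 84.5 mid [0.471 0.331]
edge L 0.022 ang 112.5 mid [0.517 0.31 ]
edge L 0.026 ang 159.0 mid [0.54  0.288]
edge L 0.025 ang 91.8 mid [0.515 0.355]
edge L 0.050 ang 158.3 mid [0.531 0.286]
```

Request:
{"name": "jog_arm", "arguments": {"moves": [-0.03,0.01,0,0,0,-0.08,0.1,-0.1,0.04,0,0,0,-0.22,0.1,-0.19,0.07,0.01,0,0,-0.4,0.1,-0.28,0.11,0.02,0,0,-0.58,0.1,-0.36,0.14,0.03,0,0,-0.75,0.1,-0.42,0.17,0.034,0.005,-0.002,-0.88,0.1,-0.446,0.179,0.034,0.005,-0.002,-0.96,0.1,-0.446,0.179,0.034,0.005,-0.002,-0.968,0.1]}}

```text
time: 49.55
position: [0.4483, 0.1975, 0.1948]
tool_rot: [-0.867, -3.013, 0.008]
ft_force: [0.4, 0.5, -0.0]
grip_width: 0.551
grip_force: 0.0
```

```bash
python3 - <<'E'
from h import *
import pickle
pose()
im=grab("wrist","w22.png"); pickle.dump(im,open("w22.pkl","wb"))
for t in (12,25): show([c for c in clips(im,thr=t,amin=40,rows=(0,260)) if c["L"]>.07])
plan((.435,.2213,.06),np.radians(148.4),0.1,full=False)
print(proj(im,(.545,.322,.07))); spindle(im,(.545,.322))
E
```

```text
t49.55 p [0.4483 0.1975 0.1948] yaw 2.581 tilt 0.008 F [ 0.4  0.5 -0. ] w 0.551 g 0.0 q [ 0.37  0.05 -0.85  1.84  0.03  1.28  0.52]
(np.float64(431.0), np.float64(59.0)) seat [0.4058 0.393 ] [0.4058 0.393 ] ang 89.3 side 1 L 0.1311 W 29.4 grasp [0.3951 0.3371]
(np.float64(431.0), np.float64(59.0)) seat [0.4059 0.3927] [0.4059 0.3935] ang 89.2 side 1 L 0.1302 W 27.9 grasp [0.3952 0.3376]
delta [ 0.076  0.044  0.45  -0.006 -0.005 -0.008]
[468.44103327 205.82820766]
circle px (np.float32(461.0), np.float32(200.2)) r mm 15.2 -> [0.5344 0.3177] expected px (np.float64(468.4), np.float64(205.8))
```

```bash
python3 - <<'E'
from h import *
import pickle
d=pickle.load(open("im0.pkl","rb"))
for n in("scene","side"):
    im=d[n]; g=cv2.cvtColor(im["pixels"],cv2.COLOR_RGB2GRAY).astype(np.float32)
    for nm,B in(("A",(.553,.323)),):
        cam=np.degrees(np.arctan2(im["xyz"][1]-B[1],im["xyz"][0]-B[0]))
        az=np.arange(round(cam/10)*10-70,round(cam/10)*10+71,10)
        print(n,nm,"cam az %.0f"%cam,"az",az[0],"..",az[-1])
        for z in(.067,.063,.059,.056,.053,.049):
            print("  ",z,[int(cv2.getRectSubPix(g,(1,1),tuple(map(float,proj(im,(B[0]+.016*np.cos(np.radians(a)),B[1]+.016*np.sin(np.radians(a)),z)))))[0,0]) for a in az])
im=pickle.load(open("w21.pkl","rb")); rings(im,(.553,.323),n=16)
im=pickle.load(open("w22.pkl","rb")); print("w22"); rings(im,(.553,.323),n=16)
E
```

```text
scene A cam az 169 az 100 .. 240
   0.067 [174, 174, 150, 130, 113, 118, 118, 108, 99, 93, 96, 90, 112, 169, 185]
   0.063 [126, 93, 92, 90, 90, 88, 89, 91, 102, 87, 76, 67, 127, 179, 198]
   0.059 [73, 81, 107, 92, 99, 112, 109, 111, 114, 87, 77, 70, 99, 177, 203]
   0.056 [80, 109, 124, 103, 108, 122, 119, 114, 109, 82, 79, 70, 99, 159, 206]
   0.053 [100, 118, 124, 112, 111, 126, 133, 116, 105, 81, 78, 72, 128, 164, 189]
   0.049 [99, 116, 130, 93, 92, 114, 126, 96, 102, 94, 122, 141, 170, 190, 198]
side A cam az 131 az 60 .. 200
   0.067 [169, 135, 118, 138, 139, 140, 126, 131, 122, 113, 102, 106, 116, 171, 211]
   0.063 [78, 79, 74, 80, 88, 85, 83, 84, 92, 90, 89, 91, 90, 107, 158]
   0.059 [110, 106, 80, 82, 86, 88, 133, 136, 116, 114, 113, 106, 116, 140, 165]
   0.056 [102, 74, 77, 83, 86, 108, 186, 146, 119, 123, 125, 112, 118, 143, 190]
   0.053 [70, 74, 79, 83, 81, 107, 179, 135, 114, 112, 109, 100, 128, 146, 188]
   0.049 [77, 82, 81, 82, 88, 89, 106, 106, 83, 85, 83, 89, 121, 164, 200]
   0 [223, 223, 223, 222, 222, 223, 226, 230, 233, 233, 227, 213, 192, 171]
  22 [226, 
[... 1637 characters left out ...]
7, 200, 212, 218, 222, 226]
 157 [221, 219, 214, 205, 192, 178, 159, 140, 127, 129, 147, 172, 195, 208]
 180 [220, 215, 206, 195, 181, 165, 145, 125, 114, 114, 123, 133, 143, 147]
 202 [216, 207, 194, 182, 169, 150, 128, 109, 98, 95, 95, 95, 95, 96]
 225 [216, 208, 195, 178, 158, 134, 113, 100, 96, 96, 95, 95, 96, 103]
 247 [211, 197, 183, 169, 152, 131, 119, 120, 132, 152, 173, 193, 207, 211]
 270 [213, 200, 182, 170, 167, 176, 192, 207, 215, 220, 223, 225, 227, 230]
 292 [219, 214, 206, 205, 212, 223, 228, 229, 227, 221, 213, 202, 194, 191]
 315 [221, 218, 212, 205, 201, 199, 194, 191, 192, 199, 211, 221, 225, 226]
 337 [220, 219, 215, 209, 201, 196, 200, 210, 219, 225, 225, 220, 207, 190]
```

Request:
{"name": "jog_arm", "arguments": {"moves": [0.01,0.01,0.05,0,0,0,0.1,0.03,0.02,0.14,-0.003,-0.003,-0.004,0.1,0.05,0.03,0.24,-0.006,-0.005,-0.008,0.1,0.065,0.04,0.34,-0.006,-0.005,-0.008,0.1,0.076,0.044,0.42,-0.006,-0.005,-0.008,0.1,0.076,0.044,0.45,-0.006,-0.005,-0.008,0.1,0.076,0.044,0.45,-0.006,-0.005,-0.008,0.1,0.076,0.044,0.45,-0.006,-0.005,-0.008,0.1]}}

```text
time: 50.6
position: [0.4364, 0.2218, 0.0617]
tool_rot: [0.853, 3.02, 0.002]
ft_force: [0.3, -0.0, -0.4]
grip_width: 0.546
grip_force: 0.0
```

```bash
python3 - <<'E'
from h import *
import pickle
pose()
im=grab("wrist","w23.png"); pickle.dump(im,open("w23.pkl","wb"))
p=ctrl.get_state()["position"]
# loop flanks at tool y +-10, loop end at tool x=+27
tipprof(im,np.arange(-.006,.04,.004),y=0,z=p[2]-.003,ws=np.arange(-.018,.0181,.002))
plan((.435,.2213,.0015),np.radians(148.4),0.1,full=False)
E
```

```text
t50.60 p [0.4364 0.2218 0.0617] yaw 2.591 tilt 0.004 F [ 0.3 -0.  -0.4] w 0.546 g 0.0 q [ 0.28  0.22 -0.86  2.    0.2   1.    0.34]
-0.006 [321. 219.] [96, 103, 129, 125, 99, 101, 130, 148, 148, 148, 149, 126, 125, 128, 141, 153, 154, 155, 154]
-0.002 [321. 215.] [132, 112, 131, 124, 121, 137, 149, 146, 145, 146, 144, 125, 126, 128, 139, 149, 152, 152, 155]
0.002 [321. 210.] [150, 129, 131, 126, 137, 146, 148, 147, 150, 149, 147, 125, 128, 128, 137, 147, 146, 148, 148]
0.006 [321. 206.] [154, 131, 130, 124, 137, 148, 151, 152, 151, 151, 149, 122, 128, 129, 136, 142, 142, 143, 145]
0.010 [321. 201.] [156, 137, 132, 126, 140, 154, 157, 154, 156, 156, 152, 125, 128, 128, 138, 145, 142, 141, 140]
0.014 [321. 197.] [162, 141, 130, 129, 143, 160, 161, 161, 161, 159, 154, 131, 132, 129, 138, 146, 144, 142, 143]
0.018 [321. 192.] [170, 162, 131, 135, 129, 154, 165, 165, 163, 159, 143, 129, 134, 126, 146, 149, 146, 143, 144]
0.022 [321. 187.] [174, 173, 163, 128, 128, 136, 136, 133, 132, 137, 136, 125, 127, 149, 150, 150, 147, 145, 144]
0.026 [321. 182.] [180, 179, 177, 176, 168, 157, 140, 134, 135, 138, 151, 159, 157, 154, 151, 147, 146, 143, 145]
0.030 [321. 178.] [177, 176, 176, 176, 175, 172, 170, 167, 166, 163, 159, 159, 155, 153, 151, 147, 146, 143, 144]
0.034 [321. 173.] [173, 172, 170, 170, 169, 167, 165, 163, 163, 162, 161, 158, 156, 153, 153, 148, 146, 144, 144]
0.038 [321. 168.] [166, 163, 163, 161, 136, 155, 163, 161, 161, 161, 161, 159, 157, 155, 152, 153, 151, 148, 146]
delta [ 0.004 -0.004  0.201  0.002  0.003  0.001]
```

Request:
{"name": "jog_arm", "arguments": {"moves": [-0.003,-0.006,0.03,0,0,0,0.1,-0.004,-0.011,0.09,0,0.003,0,0.1,-0.004,-0.011,0.15,0,0.003,0,0.1,-0.004,-0.011,0.19,0,0.003,0,0.1,-0.004,-0.011,0.2,0,0.003,0,0.1,-0.004,-0.011,0.2,0,0.003,0,0.1,-0.004,-0.011,0.2,0,0.003,0,-0.4,-0.004,-0.011,0.2,0,0.003,0,-0.8], "newtons": 50}}

```text
time: 51.65
position: [0.4352, 0.218, 0.0008]
tool_rot: [-0.853, -3.023, -0.002]
ft_force: [0.2, 0.5, 0.3]
grip_width: 0.403
grip_force: 0.0
```

Request:
{"name": "jog_arm", "arguments": {"moves": [0,0,0,0,0,0,-0.8,0,0,0,0,0,0,-0.8,0,0,0,0,0,0,-0.8,0,0,0,0,0,0,-0.8,0,0,0,0,0,0,-0.8,0,0,0,0,0,0,-0.8,0,0,0,0,0,0,-0.8,0,0,0,0,0,0,-0.8]}}

```text
time: 52.65
position: [0.4352, 0.2179, 0.0009]
tool_rot: [-0.853, -3.023, -0.002]
ft_force: [-0.3, -0.1, -0.6]
grip_width: 0.271
grip_force: 50.0
```

```bash
python3 - <<'E'
from h import *
import pickle
pose()
im=grab("wrist"); pickle.dump(im,open("w24.pkl","wb"))
tipprof(im,np.arange(-.002,.04,.004),y=0,z=-.001,ws=np.arange(-.018,.0181,.002))
plan((.60,.27,.2),np.radians(158.5),-.8,full=False)
E
```

```text
t52.65 p [0.4352 0.2179 0.0009] yaw 2.591 tilt 0.002 F [-0.3 -0.1 -0.6] w 0.271 g 50.0 q [ 0.23  0.32 -0.82  2.05  0.3   0.89  0.26]
-0.002 [321. 249.] [29, 30, 28, 72, 127, 114, 106, 131, 142, 143, 141, 141, 141, 112, 126, 111, 37, 32, 33]
0.002 [321. 243.] [31, 33, 33, 69, 129, 117, 143, 142, 143, 143, 143, 142, 141, 113, 126, 107, 36, 36, 33]
0.006 [321. 237.] [30, 33, 33, 69, 129, 116, 141, 144, 145, 144, 146, 145, 143, 111, 128, 107, 39, 36, 34]
0.010 [321. 231.] [39, 95, 109, 112, 130, 118, 146, 149, 150, 150, 150, 148, 146, 110, 128, 117, 74, 75, 45]
0.014 [321. 225.] [162, 158, 156, 124, 133, 118, 151, 154, 155, 156, 156, 152, 150, 114, 129, 122, 140, 141, 140]
0.018 [321. 219.] [168, 166, 164, 143, 123, 129, 129, 158, 160, 161, 158, 157, 138, 126, 128, 128, 143, 142, 141]
0.022 [321. 213.] [175, 173, 170, 167, 148, 119, 129, 134, 130, 132, 128, 134, 133, 119, 122, 146, 146, 143, 142]
0.026 [321. 207.] [179, 177, 174, 175, 172, 170, 152, 134, 118, 112, 112, 120, 140, 155, 154, 151, 147, 145, 143]
0.030 [321. 201.] [178, 175, 174, 172, 172, 173, 171, 167, 167, 164, 162, 159, 158, 154, 152, 150, 146, 143, 141]
0.034 [321. 194.] [176, 172, 170, 167, 167, 166, 165, 163, 163, 162, 158, 158, 157, 155, 152, 149, 147, 144, 143]
0.038 [321. 188.] [174, 168, 161, 161, 160, 158, 129, 154, 158, 158, 157, 156, 157, 154, 155, 150, 149, 148, 144]
delta [-0.377  0.436 -0.664  0.001 -0.001 -0.167]
```

Request:
{"name": "jog_arm", "arguments": {"moves": [0,0,-0.06,0,0,0,-0.8,0,0,-0.2,0,0,0,-0.8,-0.05,0.06,-0.35,0,0,-0.03,-0.8,-0.13,0.17,-0.5,0,0,-0.06,-0.8,-0.22,0.29,-0.6,0,0,-0.1,-0.8,-0.31,0.41,-0.66,0,0,-0.14,-0.8,-0.38,0.5,-0.664,0,0,-0.167,-0.8,-0.399,0.528,-0.664,0,0,-0.167,-0.8]}}

```text
time: 53.7
position: [0.6214, 0.2903, 0.2008]
tool_rot: [-0.587, -3.085, -0.004]
ft_force: [0.1, -0.5, -1.9]
grip_width: 0.271
grip_force: 50.0
```

```bash
python3 - <<'E'
from h import *
import pickle
pose()
im=grab("wrist","w25.png"); pickle.dump(im,open("w25.pkl","wb"))
print(proj(im,(.554,.325,.07))); spindle(im,(.554,.325)); rings(im,(.554,.325),n=16)
g=cv2.cvtColor(im["pixels"],cv2.COLOR_RGB2GRAY)
ls=cv2.createLineSegmentDetector().detect(g)[0][:,0]
for x0,y0,x1,y1 in ls:
    p,q=onz(im,x0,y0,.008),onz(im,x1,y1,.008); L=np.linalg.norm(q-p); mid=(p+q)/2; r=np.linalg.norm(mid[:2]-[.554,.325])
    if L>.035 and .035<r<.06: print("edge L %.3f ang %.1f mid"%(L,np.degrees(np.arctan2(q[1]-p[1],q[0]-p[0]))%180),mid[:2].round(4))
E
```

```text
t53.70 p [0.6214 0.2903 0.2008] yaw 2.765 tilt 0.003 F [ 0.1 -0.5 -1.9] w 0.271 g 50.0 q [ 0.09  0.53 -0.83  1.36  0.38  1.41  0.47]
[328.37093392 116.80347043]
   0 [250, 249, 247, 241, 233, 231, 238, 243, 243, 246, 249, 251, 252, 252]
  22 [250, 250, 247, 242, 234, 234, 239, 242, 243, 246, 249, 251, 252, 252]
  45 [250, 249, 247, 240, 233, 233, 241, 245, 245, 246, 249, 251, 252, 252]
  67 [251, 250, 247, 242, 235, 236, 241, 245, 245, 247, 249, 251, 252, 252]
  90 [251, 250, 248, 242, 235, 234, 240, 244, 244, 245, 248, 251, 252, 252]
 112 [251, 250, 248, 244, 235, 232, 238, 244, 244, 243, 245, 250, 251, 252]
 135 [251, 251, 250, 246, 238, 234, 239, 245, 247, 246, 247, 249, 251, 252]
 157 [250, 250, 249, 244, 233, 229, 238, 246, 248, 246, 245, 248, 251, 252]
 180 [251, 251, 250, 245, 237, 234, 241, 248, 248, 246, 245, 248, 250, 251]
 202 [251, 250, 249, 244, 235, 232, 239, 247, 248, 244, 244, 247, 250, 251]
 225 [250, 251, 248, 242, 235, 235, 243, 248, 248, 243, 239, 243, 249, 251]
 247 [251, 250, 248, 241, 235, 236, 243, 247, 247, 243, 242, 246, 249, 251]
 270 [251, 250, 247, 240, 233, 236, 244, 248, 245, 240, 238, 245, 250, 251]
 292 [251, 250, 248, 243, 235, 236, 242, 246, 244, 242, 244, 249, 251, 252]
 315 [251, 250, 248, 243, 235, 236, 242, 246, 246, 246, 248, 250, 252, 252]
 337 [250, 249, 247, 241, 234, 235, 241, 244, 245, 246, 249, 251, 252, 252]
```

```bash
python3 - <<'E'
from h import *
C=np.array([.5539,.3251]); a=np.radians(158.7); tx=np.array([np.cos(a),np.sin(a)]); ty=np.array([np.sin(a),-np.cos(a)])
home=C+.056*tx+.0102*ty; pre=home+.072*tx; print(home,pre)
plan((*pre,.13),a,-.8,full=False)
E
```

```text
[0.50543045 0.35494532] [0.43834869 0.38109941]
delta [ 0.677  0.056  0.236  0.002 -0.002 -0.004]
```

Request:
{"name": "jog_arm", "arguments": {"moves": [0.08,0.01,0,0,0,0,-0.8,0.2,0.02,0.02,0,0,0,-0.8,0.34,0.03,0.07,0,0,0,-0.8,0.48,0.04,0.13,0,0,0,-0.8,0.6,0.05,0.19,0,0,-0.004,-0.8,0.66,0.055,0.23,0,0,-0.004,-0.8,0.677,0.056,0.236,0.002,-0.002,-0.004,-0.8,0.677,0.056,0.236,0.002,-0.002,-0.004,-0.8]}}

```text
time: 54.75
position: [0.4384, 0.3798, 0.1301]
tool_rot: [0.581, 3.085, -0.001]
ft_force: [-0.4, 0.8, -1.1]
grip_width: 0.273
grip_force: 50.0
```

```bash
python3 - <<'E'
from h import *
pose()
plan((.43835,.3811,.0543),np.radians(158.7),-.8,full=False)
E
```

```text
t54.75 p [0.4384 0.3798 0.1301] yaw 2.769 tilt 0.002 F [-0.4  0.8 -1.1] w 0.273 g 50.0 q [ 0.    0.37 -0.92  1.72  0.32  1.21  0.2 ]
delta [ 0.002  0.004  0.253 -0.001  0.002 -0.001]
```

Request:
{"name": "jog_arm", "arguments": {"moves": [0.002,0.003,0.04,0,0.002,0,-0.8,0.002,0.003,0.1,0,0.002,0,-0.8,0.002,0.003,0.17,0,0.002,0,-0.8,0.002,0.003,0.23,0,0.002,0,-0.8,0.002,0.003,0.252,0,0.002,0,-0.8,0.002,0.003,0.252,0,0.002,0,-0.8,0.002,0.003,0.252,0,0.002,0,-0.8,0.002,0.003,0.252,0,0.002,0,-0.8]}}

```text
time: 55.75
position: [0.4375, 0.3816, 0.0547]
tool_rot: [-0.58, -3.087, -0.0]
ft_force: [-0.0, 0.1, -0.4]
grip_width: 0.274
grip_force: 50.0
```

```bash
python3 - <<'E'
from h import *
pose(); a=np.radians(158.7); tx=np.array([np.cos(a),np.sin(a)])
plan((*(np.array([.50543,.35495])+.030*tx),.0543),a,-.8,full=False)
E
```

```text
t55.75 p [0.4375 0.3816 0.0547] yaw 2.770 tilt 0.000 F [-0.   0.1 -0.4] w 0.274 g 50.0 q [-0.05  0.46 -0.87  1.79  0.4   1.08  0.14]
delta [-0.143 -0.001  0.001  0.    -0.     0.001]
```

Request:
{"name": "jog_arm", "arguments": {"moves": [-0.01,-0.001,0,0,0,0,-0.8,-0.03,-0.001,0.001,0,0,0,-0.8,-0.05,-0.001,0.001,0,0,0,-0.8,-0.07,-0.001,0.001,0,0,0,-0.8,-0.09,-0.001,0.001,0,0,0,-0.8,-0.115,-0.001,0.001,0,0,0,-0.8,-0.141,-0.001,0.001,0,0,0,-0.8,-0.141,-0.001,0.001,0,0,0,-0.8]}}

```text
time: 56.75
position: [0.4773, 0.365, 0.0535]
tool_rot: [-0.582, -3.086, 0.001]
ft_force: [-0.5, -0.2, -1.3]
grip_width: 0.272
grip_force: 50.0
```

```bash
python3 - <<'E'
from h import *
pose(); print(ctrl.get_state()["torque"])
plan((.50543,.35495,.0543),np.radians(158.7),-.8,full=False)
im=grab("wrist"); tipprof(im,np.arange(.010,.034,.004),y=0,z=-.001,ws=np.arange(-.018,.0181,.002))
E
```

```text
t56.75 p [0.4773 0.365  0.0535] yaw 2.769 tilt 0.001 F [-0.5 -0.2 -1.3] w 0.272 g 50.0 q [-0.02  0.5  -0.85  1.74  0.41  1.1   0.2 ]
[ 0.05689344 -0.08187015 -0.01040837]
delta [-0.099  0.003 -0.003 -0.001 -0.001 -0.001]
0.010 [321. 231.] [30, 87, 84, 119, 145, 127, 163, 165, 163, 161, 162, 164, 165, 124, 140, 131, 91, 90, 58]
0.014 [321. 225.] [95, 111, 129, 128, 144, 130, 158, 161, 162, 160, 161, 163, 163, 130, 143, 137, 162, 126, 129]
0.018 [321. 219.] [65, 65, 70, 88, 135, 144, 120, 102, 114, 130, 152, 158, 149, 141, 140, 142, 123, 99, 100]
0.022 [321. 213.] [98, 95, 87, 78, 86, 121, 140, 148, 141, 133, 139, 146, 146, 127, 104, 100, 96, 100, 102]
0.026 [321. 207.] [101, 102, 103, 102, 102, 104, 102, 105, 111, 118, 110, 96, 83, 71, 70, 71, 72, 79, 85]
0.030 [321. 201.] [103, 104, 103, 103, 105, 105, 103, 105, 104, 106, 104, 103, 104, 102, 102, 96, 88, 79, 72]
```

Entered freely, grip unchanged; push home.

Request:
{"name": "jog_arm", "arguments": {"moves": [-0.01,0.002,-0.002,0,0,0,-0.8,-0.025,0.002,-0.002,0,0,0,-0.8,-0.04,0.002,-0.002,0,0,0,-0.8,-0.055,0.002,-0.002,0,0,0,-0.8,-0.07,0.002,-0.002,0,0,0,-0.8,-0.085,0.002,-0.002,0,0,0,-0.8,-0.101,0.002,-0.002,0,0,0,-0.8,-0.101,0.002,-0.002,0,0,0,-0.8]}}

```text
time: 57.8
position: [0.5066, 0.3547, 0.0545]
tool_rot: [0.581, 3.086, 0.0]
ft_force: [2.1, 2.3, -1.2]
grip_width: 0.269
grip_force: 50.0
```

```bash
python3 - <<'E'
from h import *
pose(); print(ctrl.get_state()["torque"])
plan((.50543,.35495,.0543),np.radians(158.7),-.8,full=False)
im=grab("wrist"); tipprof(im,np.arange(.010,.034,.004),y=0,z=-.001,ws=np.arange(-.018,.0181,.002))
E
```

```text
t57.80 p [0.5066 0.3547 0.0545] yaw 2.769 tilt 0.001 F [ 2.1  2.3 -1.2] w 0.269 g 50.0 q [-0.    0.53 -0.83  1.69  0.43  1.11  0.24]
[ 0.61721844 -0.56099392  0.10632959]
delta [ 0.004 -0.001  0.001  0.     0.001 -0.001]
0.010 [321. 231.] [30, 53, 65, 117, 142, 122, 107, 106, 107, 106, 105, 105, 106, 116, 140, 130, 69, 64, 46]
0.014 [321. 225.] [185, 186, 185, 144, 144, 130, 162, 162, 159, 157, 154, 154, 151, 128, 145, 133, 149, 150, 148]
0.018 [321. 219.] [196, 197, 198, 176, 137, 142, 139, 171, 173, 169, 166, 162, 151, 139, 140, 138, 162, 162, 159]
0.022 [321. 213.] [191, 196, 195, 194, 170, 130, 144, 148, 144, 143, 143, 149, 145, 129, 138, 161, 160, 160, 161]
0.026 [321. 207.] [185, 189, 191, 187, 185, 181, 163, 145, 130, 121, 126, 134, 147, 163, 163, 164, 162, 161, 162]
0.030 [321. 201.] [174, 175, 176, 176, 177, 175, 173, 169, 166, 164, 165, 166, 166, 166, 167, 164, 162, 162, 160]
```

Request:
{"name": "jog_arm", "arguments": {"moves": [-0.006,0,0,0,0,0,-0.8,-0.007,0,0,0,0,0,-0.8,-0.007,0,0,0,0,0,0,-0.007,0,0,0,0,0,0,-0.007,0,0,0,0,0,0,-0.007,0,-0.06,0,0,0,0,-0.007,0,-0.18,0,0,0,0,-0.007,0,-0.3,0,0,0,0]}}

```text
time: 58.85
position: [0.507, 0.3545, 0.1464]
tool_rot: [-0.579, -3.087, 0.001]
ft_force: [-0.6, -0.2, -0.5]
grip_width: 0.498
grip_force: 0.0
```

```bash
python3 - <<'E'
from h import *
pose()
plan((.63,.26,.2),np.radians(150),0,full=False)
E
```

```text
t58.85 p [0.507  0.3545 0.1464] yaw 2.771 tilt 0.001 F [-0.6 -0.2 -0.5] w 0.498 g 0.0 q [ 0.04  0.44 -0.88  1.61  0.35  1.27  0.3 ]
delta [-0.496 -0.145 -0.179 -0.    -0.001  0.146]
```

Request:
{"name": "jog_arm", "arguments": {"moves": [-0.05,-0.01,-0.03,0,0,0.01,0,-0.14,-0.03,-0.08,0,0,0.03,-0.5,-0.24,-0.06,-0.13,0,0,0.06,-1,-0.34,-0.09,-0.16,0,0,0.09,-1,-0.42,-0.12,-0.18,0,0,0.12,-1,-0.48,-0.14,-0.18,0,0,0.14,-1,-0.496,-0.145,-0.18,0,0,0.146,-1,-0.496,-0.145,-0.18,0,0,0.146,-1], "newtons": 20}}

```text
time: 59.85
position: [0.6292, 0.2604, 0.1975]
tool_rot: [-0.812, -3.032, 0.001]
ft_force: [0.0, 0.4, 0.9]
grip_width: 0.004
grip_force: 0.0
```

```bash
python3 - <<'E'
from h import *
import pickle
pose()
im=grab("wrist","w26.png"); pickle.dump(im,open("w26.pkl","wb"))
homecheck(im,(.5539,.3251),-21.3)
sc=grab("scene","sc2.png"); sd=grab("side","sd2.png"); pickle.dump((sc,sd),open("sc2.pkl","wb"))
plan((.579,.184,.13),np.radians(165.3),-1,full=False)
E
```

```text
t59.85 p [0.6292 0.2604 0.1975] yaw 2.618 tilt 0.003 F [0.  0.4 0.9] w 0.004 g 0.0 q [ 0.12  0.52 -0.8   1.37  0.36  1.4   0.38]
-0.066 [155, 157, 159, 190, 222, 192, 159, 157, 158, 159, 160, 160, 164, 206, 219, 181, 172, 174]
-0.057 [167, 168, 166, 192, 224, 193, 163, 162, 163, 164, 165, 165, 163, 196, 222, 186, 161, 163]
-0.048 [184, 181, 177, 196, 226, 198, 166, 160, 161, 161, 161, 162, 163, 202, 225, 188, 159, 159]
-0.039 [191, 190, 186, 197, 225, 202, 173, 168, 165, 166, 165, 163, 183, 219, 220, 184, 192, 218]
-0.030 [224, 217, 200, 201, 228, 214, 226, 240, 245, 228, 225, 222, 209, 227, 231, 195, 133, 140]
-0.021 [251, 250, 244, 220, 230, 228, 247, 224, 223, 224, 240, 250, 240, 211, 234, 250, 252, 250]
0.023 [252, 251, 245, 220, 232, 231, 248, 252, 252, 252, 251, 242, 183, 215, 236, 235, 249, 242]
0.026 [252, 251, 246, 211, 234, 232, 249, 251, 250, 244, 233, 225, 221, 190, 229, 234, 228, 233]
0.029 [244, 246, 238, 220, 235, 223, 229, 227, 223, 230, 245, 251, 250, 214, 198, 235, 221, 168]
0.032 [246, 242, 231, 209, 233, 229, 243, 249, 251, 252, 251, 251, 245, 212, 183, 214, 227, 187]
0.035 [252, 251, 243, 217, 236, 230, 247, 251, 248, 241, 224, 215, 207, 214, 237, 187, 158, 149]
0.038 [219, 222, 213, 201, 232, 216, 205, 212, 208, 201, 203, 200, 199, 204, 234, 234, 187, 151]
0.041 [167, 169, 157, 167, 219, 203, 167, 162, 167, 161, 163, 167, 164, 164, 178, 215, 240, 238]
0.044 [166, 164, 163, 181, 231, 199, 161, 160, 161, 160, 161, 161, 161, 164, 165, 169, 174, 183]
0.047 [166, 164, 162, 176, 209, 186, 162, 160, 159, 160, 161, 160, 162, 169, 168, 167, 168, 169]
0.050 [167, 163, 162, 161, 161, 159, 158, 158, 160, 159, 159, 159, 161, 167, 168, 170, 172, 175]
0.053 [165, 162, 160, 158, 158, 158, 157, 156, 158, 158, 157, 158, 157, 165, 168, 168, 171, 173]
delta [ 0.015 -0.306  0.227 -0.001 -0.002 -0.253]
```

Request:
{"name": "jog_arm", "arguments": {"moves": [0,-0.03,0.02,0,0,-0.02,-1,0,-0.09,0.05,0,0,-0.07,-1,0.005,-0.15,0.1,0,0,-0.12,-1,0.01,-0.21,0.15,0,0,-0.17,-1,0.013,-0.26,0.19,0,0,-0.21,-1,0.015,-0.3,0.22,0,0,-0.24,-1,0.015,-0.306,0.227,0,0,-0.253,-1,0.015,-0.306,0.227,0,0,-0.253,-1]}}

```text
time: 61.0
position: [0.58, 0.1828, 0.1302]
tool_rot: [-0.406, -3.114, 0.001]
ft_force: [0.3, 0.5, 1.1]
grip_width: 0.002
grip_force: 0.0
```

```bash
python3 - <<'E'
from h import *
pose()
plan((.579,.184,.044),np.radians(165.3),-1,full=False)
# push arc as from the lowered pose, in its tool frame
T=np.array([.6068,.0528]); th0=np.radians(75.3)
R0=R.from_euler("z",np.radians(165.3))*R.from_euler("x",np.pi); p0=np.array([.579,.184,.044])
for q in(-.05,0,.1,.2,.3,.4,.5,.6,.7,.72):
    th=th0-q; c=T+.12*np.array([np.cos(th),np.sin(th)]); t=np.array([np.sin(th),-np.cos(th)])
    p=np.r_[c-.040*t,.044]; yaw=np.arctan2(-t[1],-t[0]); Rt=R.from_euler("z",yaw)*R.from_euler("x",np.pi)
    print(q,p.round(4),(R0.inv().apply(p-p0)/.3).round(3),((R0.inv()*Rt).as_rotvec()/(np.pi/3)).round(3)[2])
E
```

```text
t61.00 p [0.58   0.1828 0.1302] yaw 2.882 tilt 0.001 F [0.3 0.5 1.1] w 0.002 g 0.0 q [ 0.34  0.42 -0.86  1.65  0.34  1.23  0.72]
delta [ 0.004  0.003  0.287 -0.001 -0.001 -0.003]
-0.05 [0.5923 0.1785 0.044 ] [-0.047 -0.007 -0.   ] -0.048
0 [0.5986 0.179  0.044 ] [-0.067  0.     0.   ] 0.0
0.1 [0.6112 0.1792 0.044 ] [-0.108  0.012  0.   ] 0.095
0.2 [0.6238 0.1781 0.044 ] [-0.149  0.019  0.   ] 0.191
0.3 [0.6362 0.1758 0.044 ] [-0.191  0.022  0.   ] 0.286
0.4 [0.6484 0.1723 0.044 ] [-0.234  0.021  0.   ] 0.382
0.5 [0.6601 0.1675 0.044 ] [-0.275  0.015  0.   ] 0.477
0.6 [0.6713 0.1616 0.044 ] [-0.316  0.006  0.   ] 0.573
0.7 [0.6818 0.1546 0.044 ] [-0.356 -0.008 -0.   ] 0.668
0.72 [0.6838 0.1531 0.044 ] [-0.364 -0.011 -0.   ] 0.688
```

Request:
{"name": "jog_arm", "arguments": {"moves": [0,0,0.05,0,0,0,-1,0.004,0.003,0.12,0,0,0,-1,0.004,0.003,0.2,0,0,0,-1,0.004,0.003,0.26,0,0,0,-1,0.004,0.003,0.287,0,0,0,-1,0.004,0.003,0.287,0,0,0,-1,0.004,0.003,0.287,0,0,0,-1,0.004,0.003,0.287,0,0,0,-1]}}

```text
time: 62.0
position: [0.5796, 0.184, 0.0448]
tool_rot: [0.406, 3.115, -0.0]
ft_force: [-0.0, 0.0, 0.7]
grip_width: 0.005
grip_force: 0.0
```

Request:
{"name": "jog_arm", "arguments": {"moves": [-0.04,0,0,0,0,0,-1,-0.067,0,0,0,0,0,-1,-0.1,0.01,0,0,0,0.08,-1,-0.13,0.015,0,0,0,0.15,-1,-0.16,0.02,0,0,0,0.22,-1,-0.191,0.022,0,0,0,0.286,-1,-0.234,0.021,0,0,0,0.382,-1,-0.275,0.015,0,0,0,0.477,-1]}}

```text
time: 63.0
position: [0.6581, 0.1686, 0.0435]
tool_rot: [-1.164, -2.911, 0.002]
ft_force: [-5.9, 2.1, 4.0]
grip_width: 0.004
grip_force: 3.0
```

```bash
python3 - <<'E'
from h import *
pose()
s=ctrl.get_state(); R0=R.from_rotvec(s["tool_rot"]); p0=s["position"]
T=np.array([.6068,.0528]); th0=np.radians(75.3)
for q in(.5,.6,.66,.70,.73,.76):
    th=th0-q; c=T+.12*np.array([np.cos(th),np.sin(th)]); t=np.array([np.sin(th),-np.cos(th)])
    p=np.r_[c-.040*t,.044]; yaw=np.arctan2(-t[1],-t[0]); Rt=R.from_euler("z",yaw)*R.from_euler("x",np.pi)
    print(q,p.round(4),(R0.inv().apply(p-p0)/.3).round(3),((R0.inv()*Rt).as_rotvec()/(np.pi/3)).round(3)[2])
E
```

```text
t63.00 p [0.6581 0.1686 0.0435] yaw 2.381 tilt 0.006 F [-5.9  2.1  4. ] w 0.004 g 3.0 q [ 0.19  0.61 -0.66  1.53  0.4   1.14  0.26]
0.5 [0.6601 0.1675 0.044 ] [-0.007  0.002 -0.002] -0.004
0.6 [0.6713 0.1616 0.044 ] [-0.048  0.013 -0.002] 0.091
0.66 [0.6777 0.1576 0.044 ] [-0.073  0.018 -0.002] 0.149
0.7 [0.6818 0.1546 0.044 ] [-0.089  0.021 -0.002] 0.187
0.73 [0.6848 0.1524 0.044 ] [-0.102  0.022 -0.002] 0.216
0.76 [0.6878 0.15   0.044 ] [-0.115  0.023 -0.002] 0.244
```

Request:
{"name": "jog_arm", "arguments": {"moves": [-0.025,0.007,0,0,0,0.05,-1,-0.05,0.013,0,0,0,0.09,-1,-0.073,0.018,0,0,0,0.15,-1,-0.09,0.021,0,0,0,0.187,-1,-0.102,0.022,0,0,0,0.216,-1,-0.108,0.022,0,0,0,0.23,-1,-0.108,0.022,0,0,0,0.23,-1,-0.108,0.022,0,0,0,0.23,-1]}}

```text
time: 64.0
position: [0.6825, 0.1551, 0.0434]
tool_rot: [-1.494, -2.749, 0.003]
ft_force: [-12.7, 6.1, 5.7]
grip_width: 0.008
grip_force: 5.8
```

```bash
python3 - <<'E'
from h import *
import pickle
pose()
im=grab("wrist"); pickle.dump(im,open("w27.pkl","wb"))
s=ctrl.get_state(); T=np.array([.6068,.0528]); p=s["position"][:2]-T; r=np.hypot(*p); print("r",r,"implied q", np.radians(75.3)-(np.arctan2(p[1],p[0])-np.arctan2(.04,.12)))
sd=grab("side","sd3.png"); sc=grab("scene","sc3.png"); pickle.dump((sc,sd),open("sc3.pkl","wb"))
E
```

```text
t64.00 p [0.6825 0.1551 0.0434] yaw 2.146 tilt 0.013 F [-12.7   6.1   5.7] w 0.008 g 5.8 q [ 0.17  0.64 -0.61  1.47  0.37  1.16  0.08]
r 0.12726418031702058 implied q 0.7023203374305687
```

```bash
python3 - <<'E'
from h import *
s=ctrl.get_state(); R0=R.from_rotvec(s["tool_rot"]); p0=s["position"]
T=np.array([.6068,.0528]); th0=np.radians(75.3)
for q,b in((.6,.04),(.5,.04),(.4,.04),(.3,.04),(.2,.04),(.1,.042),(0,.046),(0,.065)):
    th=th0-q; c=T+.12*np.array([np.cos(th),np.sin(th)]); t=np.array([np.sin(th),-np.cos(th)])
    p=np.r_[c-b*t,.044]; yaw=np.arctan2(-t[1],-t[0]); Rt=R.from_euler("z",yaw)*R.from_euler("x",np.pi)
    print(q,p.round(4),(R0.inv().apply(p-p0)/.3).round(3),((R0.inv()*Rt).as_rotvec()/(np.pi/3)).round(3)[2])
E
```

```text
0.6 [0.6713 0.1616 0.044 ] [ 0.039 -0.02  -0.002] -0.133
0.5 [0.6601 0.1675 0.044 ] [ 0.076 -0.04  -0.001] -0.228
0.4 [0.6484 0.1723 0.044 ] [ 0.11  -0.064 -0.001] -0.324
0.3 [0.6362 0.1758 0.044 ] [ 0.142 -0.092  0.   ] -0.419
0.2 [0.6238 0.1781 0.044 ] [ 0.171 -0.122  0.001] -0.515
0.1 [0.6093 0.1799 0.044 ] [ 0.202 -0.16   0.001] -0.61
0 [0.5928 0.1805 0.044 ] [ 0.234 -0.205  0.002] -0.706
0 [0.5744 0.1854 0.044 ] [ 0.281 -0.248  0.003] -0.706
```

Request:
{"name": "jog_arm", "arguments": {"moves": [-0.006,0,0,0,0,0,-1,-0.01,0,0,0,0,0,-1,-0.01,0,0,0,0,0,-1,-0.01,0,0,0,0,0,-1,-0.005,0,0,0,0,0,-1,0,0,0,0,0,0,-1,0,0,0,0,0,0,-1,0,0,0,0,0,0,-1]}}

```text
time: 65.15
position: [0.6826, 0.1552, 0.0434]
tool_rot: [-1.494, -2.75, 0.003]
ft_force: [-12.0, 6.5, 5.8]
grip_width: 0.005
grip_force: 5.8
```

Now follow the arm back and clear off it.

Request:
{"name": "jog_arm", "arguments": {"moves": [0.039,-0.02,0,0,0,-0.133,-1,0.076,-0.04,0,0,0,-0.228,-1,0.11,-0.064,0,0,0,-0.324,-1,0.142,-0.092,0,0,0,-0.419,-1,0.171,-0.122,0,0,0,-0.515,-1,0.202,-0.16,0,0,0,-0.61,-1,0.234,-0.205,0,0,0,-0.706,-1,0.281,-0.248,0,0,0,-0.706,-1]}}

```text
time: 66.15
position: [0.5798, 0.18, 0.0438]
tool_rot: [-0.407, -3.114, 0.0]
ft_force: [0.0, -0.9, -0.4]
grip_width: 0.009
grip_force: 0.0
```

Request:
{"name": "jog_arm", "arguments": {"moves": [0.02,0,-0.02,0,0,0,-1,0.03,0,-0.1,0,0,0,-1,0.03,0,-0.2,0,0,0,-1,0.03,0,-0.32,0,0,0,-1,0.03,0,-0.45,0,0,0,-1,0.03,0,-0.52,0,0,0,-1,0.03,0,-0.55,0,0,0,-1,0.03,0,-0.55,0,0,0,-1]}}

```text
time: 67.15
position: [0.5713, 0.1824, 0.2089]
tool_rot: [-0.408, -3.114, 0.001]
ft_force: [0.7, -0.1, 0.1]
grip_width: 0.008
grip_force: 0.0
```

```bash
python3 - <<'E'
from h import *
import pickle
pose()
sc=grab("scene","sc4.png"); sd=grab("side","sd4.png"); im=grab("wrist","w28.png"); pickle.dump((sc,sd,im),open("f.pkl","wb"))
s0=pickle.load(open("im0.pkl","rb")); s3=pickle.load(open("sc3.pkl","rb"))
# arm at rest: compare idler patch now / at stop with the start picture
for nm,a,b,c in(("scene",s0["scene"],s3[0],sc),("side",s0["side"],s3[1],sd)):
    for p in((.637,.169,.06),(.705,.122,.06)):
        u,v=map(int,proj(a,p)); f=lambda x:x["pixels"][v-10:v+10,u-14:u+14].astype(float)
        print(nm,p,"now-start",abs(f(c)-f(a)).mean().round(1),"stop-start",abs(f(b)-f(a)).mean().round(1))
print(proj(im,(.6068,.0528,.066)),proj(im,(.6373,.1689,.068)))
plan((.60,-.02,.21),np.radians(150),-1,full=False)
E
```

```text
t67.15 p [0.5713 0.1824 0.2089] yaw 2.881 tilt 0.001 F [ 0.7 -0.1  0.1] w 0.008 g 0.0 q [ 0.37  0.34 -0.89  1.58  0.27  1.36  0.76]
scene (0.637, 0.169, 0.06) now-start 30.9 stop-start 62.0
scene (0.705, 0.122, 0.06) now-start 16.7 stop-start 90.8
side (0.637, 0.169, 0.06) now-start 24.4 stop-start 75.1
side (0.705, 0.122, 0.06) now-start 5.4 stop-start 79.4
[223.9941827  242.43053565] [325.14337938 242.94429063]
delta [-0.268 -0.626 -0.008 -0.002 -0.003  0.252]
```

```bash
python3 - <<'E'
from h import *
plan((.60,-.01,.22),np.radians(108),-1,full=False)
E
```

```text
delta [-0.26  -0.594 -0.041 -0.003 -0.002  0.952]
```

Request:
{"name": "jog_arm", "arguments": {"moves": [-0.02,-0.05,0,0,0,0.09,-1,-0.07,-0.15,-0.02,0,0,0.24,-1,-0.12,-0.27,-0.04,0,0,0.42,-1,-0.17,-0.39,-0.04,0,0,0.6,-1,-0.22,-0.5,-0.04,0,0,0.77,-1,-0.25,-0.57,-0.04,0,0,0.89,-1,-0.26,-0.594,-0.04,0,0,0.95,-1,-0.26,-0.594,-0.04,0,0,0.952,-1]}}

```text
time: 68.3
position: [0.6003, -0.0106, 0.2197]
tool_rot: [-1.847, -2.538, 0.004]
ft_force: [1.5, -0.0, 0.0]
grip_width: 0.006
grip_force: 0.0
```

```bash
python3 - <<'E'
from h import *
import pickle
pose()
im=grab("wrist","w29.png"); pickle.dump(im,open("w29.pkl","wb"))
print("T"); homecheck(im,(.606,.0528),-14.7)
# idler bolt (dark hexagon) centroid on z=.068
u,v=proj(im,(.6373,.1689,.068)); g=cv2.cvtColor(im["pixels"],cv2.COLOR_RGB2GRAY); print(u,v)
x0,y0=int(u)-16,max(0,int(v)-16); c=g[y0:y0+32,x0:x0+32]; n,l,st,ce=cv2.connectedComponentsWithStats((c<140).astype(np.uint8))
for i in range(1,n):
    if st[i,4]>20: q=onz(im,ce[i][0]+x0,ce[i][1]+y0,.066)[:2]-[.606,.0528]; print(st[i],np.hypot(*q).round(4),"arm angle",np.degrees(np.arctan2(q[1],q[0])).round(2))
print(proj(im,(.6307,-.1597,.056)))
plan((.56,-.21,.22),np.radians(55),-1,full=False)
E
```

```text
t68.30 p [ 0.6003 -0.0106  0.2197] yaw 1.884 tilt 0.003 F [ 1.5 -0.   0. ] w 0.006 g 0.0 q [ 0.53  0.28 -0.67  1.56  0.18  1.36  0.15]
T
-0.066 [159, 154, 149, 150, 186, 215, 170, 134, 132, 132, 132, 129, 131, 141, 190, 213, 164, 132]
-0.057 [146, 143, 139, 147, 199, 214, 160, 133, 131, 128, 124, 127, 128, 143, 202, 213, 158, 131]
-0.048 [135, 131, 133, 149, 206, 212, 156, 130, 127, 127, 127, 125, 129, 147, 205, 212, 151, 129]
-0.039 [185, 184, 184, 186, 215, 208, 162, 176, 183, 185, 183, 178, 176, 206, 219, 189, 175, 180]
-0.030 [177, 171, 168, 181, 219, 200, 142, 166, 179, 178, 208, 218, 181, 174, 182, 182, 180, 180]
-0.021 [207, 220, 220, 204, 222, 207, 209, 191, 207, 216, 157, 114, 121, 142, 151, 152, 150, 148]
0.023 [92, 91, 137, 210, 212, 142, 129, 158, 170, 174, 178, 174, 188, 221, 197, 159, 175, 180]
0.026 [105, 106, 141, 209, 209, 149, 157, 178, 180, 180, 180, 180, 177, 206, 219, 177, 173, 180]
0.029 [105, 107, 123, 173, 192, 154, 170, 181, 181, 182, 182, 184, 190, 195, 217, 212, 180, 177]
0.032 [106, 105, 110, 134, 162, 139, 153, 175, 180, 193, 218, 228, 221, 208, 198, 220, 194, 179]
0.035 [104, 106, 108, 127, 137, 122, 112, 139, 175, 219, 225, 162, 111, 106, 126, 182, 206, 186]
0.038 [107, 104, 110, 126, 123, 110, 105, 119, 164, 222, 209, 123, 145, 168, 152, 168, 215, 190]
0.041 [107, 107, 108, 122, 117, 106, 105, 118, 158, 208, 220, 212, 238, 240, 236, 224, 208, 182]
0.044 [105, 105, 109, 120, 118, 106, 104, 125, 163, 182, 204, 226, 237, 238, 236, 223, 189, 178]
0.047 [104, 103, 106, 118, 113, 104, 105, 114, 153, 176, 178, 190, 215, 221, 215, 190, 178, 177]
0.050 [109, 106, 96, 98, 96, 95, 97, 110, 137, 152, 155, 153, 156, 160, 157, 155, 155, 154]
0.053 [113, 117, 95, 90, 91, 88, 91, 92, 104, 112, 124, 138, 147, 149, 149, 149, 151, 148]
414.4187549217813 27.481744143379473
[  7   8  16  20 237] 0.1192 arm angle 75.36
[309.56759307 290.93089596]
delta [-0.594 -0.334  0.    -0.003  0.     0.884]
```

```bash
python3 -c "
from h import *
pose(); print(ctrl.close_job())"
```

```text
t68.35 p [ 0.6003 -0.0095  0.22  ] yaw 1.885 tilt 0.003 F [-0.1  0.6  0.1] w 0.006 g 0.0 q [ 0.52  0.28 -0.67  1.56  0.18  1.36  0.15]
the job is handed in; nothing more can be done
None
```

I handed the job in at 68 s, but got no verdict back: the nut is seated with its slots in line, clips are home on the tensioner and all three pulley spindles, the arm went to its stop and back to rest, and the spare clip is in the tray; I last checked the clips on the two right-hand stands just after each was fitted, not again after the swing.

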